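# Charge and seal the gassing chamber

### The job

Charge the gassing chamber: pull its red vent knob fully out, stand all the small violet bottles upright on the grey pad, lower the clear cover over them and slide its flange fully home under the steel lip. Then turn the hex-headed clamp clockwise with the ring spanner (never with the fingers), in short strokes between the two blocks, until its dog points squarely across the cover's flange. With the cover clamped, push the vent knob fully home, lay the spanner back on its grey mat, and leave the timer and the green-capped tube undisturbed.

Things in the scene. Friction and masses are not known exactly. Their poses are not given: they have to be found in the camera images.
- base: fixed aluminium base of the chamber, 200 mm in its x, y from -160 to +147 mm; origin on the bench, top face at z 24 mm. Its x points away from the robot, y to the left, within 0.12 rad of the world's. Bottle pad: grey, 74 x 140 mm, flush, centre x 0, y +24 mm, with three printed rings at x 0, y -22, +22, +66 mm (a ring for each bottle, but anywhere on the pad clear of the cover will do)
- lip (a point): steel lip at the left of the base that holds down one end of the cover's flange: this point is the middle of its stop wall at base x 0, y +127.5 mm, z 33 mm. The lip is 100 mm long in x; its overhang reaches 9.5 mm from the stop wall (to y +118 mm), underside at z 33 mm (3 mm over a seated flange), top at z 41 mm. Axes as the base
- valve_block (a point): centre of the top of the grey front block (47 x 45 mm, top at z 80 mm, cap to 83 mm), base x -76.5, y -122.5 mm; it carries the vent and stops the spanner's swing on that side. Seated on the hex, the spanner can swing about 45 deg to either side of the base's -y
- gauge_block (a point): centre of the top of the grey rear block (47 x 45 mm, top at z 80 mm, dial on it to 91 mm), base x +76.5, y -122.5 mm; it stops the spanner's swing on the far side
- pad_centre (a point): centre of the middle printed ring, x 0, y +22 mm of the base, at z 24 mm, where bottles stand; axes as the base
- vent (a joint): vent slide valve, m: 0 fully home (pushed in), 0.025 fully out; pulling moves it along the base's -x. A detent snaps it to either end over a hump of about 4 N, plus 1 N of friction. Over 0.020 counts as out, under 0.003 as home
- vent_knob (a point): centre of the round red vent knob (25 mm across, 17 mm long along the base's x), z 52 mm, on a level 11 mm rod; at home its centre stands 22.5 mm in front of the valve block's face (base x -122.5, y -122.5 mm), when out 47.5 mm. Axes as the base
- clamp (a joint): turn of the clamp, rad, growing clockwise seen from above: starts at 0 to 0.45 (dog swung clear of the cover), closed at 2.62, where the dog points along the base's +y, square across the flange; end stop 2.67; over 2.46 counts as closed. Friction about 0.22 N m; stays where it is left
- dog: turning clamp piece at base x 0, y -105 mm. Steel dog 22 mm wide, 8 mm thick, reaching 48 mm from the axis along its own +x (red line); 38 mm collar above it; hex head 30 mm across flats, corners along its x and every 60 deg. Origin on the axis at z 32 mm; collar top +12 mm, full hex +12 to +28 mm, smaller lead-in hex (26 mm) to +33 mm
- hex_top (a point): centre of the top of the hex head, z 65 mm; axes as the dog
- cover: loose clear cover, open below, 350 g: box 88 x 170 mm (its x, y), inside 80 x 162 mm, 85 mm high, with a white flange 110 x 194 x 6 mm round its foot. Origin: centre of its underside; same when turned half round. Seated: origin at base x 0, y +30 mm, z 24 mm, flange end against the lip's stop wall. Lower it at y +14 mm, clear of the lip, then slide it along the base's +y
- cover_handle (a point): centre of the cover's black handle bar: 72 mm long along the cover's y, 16 mm wide, 12 mm high, 111 mm above the cover's underside, 20 mm free below the bar between its feet; axes as the cover
- spanner: ring spanner, 200 g: steel ring round the origin, hexagonal hole 32.5 mm across flats (corners along its x and every 60 deg), 49 mm outside, z 5 to 17 mm; shank 14 mm wide along +x; origin level with the grip's underside. Seated (ring on the collar) its origin is at z 39 mm, its x along the dog's x or 60 deg multiples of it, with 10 deg of play each way; lifted 30 mm it is clear
- spanner_grip (a point): centre of the green ribbed grip (x 75 to 170 mm of the spanner, 18 mm wide, 22 mm high): 122.5 mm from the ring's centre, 11 mm above the underside; axes as the spanner
- spanner_mid (a point): middle of the spanner's length, 72 mm from the ring's centre, 11 mm above the underside
- mat: the spanner's grey mat, 250 mm (its x) by 80 mm by 4 mm, fixed; origin at the centre of its underside. The spanner is put back when it lies flat with its middle within 50 mm of the mat's centre
- bottle_1: small clear lab bottle with a ribbed white screw cap, violet content and a paper label, round, 32 mm across, 62 mm tall, 35 g; origin at the centre of its underside, z up. 2 or 3 of the four are present; None = absent
- bottle_2: small clear lab bottle with a ribbed white screw cap, violet content and a paper label, round, 32 mm across, 62 mm tall, 35 g; origin at the centre of its underside, z up. 2 or 3 of the four are present; None = absent
- bottle_3: small clear lab bottle with a ribbed white screw cap, violet content and a paper label, round, 32 mm across, 62 mm tall, 35 g; origin at the centre of its underside, z up. 2 or 3 of the four are present; None = absent
- bottle_4: small clear lab bottle with a ribbed white screw cap, violet content and a paper label, round, 32 mm across, 62 mm tall, 35 g; origin at the centre of its underside, z up. 2 or 3 of the four are present; None = absent
- timer: bystander: small white kitchen timer lying on the bench, 67 x 63 x 19 mm; leave alone
- tube_green: bystander: standing 50 ml tube with green cap, 33 mm across, 111 mm tall; leave alone
Not all that is in view belongs to the job. Leave any turquoise or yellow look-alike of the bottle_2 alone.

How it is judged:
By the outcome, as a careful person would: the job done as asked, in the order asked, and still so for the second after the job is handed in, with the robot touching nothing.
Of bottle_1, bottle_2, bottle_3, bottle_4 only 2 to 3 are there at a start; the rules pass over those that are not, and their reading is None.
At some moment in a run one of spanner may be knocked a few centimetres aside while the robot is not near it.
It also fails if it takes over 208 s, if anything falls off the work surface, if the arm or the gripper's body presses on something with over 40 N, if the wrist force passes 120 N, or if a joint passes its speed limit or range.

### The arm

A 7-joint arm with a two-finger parallel gripper is mounted at the origin on a cart in front of the work surface, level with it; the furniture and walls round the work are solid. World frame = base frame: x ahead of the robot, y to its left, z up, the work surface at z = 0. Lengths are in m, angles in rad, forces in N, time in s.
With the tool pointing down it reaches from about 0.425 to 0.925 m from the base axis. Payload 6.8 kg.
Tool frame: the origin (TCP) lies on the centre line of the jaws, within the pads' length; the fingertips stand 14 mm ahead of it and the grasp point (between the pads) lies 5 mm behind it (r.nose_length is the distance from the TCP to the fingertips, in m); z points along the fingers, y is the direction in which the jaws open and shut (so a half turn about z gives the same grasp; the last joint's range is limited). The gripper opens to 85 mm and grips with 20 to 120 N. Pads are 22 mm wide; open, the fingers measure 114 mm over their backs; the gripper's body (76 mm by 85 mm) begins 54 mm behind the grasp point. The pads swing forward as they close: fully open they stand 13 mm farther back than shut.
Start: joints at [-1.418, 0.477, 0.022, 1.555, -0.011, 1.109, -0.083], TCP at [0.174, 0.652, 0.225] pointing down, gripper open.
Joint ranges: [-2.96, 2.96], [-0.34, 2.1], [-1.41, 1.46], [0.24, 2.44], [-1.37, 4.51], [0.17, 1.92], [-2.96, 2.96]. Speed limits (rad/s): [2.39, 2.39, 3.14, 3.14, 3.14, 3.14, 3.14].

### API

Orientations are given as a rotation vector (axis times angle).
In Python, from bench import r, imaging, look_for, outline_of gives the robot as it stands. The module is installed in compiled form; this text tells all that it offers.
- The arm moves only by the tool carry_out, never from a script. Its arguments are lists of equal length, an entry for each row: "offset": the shift along the tool's x, y, z as a fraction of full scale, a list of three; "turn": the turn, a rotation vector about the tool's x, y, z as a fraction of full scale, a list of three. A call has 1 to 8 rows; each row is the pose to reach, as a shift and turn from the pose commanded when the call began, along the tool's axes at that moment; what a row does not reach only later rows make up. Full scale, the value 1, is 0.5 m for a shift and 1.5 rad for a turn. A row lasts 1/10 s, in which the tool goes at most 50 mm and 8.59 degrees, less where a joint would pass 70% of its speed; a pose out of reach is approached as far as the arm can. A call with a number of a shift or a turn outside -1 to 1 is refused whole. A call with a gripper value outside its range is refused whole. "hand" is the closure, from 0 (fully open) to 1 (shut), set as the call begins (left out, the last holds). The fingers move at their own pace and stop on an object; "force" is the grip in N (left out, the last holds). Time passes only in rows, so rows that repeat a pose let the fingers close. It gives the time, the measured TCP pose, the force and the opening at its end, in the units of the state.
- r.get_obs(): the state, without advancing time (a new reading comes with each control period).
- imaging.grab_frame(name): name is "side" or "top"; returns a dict with "pixels" (480x640x3 uint8, red, green, blue), "fx", "fy", "cx", "cy" (pixels), "R" (3x3) and "t" (3): a world point X has camera coordinates R X + t. Camera axes: x right, y down, z forward; pixel columns grow to the right and rows downward; lengths in m; the calibration is good to about 2 mm. A picture is of the moment at which its call begins. There is no depth.
- r.hand_in(): hands the job in, once; it reports no verdict.
Trained networks look in the newest picture that a camera, given by its name, has taken for a name from the list of things; names that differ only in an ending like _2 or _b are one class to them, and where a whole thing is asked for, a point or a joint stands for the part that bears it (a point fixed in the world has none). Each returns a list of dicts, best first, with "score" (0 to 1); they miss things now and then, are a little off and sometimes report something else, mostly with a low value. They report only what shows in the picture. A call takes as long as a camera call. They do not tell look-alikes from the thing itself.
- look_for(query, camera): "xyz" ([x, y, z] in m, in the coordinates of the camera as it stood for that picture, good to about 4 mm: the middle of the surface that is visible of it).
- outline_of(query, camera): "region" (480x640 bool, what is visible of it).
The state is a dict: "clock": time; "joints": joint angles; "qvel": joint speeds; "tau": joint torques, N m; "tcp_pos": TCP position; "orientation": TCP orientation; "contact_force": force on the tool from outside, world axes, zero at the start; "moment": the same for the moment, N m; "grip_width": finger opening in m.
Only numpy, scipy, OpenCV 4.12 (cv2) and the standard library are available. Lean on these libraries where they do the work, as an engineer would, in place of code of your own. Each camera call takes 0.05 s, during which the arm holds its last target. There are 200 camera calls.

## Working session

There is one attempt and no reset: what is moved stays moved. The work goes in short steps, Python scripts to look and compute and a tool call to move; the robot and the scene stay as the last step left them, time stands still between calls to the robot, and variables do not carry over. Pictures are saved under pics/ and viewed, about 12 in all and at most 16, crops included, and the job is handed in when it is done.

Besides the shell and the picture viewer there is one more tool, called after "Emit:" by a JSON object that holds its "method" and its "body", one argument or row to a line. carry_out: Moves the arm, as the interface text tells. Shift numbers are shares of 0.5 m and turn numbers shares of 1.5 rad, none past 1 either way. Its arguments: {"type":"object","properties":{"offset":{"type":"array","items":{"type":"array","items":{"type":"number","minimum":-1,"maximum":1}}},"turn":{"type":"array","items":{"type":"array","items":{"type":"number","minimum":-1,"maximum":1}}},"hand":{"type":"number"},"force":{"type":"number"}},"required":["offset","turn"]}

```bash
mkdir -p pics; cat > h.py <<'E'
import numpy as np, cv2
from scipy.spatial.transform import Rotation as Ro
from bench import r, imaging, look_for, outline_of
def grab(c): return imaging.grab_frame(c)
def save(f,name,crop=None,scale=1):
    im=cv2.cvtColor(f["pixels"],cv2.COLOR_RGB2BGR)
    if crop: x0,y0,x1,y1=crop; im=im[y0:y1,x0:x1]
    if scale!=1: im=cv2.resize(im,None,fx=scale,fy=scale,interpolation=cv2.INTER_CUBIC)
    cv2.imwrite("pics/"+name,im)
def w(f,p): return np.array(f["R"]).T@(np.array(p)-np.array(f["t"]))
def px(f,X):
    c=np.array(f["R"])@np.array(X)+np.array(f["t"]); return np.array([f["fx"]*c[0]/c[2]+f["cx"],f["fy"]*c[1]/c[2]+f["cy"]])
def ray(f,u,v,z):
    R=np.array(f["R"]);d=R.T@np.array([(u-f["cx"])/f["fx"],(v-f["cy"])/f["fy"],1.]);o=-R.T@np.array(f["t"])
    return o+d*(z-o[2])/d[2]
E
python3 - <<'E'
from h import *
np.set_printoptions(precision=4,suppress=True)
o=r.get_obs()
for k,v in o.items(): print(k,np.array(v))
print(r.nose_length)
for c in ("side","top"):
    f=grab(c); save(f,c+"0.png")
    print(c,"pos",-np.array(f["R"]).T@np.array(f["t"]),f["fx"])
    for q in ["base","lip","valve_block","gauge_block","pad_centre","vent_knob","dog","hex_top","cover","cover_handle","spanner","spanner_grip","spanner_mid","mat","bottle_1","timer","tube_green"]:
        for d in look_for(q,c)[:(6 if 'bott' in q else 1)]:
            X=w(f,d["xyz"]); print(q,round(d["score"],2),X,px(f,X).round())
E
```

```text
clock 0.0
joints [-1.4181  0.4778  0.0223  1.5565 -0.0115  1.1093 -0.0831]
qvel [ 0.0002 -0.001  -0.     -0.0013  0.0015 -0.0003  0.0023]
tau [  0.0005 -59.6444   1.6076 -28.1193   0.0124   0.0096   0.    ]
tcp_pos [0.1739 0.6516 0.2236]
orientation [-0.4084 -3.1148  0.0029]
contact_force [0.0575 0.5604 0.3915]
moment [ 0.0072  0.0105 -0.012 ]
grip_width 0.08545376234633652
0.014
side pos [ 0.0699 -0.9102  0.6371] 519.7343811715765
base 0.59 [ 0.6085 -0.0352  0.0256] [351. 263.]
lip 0.56 [ 0.6117 -0.0393  0.0249] [353. 263.]
gauge_block 0.61 [ 0.6079 -0.0412  0.0214] [352. 265.]
pad_centre 0.81 [ 0.6089 -0.0407  0.0241] [352. 264.]
vent_knob 0.5 [ 0.5089 -0.1148  0.055 ] [330. 280.]
dog 0.84 [ 0.6194 -0.0893  0.0485] [368. 263.]
hex_top 0.55 [ 0.6189 -0.089   0.0431] [368. 265.]
cover 0.83 [0.4732 0.3329 0.0593] [237. 204.]
cover_handle 0.71 [0.4693 0.334  0.0642] [236. 203.]
spanner 0.85 [ 0.4912 -0.3262  0.0208] [380. 355.]
spanner_grip 0.72 [ 0.4876 -0.3337  0.0177] [380. 360.]
spanner_mid 0.95 [ 0.4883 -0.3308  0.019 ] [380. 358.]
mat 0.7 [ 0.4705 -0.3295  0.0069] [371. 366.]
bot
[... 668 characters left out ...]
 [310. 211.]
dog 0.66 [ 0.6208 -0.0839  0.0426] [358. 208.]
hex_top 0.57 [ 0.6184 -0.0826  0.0435] [357. 209.]
cover 0.58 [0.4775 0.3534 0.0829] [148. 274.]
cover_handle 0.86 [0.4796 0.3531 0.0852] [148. 273.]
spanner_mid 0.74 [ 0.4999 -0.3241  0.0196] [467. 264.]
mat 0.94 [ 0.4867 -0.3066 -0.0012] [457. 270.]
bottle_1 0.77 [0.3776 0.2069 0.0444] [222. 322.]
bottle_1 0.7 [0.4233 0.0407 0.0481] [300. 300.]
bottle_1 0.69 [0.4584 0.2268 0.0457] [213. 284.]
bottle_1 0.61 [0.4239 0.0948 0.0466] [275. 300.]
bottle_1 0.6 [0.3538 0.1321 0.0467] [257. 333.]
bottle_1 0.51 [0.4216 0.1472 0.0455] [250. 301.]
timer 0.62 [0.6567 0.3135 0.0155] [178. 195.]
tube_green 0.64 [0.7409 0.2162 0.1077] [215. 146.]
```

View pics/side0.png

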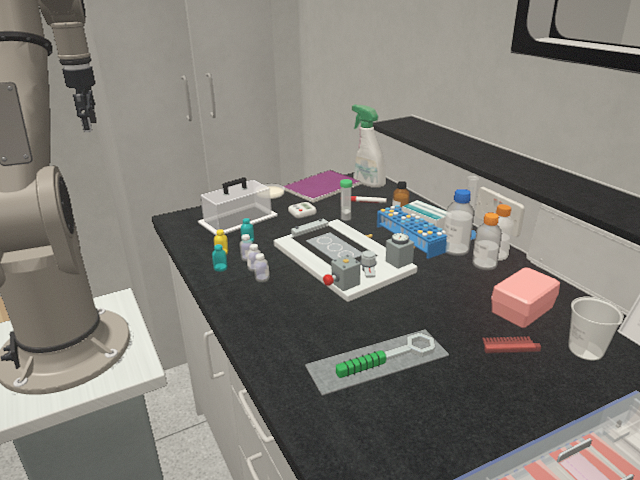

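View pics/top0.png

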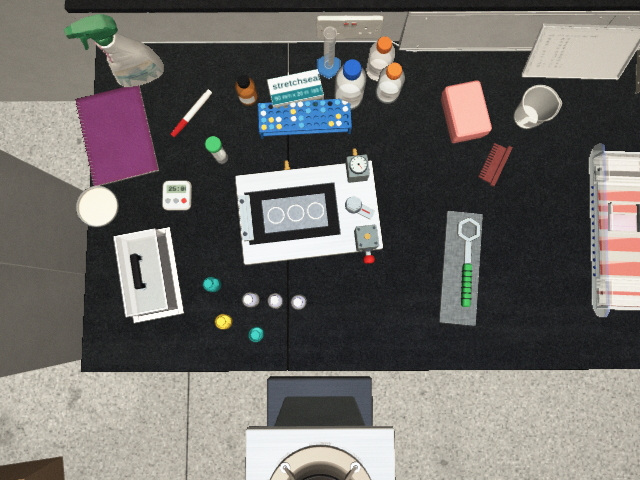

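```bash
cat >> h.py <<'E'
def fit(f,m,boxes,p0,zb=0):
    """fit x,y,yaw of union of boxes (x0,x1,y0,y1,z0,z1) hulls to mask by IoU"""
    from scipy.optimize import minimize
    S=4; ys,xs=np.nonzero(m); u0,v0,u1,v1=xs.min()-15,ys.min()-15,xs.max()+15,ys.max()+15
    M=cv2.resize(m[max(v0,0):v1,max(u0,0):u1].astype(np.float32),None,fx=S,fy=S)>.5
    off=np.array([max(u0,0),max(v0,0)])
    def cost(p):
        c,s=np.cos(p[2]),np.sin(p[2]); I=np.zeros(M.shape,np.uint8)
        for b in boxes:
            P=[px(f,[p[0]+c*x-s*y,p[1]+s*x+c*y,z]) for x in b[:2] for y in b[2:4] for z in b[4:]]
            h=cv2.convexHull(((np.array(P)-off+.5)*S).astype(np.float32))
            cv2.fillConvexPoly(I,np.round(h*16).astype(np.int32),1,shift=4)
        I=I>0
        return 1-(I&M).sum()/(I|M).sum()
    best=None
    for dy in (-.05,.05):
        q=minimize(cost,p0,method="Nelder-Mead",options=dict(initial_simplex=np.array(p0)+np.array([[0,0,0],[.02,0,dy],[0,.02,-dy],[.01,.01,2*dy]]),xatol=1e-5,fatol=1e-5,maxiter=400))
        if best is None or q.fun<best.fun: best=q
    return best.x,1-best.fun
E
python3 - <<'E'
from h import *
np.set_printoptions(precision=4,suppress=True)
f=grab("top"); save(f,"crop1.png",(190,140,400,345),2.9)
m=outline_of("base","top")[0]["region"]
P=f["pixels"].astype(int); print("basemask",m.sum())
B=[(-.1,.1,-.16,.147,0,.024),(-.1,-.053,-.145,-.1,.024,.08),(.053,.1,-.145,-.1,.024,.083)]
mm=np.zeros(m.shape,bool); roi=(slice(140,285),slice(225,395)); w8=(P.min(2)>60); mm[roi]=w8[roi]
mm=cv2.morphologyEx(mm.astype(np.uint8),cv2.MORPH_OPEN,np.ones((3,3)))
n,l,s,_=cv2.connectedComponentsWithStats(mm); k=1+s[1:,4].argmax(); mm=(l==k).astype(np.uint8)
c,_=cv2.findContours(mm,cv2.RETR_EXTERNAL,cv2.CHAIN_APPROX_NONE); cv2.drawContours(mm,c,-1,1,-1)
print("seg",mm.sum()); print("base",fit(f,mm>0,B,[.615,0.02,0.05])); 
print("base net",fit(f,m,B,[.615,0.02,0.05]))
d=outline_of("cover","top")[0]["region"]
print("cover",fit(f,d,[(-.055,.055,-.097,.097,0,.006),(-.044,.044,-.085,.085,0,.085)],[.478,.35,.1]))
d=outline_of("mat","top")[0]["region"]|outline_of("spanner","top")[0]["region"]
print("mat",fit(f,d,[(-.125,.125,-.04,.04,0,.004)],[.487,-.31,0.]))
d=outline_of("spanner","top")[0]["region"]
print("spanner",d.sum()); ys,xs=np.nonzero(d); 
pts=np.array([ray(f,u,v,.018)[:2] for u,v in zip(xs,ys)]); c=pts.mean(0); u,s,vt=np.linalg.svd(pts-c); pr=(pts-c)@vt[0]; print(c,vt[0],pr.min(),pr.max())
for g in look_for("bottle_1","top"): 
    X=w(f,g["xyz"]); u=px(f,X).round().astype(int); patch=P[u[1]-5:u[1]+6,u[0]-5:u[0]+6].reshape(-1,3).mean(0); print(X,u,patch)
for i,g in enumerate(outline_of("bottle_1","top")[:6]):
    ys,xs=np.nonzero(g["region"]); print(round(g["score"],2),xs.mean(),ys.mean(),len(xs))
E
```

```text
basemask 12889
seg 12810
base (array([0.617 , 0.031 , 0.1081]), np.float64(0.9829827795599813))
base net (array([0.6176, 0.0299, 0.107 ]), np.float64(0.9720444755700951))
cover (array([0.4828, 0.3704, 1.76  ]), np.float64(0.9804623038099712))
mat (array([ 0.4935, -0.3138, -0.1048]), np.float64(0.7362201908358725))
spanner 193
[0.4225 0.0967] [-0.891  -0.4541] -0.016380997989034998 0.016649180572931962
[0.3773 0.2061 0.0429] [222 322] [236.9835 218.1157  80.9835]
[0.4237 0.0412 0.0479] [300 300] [187.0992 186.2066 190.8099]
[0.354  0.1344 0.0479] [256 333] [ 62.4298 184.843  173.3802]
[0.4559 0.2279 0.0455] [212 285] [ 52.9917 171.2479 160.1074]
[0.421  0.0965 0.0488] [274 301] [208.6281 207.6529 210.5124]
[0.4249 0.147  0.0446] [250 299] [208.9917 207.8099 213.7521]
0.71 250.58947368421053 298.89473684210526 190
0.63 256.1607142857143 333.54761904761904 168
0.61 211.8447488584475 284.0228310502283 219
0.5 298.41509433962267 301.35849056603774 212
0.47 223.32701421800948 321.09478672985784 211
0.44 275.2625698324022 299.63128491620114 179
```

View pics/crop1.png

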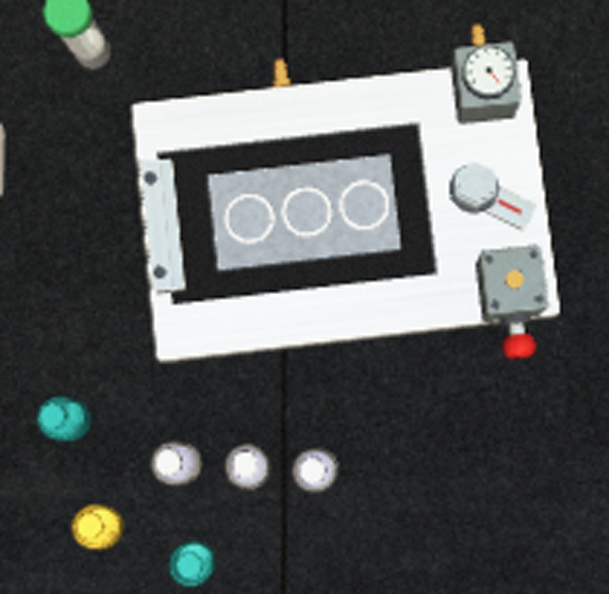

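```bash
cat >> h.py <<'E'
import json,math
BASE=[.617,.031,.1081]
def b2w(x,y,z=0):
    c,s=math.cos(BASE[2]),math.sin(BASE[2]); return [BASE[0]+c*x-s*y,BASE[1]+s*x+c*y,z]
def cmd():
    try: return json.load(open("cmd.json"))
    except Exception: return [.174,.652,.225,math.atan2(.9661,.2581)]
def plan(*ws):
    """each w: list of rows (x,y,z,a) = one call; prints fractions, tracks the commanded pose"""
    for rows in ws:
        x,y,z,a=cmd(); off=[];tu=[]
        for X,Y,Z,A in rows:
            dx,dy=X-x,Y-y; ca,sa=math.cos(a),math.sin(a)
            off.append([round(v/.5,3)+0. for v in (-sa*dx+ca*dy,ca*dx+sa*dy,z-Z)])
            tu.append([0,0,round((a-A)/1.5,3)+0.])
        n=len(off); print(n,"off",json.dumps(off).replace(" ",""),"turn",json.dumps(tu).replace(" ",""))
        o=off[-1]; ca,sa=math.cos(a),math.sin(a); u,v,d=[.5*q for q in o]
        json.dump([x-sa*u+ca*v,y+ca*u+sa*v,z-d,a-1.5*tu[-1][2]],open("cmd.json","w"))
def state():
    o=r.get_obs(); R=Ro.from_rotvec(o["orientation"]).as_matrix()
    print("t",round(o["clock"],2),"tcp",np.round(o["tcp_pos"],4),"a",round(math.atan2(R[1,1],R[0,1]),4),"tilt",np.round(R[:,2],3),"cmd",np.round(cmd(),4),"F",np.round(o["contact_force"],1),"w",round(o["grip_width"],4),"q",np.round(o["joints"],2))
E
python3 - <<'E'
from h import *
np.set_printoptions(precision=4,suppress=True)
f=grab("top"); P=f["pixels"].astype(int)
for (u,v) in [(251,299),(275,300),(298,302)]:
    q=P[v-10:v+11,u-10:u+11]; hi=q.min(2)>215; ys,xs=np.nonzero(hi); 
    body=(q.max(2)>110); yb,xb=np.nonzero(body)
    print(len(xs),ray(f,u-10+xs.mean(),v-10+ys.mean(),.062),"body",len(xb),ray(f,u-10+xb.mean(),v-10+yb.mean(),.04))
k=b2w(-.1225,-.1225,.047); A=BASE[2]+math.pi/2
print(k, px(f,[*k[:2],.052]))
plan([(.45,.33,.22,1.5)]*8,[(k[0],k[1],.16,A)]*8,[(k[0],k[1],.047,A)]*4)
E
```

```text
54 [0.4252 0.1509 0.062 ] body 187 [0.4248 0.1477 0.04  ]
59 [0.4227 0.0949 0.062 ] body 160 [0.4221 0.0957 0.04  ]
55 [0.4185 0.0465 0.062 ] body 162 [0.4191 0.0457 0.04  ]
[0.5084315213288083, -0.10400142754438926, 0.047] [368.0644 259.0407]
8 off [[-0.7,-0.48,0.01],[-0.7,-0.48,0.01],[-0.7,-0.48,0.01],[-0.7,-0.48,0.01],[-0.7,-0.48,0.01],[-0.7,-0.48,0.01],[-0.7,-0.48,0.01],[-0.7,-0.48,0.01]] turn [[0,0,-0.127],[0,0,-0.127],[0,0,-0.127],[0,0,-0.127],[0,0,-0.127],[0,0,-0.127],[0,0,-0.127],[0,0,-0.127]]
8 off [[-0.177,-0.857,0.12],[-0.177,-0.857,0.12],[-0.177,-0.857,0.12],[-0.177,-0.857,0.12],[-0.177,-0.857,0.12],[-0.177,-0.857,0.12],[-0.177,-0.857,0.12],[-0.177,-0.857,0.12]] turn [[0,0,-0.119],[0,0,-0.119],[0,0,-0.119],[0,0,-0.119],[0,0,-0.119],[0,0,-0.119],[0,0,-0.119],[0,0,-0.119]]
4 off [[0.0,0.0,0.226],[0.0,0.0,0.226],[0.0,0.0,0.226],[0.0,0.0,0.226]] turn [[0,0,0.0],[0,0,0.0],[0,0,0.0],[0,0,0.0]]
```

Emit:
{"method": "carry_out", "body": {
  "offset": [
    [-0.7, -0.48, 0.01],
    [-0.7, -0.48, 0.01],
    [-0.7, -0.48, 0.01],
    [-0.7, -0.48, 0.01],
    [-0.7, -0.48, 0.01],
    [-0.7, -0.48, 0.01],
    [-0.7, -0.48, 0.01],
    [-0.7, -0.48, 0.01]
  ],
  "turn": [
    [0, 0, -0.127],
    [0, 0, -0.127],
    [0, 0, -0.127],
    [0, 0, -0.127],
    [0, 0, -0.127],
    [0, 0, -0.127],
    [0, 0, -0.127],
    [0, 0, -0.127]
  ]
}}

```text
clock: 3.05
tcp_pos: [0.4356, 0.3469, 0.2202]
orientation: [0.11, 3.139, 0.001]
contact_force: [1.0, 0.3, -0.1]
grip_width: 0.0853
```

```bash
python3 - <<'E'
s=open("h.py").read()
s=s.replace('print(n,"off",json.dumps(off).replace(" ",""),"turn",json.dumps(tu).replace(" ",""))','''
        from itertools import groupby
        D=max(math.hypot(X-x,Y-y,Z-z)/.05,abs(A-a)/.1499)
        print("rows",n,"need>%.1f"%D,[(len(list(g)),*k) for k,g in groupby([(str(p),t[2]) for p,t in zip(off,tu)])])''')
open("h.py","w").write(s)
E
python3 - <<'E'
from h import *
state(); o=r.get_obs(); R=Ro.from_rotvec(o["orientation"]).as_matrix()
json.dump([.4347,.3475,.2205,1.5004],open("cmd.json","w"))
k=b2w(-.1225,-.1225,.047); A=BASE[2]+math.pi/2
plan([(.46,.1,.2,1.6)]*7,[(k[0],k[1],.12,A)]*7)
E
```

```text
t 3.05 tcp [0.4356 0.3469 0.2202] a 1.5005 tilt [ 0.001  0.001 -1.   ] cmd [ 0.5083 -0.1039  0.047   1.6787] F [ 1.   0.3 -0.1] w 0.0853 q [-0.87  0.29  0.11  1.85 -0.04  1.    0.75]
rows 7 need>5.0 [(7, '[-0.085, -0.49, 0.041]', -0.066)]
rows 7 need>4.5 [(7, '[-0.085, -0.411, 0.16]', -0.053)]
```

Emit:
{"method": "carry_out", "body": {
  "offset": [
    [-0.085, -0.49, 0.041],
    [-0.085, -0.49, 0.041],
    [-0.085, -0.49, 0.041],
    [-0.085, -0.49, 0.041],
    [-0.085, -0.49, 0.041],
    [-0.085, -0.49, 0.041],
    [-0.085, -0.49, 0.041]
  ],
  "turn": [
    [0, 0, -0.066],
    [0, 0, -0.066],
    [0, 0, -0.066],
    [0, 0, -0.066],
    [0, 0, -0.066],
    [0, 0, -0.066],
    [0, 0, -0.066]
  ]
}}

```text
clock: 3.75
tcp_pos: [0.4598, 0.1002, 0.1996]
orientation: [-0.04, 3.141, 0.001]
contact_force: [-0.5, 1.0, -0.3]
grip_width: 0.0855
```

Emit:
{"method": "carry_out", "body": {
  "offset": [
    [-0.085, -0.411, 0.16],
    [-0.085, -0.411, 0.16],
    [-0.085, -0.411, 0.16],
    [-0.085, -0.411, 0.16],
    [-0.085, -0.411, 0.16],
    [-0.085, -0.411, 0.16],
    [-0.085, -0.411, 0.16]
  ],
  "turn": [
    [0, 0, -0.053],
    [0, 0, -0.053],
    [0, 0, -0.053],
    [0, 0, -0.053],
    [0, 0, -0.053],
    [0, 0, -0.053],
    [0, 0, -0.053]
  ]
}}

```text
clock: 4.45
tcp_pos: [0.5085, -0.1014, 0.1191]
orientation: [0.172, -3.136, -0.001]
contact_force: [-0.3, 0.8, -0.4]
grip_width: 0.0853
```

```bash
python3 - <<'E'
from h import *
state()
k=b2w(-.1225,-.1225); A=cmd()[3]
def q(dx,z): p=b2w(-.1225-dx,-.1225); return (p[0],p[1],z,A)
plan([q(0,.047)]*5,[q(0,.047)]*5)
plan([q(.005,.047),q(.010,.047),q(.015,.047),q(.02,.047),q(.025,.047),q(.027,.047),q(.027,.047),q(.027,.047)])
E
```

```text
t 4.45 tcp [ 0.5085 -0.1014  0.1191] a 1.6804 tilt [-0.     0.001 -1.   ] cmd [ 0.5082 -0.1041  0.12    1.6789] F [-0.3  0.8 -0.4] w 0.0853 q [-0.17  0.37  0.3   2.04 -0.16  0.76  1.91]
rows 5 need>1.5 [(5, '[0.0, 0.0, 0.146]', 0.0)]
rows 5 need>0.0 [(5, '[0.0, 0.0, 0.0]', 0.0)]
rows 8 need>0.5 [(1, '[0.01, 0.0, 0.0]', 0.0), (1, '[0.02, 0.0, 0.0]', 0.0), (1, '[0.03, 0.0, 0.0]', 0.0), (1, '[0.04, 0.0, 0.0]', 0.0), (1, '[0.05, 0.0, 0.0]', 0.0), (3, '[0.054, 0.0, 0.0]', 0.0)]
```

Emit:
{"method": "carry_out", "body": {
  "offset": [
    [0, 0, 0.146],
    [0, 0, 0.146],
    [0, 0, 0.146],
    [0, 0, 0.146],
    [0, 0, 0.146]
  ],
  "turn": [
    [0, 0, 0],
    [0, 0, 0],
    [0, 0, 0],
    [0, 0, 0],
    [0, 0, 0]
  ]
}}

```text
clock: 4.95
tcp_pos: [0.5095, -0.1021, 0.048]
orientation: [-0.172, 3.134, 0.0]
contact_force: [0.0, -0.4, 0.1]
grip_width: 0.0854
```

Emit:
{"method": "carry_out", "body": {
  "offset": [
    [0, 0, 0],
    [0, 0, 0],
    [0, 0, 0],
    [0, 0, 0],
    [0, 0, 0],
    [0, 0, 0],
    [0, 0, 0],
    [0, 0, 0]
  ],
  "turn": [
    [0, 0, 0],
    [0, 0, 0],
    [0, 0, 0],
    [0, 0, 0],
    [0, 0, 0],
    [0, 0, 0],
    [0, 0, 0],
    [0, 0, 0]
  ],
  "hand": 1,
  "force": 50
}}

```text
clock: 5.75
tcp_pos: [0.5086, -0.1063, 0.0472]
orientation: [-0.165, 3.135, -0.005]
contact_force: [-1.8, -7.4, 4.8]
grip_width: 0.0199
```

Emit:
{"method": "carry_out", "body": {
  "offset": [
    [0.01, 0, 0],
    [0.02, 0, 0],
    [0.03, 0, 0],
    [0.04, 0, 0],
    [0.05, 0, 0],
    [0.054, 0, 0],
    [0.054, 0, 0],
    [0.054, 0, 0]
  ],
  "turn": [
    [0, 0, 0],
    [0, 0, 0],
    [0, 0, 0],
    [0, 0, 0],
    [0, 0, 0],
    [0, 0, 0],
    [0, 0, 0],
    [0, 0, 0]
  ]
}}

```text
clock: 6.55
tcp_pos: [0.4837, -0.1091, 0.0474]
orientation: [-0.166, 3.132, -0.006]
contact_force: [3.8, -8.7, 0.4]
grip_width: 0.0195
```

Emit:
{"method": "carry_out", "body": {
  "offset": [
    [0, 0, 0],
    [0, 0, 0],
    [0, 0, 0],
    [0, 0, 0],
    [0, 0, 0],
    [0, 0, 0]
  ],
  "turn": [
    [0, 0, 0],
    [0, 0, 0],
    [0, 0, 0],
    [0, 0, 0],
    [0, 0, 0],
    [0, 0, 0]
  ],
  "hand": 0
}}

```text
clock: 7.15
tcp_pos: [0.4811, -0.1057, 0.0463]
orientation: [0.17, -3.137, -0.0]
contact_force: [0.3, -0.2, 0.5]
grip_width: 0.0853
```

Emit:
{"method": "carry_out", "body": {
  "offset": [
    [0, 0, -0.28],
    [0, 0, -0.28],
    [0, 0, -0.28],
    [0, 0, -0.28],
    [0, 0, -0.28]
  ],
  "turn": [
    [0, 0, 0],
    [0, 0, 0],
    [0, 0, 0],
    [0, 0, 0],
    [0, 0, 0]
  ]
}}

```text
clock: 7.65
tcp_pos: [0.4816, -0.1057, 0.1873]
orientation: [-0.17, 3.135, 0.0]
contact_force: [-0.5, -1.2, -0.4]
grip_width: 0.0855
```

```bash
python3 - <<'E'
from h import *
np.set_printoptions(precision=4,suppress=True)
c=cmd(); c[2]+=.14; json.dump(c,open("cmd.json","w")); state()
B=[(-.1,.1,-.16,.147,0,.024),(-.1,-.053,-.145,-.1,.024,.08),(.053,.1,-.145,-.1,.024,.083)]
f=grab("side"); P=f["pixels"].astype(int)
m=outline_of("base","side")[0]["region"]; print(m.sum(),fit(f,m,B,[.615,0.02,0.1]))
for b in look_for("vent_knob","side")[:1]: print("knob",w(f,b["xyz"]),b["score"])
rd=(P[...,0]>150)&(P[...,1]<60)&(P[...,2]<60); rd[:, :300]=0; rd[:,360:]=0; ys,xs=np.nonzero(rd); print("red",xs.mean(),ys.mean(),px(f,b2w(-.1475,-.1225,.052)))
f=grab("top"); P=f["pixels"].astype(int)
rd=(P[...,0]>150)&(P[...,1]<60)&(P[...,2]<60); rd[:240]=0; rd[300:]=0; rd[:,350:390]&=True; rd[:, :350]=0; rd[:,390:]=0; ys,xs=np.nonzero(rd); print("red",xs.mean(),ys.mean(),px(f,b2w(-.1475,-.1225,.052)))
A=.05
for (bx,by) in [(.4190,.046)]:
    plan([(bx,by,.16,.4)]*8,[(bx,by,.16,A)]*4,[(bx,by,.034,A)]*5)
E
```

```text
t 7.65 tcp [ 0.4816 -0.1057  0.1873] a 1.6792 tilt [ 0.002  0.    -1.   ] cmd [ 0.4814 -0.107   0.187   1.6789] F [-0.5 -1.2 -0.4] w 0.0855 q [-0.21  0.22  0.35  2.04 -0.1   0.89  1.87]
7085 (array([0.6231, 0.0371, 0.1144]), np.float64(0.9321443110116019))
knob [ 0.6095 -0.046   0.0247] 0.45
red 319.97222222222223 275.05555555555554 [317.025 282.422]
red nan nan [369.5376 270.6898]
rows 8 need>8.5 [(8, '[0.091, 0.318, 0.054]', 0.853)]
rows 4 need>2.3 [(4, '[0.0, 0.0, 0.0]', 0.233)]
rows 5 need>2.5 [(5, '[0.0, 0.0, 0.252]', 0.0)]<stdin>:10: RuntimeWarning: Mean of empty slice.
  ret = ret.dtype.type(ret / rcount)
```

```bash
python3 - <<'E'
from h import *
json.dump([.4814,-.107,.187,1.6789],open("cmd.json","w"))
A=.05;bx,by=.419,.046
plan([(.445,-.03,.17,.8)]*7,[(bx,by,.15,A)]*7,[(bx,by,.034,A)]*5)
E
```

```text
rows 7 need>5.9 [(7, '[0.056, 0.161, 0.034]', 0.586)]
rows 7 need>5.0 [(7, '[0.143, 0.073, 0.04]', 0.5)]
rows 5 need>2.3 [(5, '[0.0, 0.0, 0.232]', 0.0)]
```

Emit:
{"method": "carry_out", "body": {
  "offset": [
    [0.056, 0.161, 0.034],
    [0.056, 0.161, 0.034],
    [0.056, 0.161, 0.034],
    [0.056, 0.161, 0.034],
    [0.056, 0.161, 0.034],
    [0.056, 0.161, 0.034],
    [0.056, 0.161, 0.034]
  ],
  "turn": [
    [0, 0, 0.586],
    [0, 0, 0.586],
    [0, 0, 0.586],
    [0, 0, 0.586],
    [0, 0, 0.586],
    [0, 0, 0.586],
    [0, 0, 0.586]
  ]
}}

```text
clock: 8.55
tcp_pos: [0.4439, -0.0289, 0.1684]
orientation: [-1.183, -2.909, 0.002]
contact_force: [-0.5, 0.1, 0.4]
grip_width: 0.0853
```

Emit:
{"method": "carry_out", "body": {
  "offset": [
    [0.143, 0.073, 0.04],
    [0.143, 0.073, 0.04],
    [0.143, 0.073, 0.04],
    [0.143, 0.073, 0.04],
    [0.143, 0.073, 0.04],
    [0.143, 0.073, 0.04],
    [0.143, 0.073, 0.04]
  ],
  "turn": [
    [0, 0, 0.5],
    [0, 0, 0.5],
    [0, 0, 0.5],
    [0, 0, 0.5],
    [0, 0, 0.5],
    [0, 0, 0.5],
    [0, 0, 0.5]
  ]
}}

```text
clock: 9.25
tcp_pos: [0.4184, 0.047, 0.1489]
orientation: [-2.161, -2.279, 0.002]
contact_force: [-0.7, 0.1, -0.8]
grip_width: 0.0854
```

```bash
python3 - <<'E'
from h import *
c=[.419,.046,.15,.05]; state()
f=grab("side"); save(f,"side2.png",(200,180,440,340),3.3)
f=grab("top"); P=f["pixels"].astype(int)
rd=(P[...,0]>150)&(P[...,1]<60)&(P[...,2]<60); rd[:240]=0; rd[300:]=0; rd[:, :350]=0; rd[:,390:]=0; ys,xs=np.nonzero(rd); print("red",xs.mean(),ys.mean(),px(f,b2w(-.1475,-.1225,.052)))
E
```

```text
t 9.25 tcp [0.4184 0.047  0.1489] a 0.0531 tilt [-0.001 -0.001 -1.   ] cmd [0.419  0.046  0.034  0.0499] F [-0.7  0.1 -0.8] w 0.0854 q [-0.68  0.16  0.47  2.23 -0.11  0.77 -0.09]
red 370.203125 270.65625 [369.53763559 270.68978175]
```

View pics/side2.png

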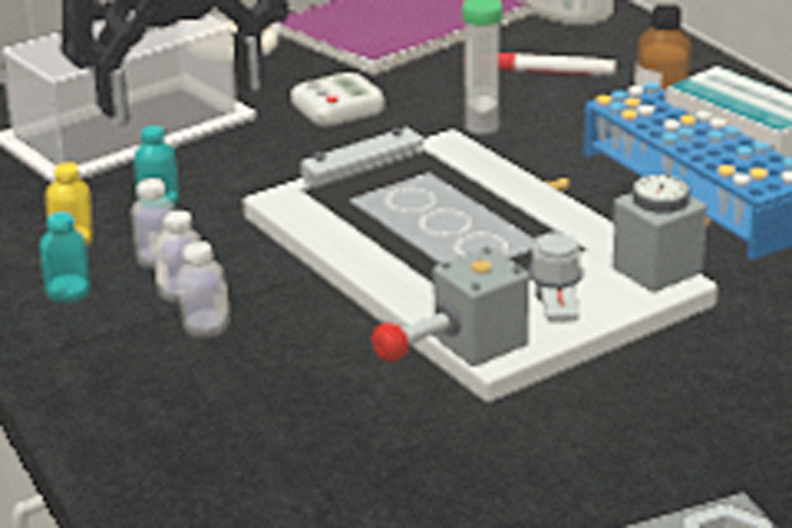

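```bash
python3 - <<'E'
from h import *
A=.108
def mv(bx,by,ry,nxt=None):
    p=b2w(0,ry); plan([(bx,by,.13,.05)]*4,[(p[0],p[1],.14,A)]*7,[(p[0],p[1],.09,A)]*2+[(p[0],p[1],.0595,A)]*4,[(p[0],p[1],.16,A)]*4)
    print(b2w(0,ry))
    if nxt: plan([(nxt[0],nxt[1],.14,.05)]*7,[(nxt[0],nxt[1],.08,.05)]*2+[(nxt[0],nxt[1],.034,.05)]*4)
mv(.419,.046,-.022,(.422,.0957))
E
```

```text
rows 4 need>1.9 [(4, '[0.0, 0.0, -0.192]', 0.0)]
rows 7 need>4.1 [(7, '[-0.094, 0.397, -0.02]', -0.039)]
rows 6 need>1.6 [(2, '[0.0, 0.0, 0.1]', 0.0), (4, '[0.0, 0.0, 0.161]', 0.0)]
rows 4 need>2.0 [(4, '[0.0, 0.0, -0.201]', 0.0)]
[0.6193735709192258, 0.00912841658472334, 0]
rows 7 need>4.3 [(7, '[0.215, -0.374, 0.04]', 0.039)]
rows 6 need>2.1 [(2, '[0.0, 0.0, 0.12]', 0.0), (4, '[0.0, 0.0, 0.212]', 0.0)]
```

Emit:
{"method": "carry_out", "body": {
  "offset": [
    [0, 0, 0.1],
    [0, 0, 0.18],
    [0, 0, 0.232],
    [0, 0, 0.232],
    [0, 0, 0.232],
    [0, 0, 0.232]
  ],
  "turn": [
    [0, 0, 0],
    [0, 0, 0],
    [0, 0, 0],
    [0, 0, 0],
    [0, 0, 0],
    [0, 0, 0]
  ]
}}

```text
clock: 9.95
tcp_pos: [0.4199, 0.0472, 0.0346]
orientation: [2.164, 2.276, 0.003]
contact_force: [0.8, -0.3, 0.0]
grip_width: 0.0854
```

Emit:
{"method": "carry_out", "body": {
  "offset": [
    [0, 0, 0],
    [0, 0, 0],
    [0, 0, 0],
    [0, 0, 0],
    [0, 0, 0],
    [0, 0, 0],
    [0, 0, 0]
  ],
  "turn": [
    [0, 0, 0],
    [0, 0, 0],
    [0, 0, 0],
    [0, 0, 0],
    [0, 0, 0],
    [0, 0, 0],
    [0, 0, 0]
  ],
  "hand": 1,
  "force": 25
}}

```text
clock: 10.65
tcp_pos: [0.4192, 0.0472, 0.0338]
orientation: [2.165, 2.276, 0.001]
contact_force: [-0.2, 0.2, 6.6]
grip_width: 0.0284
```

Emit:
{"method": "carry_out", "body": {
  "offset": [
    [0, 0, -0.05],
    [0, 0, -0.12],
    [0, 0, -0.192],
    [0, 0, -0.192]
  ],
  "turn": [
    [0, 0, 0],
    [0, 0, 0],
    [0, 0, 0],
    [0, 0, 0]
  ]
}}

```text
clock: 11.05
tcp_pos: [0.4214, 0.0476, 0.1329]
orientation: [2.164, 2.274, 0.011]
contact_force: [1.3, 0.4, -0.5]
grip_width: 0.0286
```

Emit:
{"method": "carry_out", "body": {
  "offset": [
    [-0.015, 0.06, -0.02],
    [-0.031, 0.13, -0.02],
    [-0.047, 0.2, -0.02],
    [-0.063, 0.27, -0.02],
    [-0.08, 0.34, -0.02],
    [-0.094, 0.397, -0.02],
    [-0.094, 0.397, -0.02],
    [-0.094, 0.397, -0.02]
  ],
  "turn": [
    [0, 0, -0.01],
    [0, 0, -0.015],
    [0, 0, -0.02],
    [0, 0, -0.03],
    [0, 0, -0.039],
    [0, 0, -0.039],
    [0, 0, -0.039],
    [0, 0, -0.039]
  ]
}}

```text
clock: 11.85
tcp_pos: [0.6186, 0.0098, 0.138]
orientation: [-2.097, -2.337, 0.003]
contact_force: [-0.5, 0.8, -0.0]
grip_width: 0.0284
```

Emit:
{"method": "carry_out", "body": {
  "offset": [
    [0, 0, 0.05],
    [0, 0, 0.1],
    [0, 0, 0.14],
    [0, 0, 0.155],
    [0, 0, 0.161],
    [0, 0, 0.161],
    [0, 0, 0.161]
  ],
  "turn": [
    [0, 0, 0],
    [0, 0, 0],
    [0, 0, 0],
    [0, 0, 0],
    [0, 0, 0],
    [0, 0, 0],
    [0, 0, 0]
  ]
}}

```text
clock: 12.55
tcp_pos: [0.6199, 0.0101, 0.0599]
orientation: [2.097, 2.338, 0.002]
contact_force: [-0.5, -0.1, 0.0]
grip_width: 0.0284
```

Emit:
{"method": "carry_out", "body": {
  "offset": [
    [0, 0, 0.002],
    [0, 0, 0.002],
    [0, 0, 0.002]
  ],
  "turn": [
    [0, 0, 0],
    [0, 0, 0],
    [0, 0, 0]
  ]
}}

```text
clock: 12.85
tcp_pos: [0.6195, 0.0101, 0.0582]
orientation: [2.097, 2.338, 0.001]
contact_force: [-0.5, 0.3, 0.3]
grip_width: 0.0283
```

Emit:
{"method": "carry_out", "body": {
  "offset": [
    [0, 0, 0],
    [0, 0, 0],
    [0, 0, 0],
    [0, 0, 0],
    [0, 0, 0],
    [0, 0, 0]
  ],
  "turn": [
    [0, 0, 0],
    [0, 0, 0],
    [0, 0, 0],
    [0, 0, 0],
    [0, 0, 0],
    [0, 0, 0]
  ],
  "hand": 0
}}

```text
clock: 13.45
tcp_pos: [0.6194, 0.0101, 0.0579]
orientation: [2.098, 2.339, 0.0]
contact_force: [0.5, -0.7, 0.1]
grip_width: 0.0852
```

Emit:
{"method": "carry_out", "body": {
  "offset": [
    [0, 0, -0.06],
    [0, 0, -0.12],
    [0, 0, -0.203],
    [0, 0, -0.203],
    [0, 0, -0.203]
  ],
  "turn": [
    [0, 0, 0],
    [0, 0, 0],
    [0, 0, 0],
    [0, 0, 0],
    [0, 0, 0]
  ]
}}

```text
clock: 13.95
tcp_pos: [0.62, 0.0102, 0.1604]
orientation: [2.097, 2.338, 0.003]
contact_force: [-0.5, 0.4, -0.1]
grip_width: 0.0854
```

Emit:
{"method": "carry_out", "body": {
  "offset": [
    [0.215, -0.374, 0.04],
    [0.215, -0.374, 0.04],
    [0.215, -0.374, 0.04],
    [0.215, -0.374, 0.04],
    [0.215, -0.374, 0.04],
    [0.215, -0.374, 0.04],
    [0.215, -0.374, 0.04]
  ],
  "turn": [
    [0, 0, 0.039],
    [0, 0, 0.039],
    [0, 0, 0.039],
    [0, 0, 0.039],
    [0, 0, 0.039],
    [0, 0, 0.039],
    [0, 0, 0.039]
  ]
}}

```text
clock: 14.65
tcp_pos: [0.4219, 0.0967, 0.139]
orientation: [2.164, 2.277, -0.001]
contact_force: [0.3, -0.5, 0.4]
grip_width: 0.0851
```

Emit:
{"method": "carry_out", "body": {
  "offset": [
    [0, 0, 0.08],
    [0, 0, 0.16],
    [0, 0, 0.212],
    [0, 0, 0.212],
    [0, 0, 0.212],
    [0, 0, 0.212]
  ],
  "turn": [
    [0, 0, 0],
    [0, 0, 0],
    [0, 0, 0],
    [0, 0, 0],
    [0, 0, 0],
    [0, 0, 0]
  ]
}}

```text
clock: 15.25
tcp_pos: [0.4234, 0.0966, 0.0345]
orientation: [2.166, 2.274, 0.003]
contact_force: [-1.0, 0.3, -0.2]
grip_width: 0.0856
```

Emit:
{"method": "carry_out", "body": {
  "offset": [
    [0, 0, 0],
    [0, 0, 0],
    [0, 0, 0],
    [0, 0, 0],
    [0, 0, 0],
    [0, 0, 0],
    [0, 0, 0]
  ],
  "turn": [
    [0, 0, 0],
    [0, 0, 0],
    [0, 0, 0],
    [0, 0, 0],
    [0, 0, 0],
    [0, 0, 0],
    [0, 0, 0]
  ],
  "hand": 1
}}

```text
clock: 15.95
tcp_pos: [0.4223, 0.0969, 0.0338]
orientation: [2.165, 2.276, 0.001]
contact_force: [-0.3, 0.7, 6.7]
grip_width: 0.0283
```

```bash
python3 - <<'E'
from h import *
state()
A=.108; bx,by=.422,.0957
p=b2w(0,.022); plan([(bx,by,.13,.05)]*4,[(p[0],p[1],.14,A)]*8,[(p[0],p[1],.0585,A)]*4,[(p[0],p[1],.16,A)]*4)
n=(.4248,.149); plan([(n[0],n[1],.14,.05)]*7,[(n[0],n[1],.034,.05)]*4)
E
```

```text
t 15.95 tcp [0.4223 0.0969 0.0338] a 0.0499 tilt [ 0.001  0.001 -1.   ] cmd [0.4221 0.0956 0.034  0.0499] F [-0.3  0.7  6.7] w 0.0283 q [-0.69  0.42  0.39  2.28 -0.34  0.48  0.02]
rows 4 need>1.9 [(4, '[0.0, 0.0, -0.192]', 0.0)]
rows 8 need>3.9 [(8, '[-0.105, 0.38, -0.02]', -0.039)]
rows 4 need>1.6 [(4, '[0.0, 0.0, 0.163]', 0.0)]
rows 4 need>2.0 [(4, '[0.0, 0.0, -0.203]', 0.0)]
rows 7 need>4.3 [(7, '[0.233, -0.356, 0.04]', 0.039)]
rows 4 need>2.1 [(4, '[0.0, 0.0, 0.212]', 0.0)]
```

Emit:
{"method": "carry_out", "body": {
  "offset": [
    [0, 0, -0.05],
    [0, 0, -0.12],
    [0, 0, -0.192],
    [0, 0, -0.192]
  ],
  "turn": [
    [0, 0, 0],
    [0, 0, 0],
    [0, 0, 0],
    [0, 0, 0]
  ]
}}

```text
clock: 16.35
tcp_pos: [0.4243, 0.0975, 0.1328]
orientation: [2.164, 2.275, 0.011]
contact_force: [0.7, 0.2, -0.5]
grip_width: 0.0287
```

Emit:
{"method": "carry_out", "body": {
  "offset": [
    [-0.017, 0.06, -0.02],
    [-0.034, 0.13, -0.02],
    [-0.053, 0.2, -0.02],
    [-0.073, 0.27, -0.02],
    [-0.092, 0.33, -0.02],
    [-0.105, 0.38, -0.02],
    [-0.105, 0.38, -0.02],
    [-0.105, 0.38, -0.02]
  ],
  "turn": [
    [0, 0, -0.01],
    [0, 0, -0.015],
    [0, 0, -0.02],
    [0, 0, -0.03],
    [0, 0, -0.039],
    [0, 0, -0.039],
    [0, 0, -0.039],
    [0, 0, -0.039]
  ]
}}

```text
clock: 17.15
tcp_pos: [0.6134, 0.0535, 0.138]
orientation: [-2.097, -2.337, 0.003]
contact_force: [-0.8, 0.0, 0.4]
grip_width: 0.0284
```

Emit:
{"method": "carry_out", "body": {
  "offset": [
    [0, 0, 0.05],
    [0, 0, 0.1],
    [0, 0, 0.14],
    [0, 0, 0.155],
    [0, 0, 0.163],
    [0, 0, 0.163],
    [0, 0, 0.163]
  ],
  "turn": [
    [0, 0, 0],
    [0, 0, 0],
    [0, 0, 0],
    [0, 0, 0],
    [0, 0, 0],
    [0, 0, 0],
    [0, 0, 0]
  ]
}}

```text
clock: 17.85
tcp_pos: [0.6146, 0.0539, 0.0587]
orientation: [2.097, 2.338, 0.002]
contact_force: [0.6, 0.6, -1.1]
grip_width: 0.0282
```

Emit:
{"method": "carry_out", "body": {
  "offset": [
    [0, 0, 0],
    [0, 0, 0],
    [0, 0, 0],
    [0, 0, 0],
    [0, 0, 0],
    [0, 0, 0]
  ],
  "turn": [
    [0, 0, 0],
    [0, 0, 0],
    [0, 0, 0],
    [0, 0, 0],
    [0, 0, 0],
    [0, 0, 0]
  ],
  "hand": 0
}}

```text
clock: 18.45
tcp_pos: [0.6142, 0.0538, 0.0579]
orientation: [-2.098, -2.339, 0.0]
contact_force: [0.1, -0.0, 0.3]
grip_width: 0.085
```

Emit:
{"method": "carry_out", "body": {
  "offset": [
    [0, 0, -0.06],
    [0, 0, -0.12],
    [0, 0, -0.203],
    [0, 0, -0.203],
    [0, 0, -0.203]
  ],
  "turn": [
    [0, 0, 0],
    [0, 0, 0],
    [0, 0, 0],
    [0, 0, 0],
    [0, 0, 0]
  ]
}}

```text
clock: 18.95
tcp_pos: [0.6148, 0.0539, 0.1603]
orientation: [2.097, 2.338, 0.003]
contact_force: [-0.7, -0.2, -0.0]
grip_width: 0.0852
```

Emit:
{"method": "carry_out", "body": {
  "offset": [
    [0.233, -0.356, 0.04],
    [0.233, -0.356, 0.04],
    [0.233, -0.356, 0.04],
    [0.233, -0.356, 0.04],
    [0.233, -0.356, 0.04],
    [0.233, -0.356, 0.04],
    [0.233, -0.356, 0.04]
  ],
  "turn": [
    [0, 0, 0.039],
    [0, 0, 0.039],
    [0, 0, 0.039],
    [0, 0, 0.039],
    [0, 0, 0.039],
    [0, 0, 0.039],
    [0, 0, 0.039]
  ],
  "hand": 0.4
}}

```text
clock: 19.65
tcp_pos: [0.4246, 0.1501, 0.1389]
orientation: [2.165, 2.277, -0.001]
contact_force: [0.8, 0.4, 1.2]
grip_width: 0.0513
```

```bash
python3 - <<'E'
from h import *
state()
c=cmd(); print(c); n=c[:2]; json.dump([n[0],n[1],.034,.05],open("cmd.json","w"))
A=.108; f=grab("top"); P=f["pixels"].astype(int); save(f,"top3.png",(190,140,400,345),2.9)
p=b2w(0,.066); plan([(n[0],n[1],.13,.05)]*4,[(p[0],p[1],.14,A)]*8,[(p[0],p[1],.0585,A)]*4,[(p[0],p[1],.18,A)]*4)
E
```

```text
t 19.65 tcp [0.4246 0.1501 0.1389] a 0.0505 tilt [-0.    -0.001 -1.   ] cmd [0.4249 0.1492 0.034  0.0499] F [0.8 0.4 1.2] w 0.0513 q [-0.94  0.24  0.53  2.18 -0.18  0.76 -0.24]
[0.4249121885603889, 0.14920830730997053, 0.0340000000000001, 0.049900000000000055]
rows 4 need>1.9 [(4, '[0.0, 0.0, -0.192]', 0.0)]
rows 8 need>3.9 [(8, '[-0.124, 0.364, -0.02]', -0.039)]
rows 4 need>1.6 [(4, '[0.0, 0.0, 0.163]', 0.0)]
rows 4 need>2.4 [(4, '[0.0, 0.0, -0.243]', 0.0)]
```

View pics/top3.png

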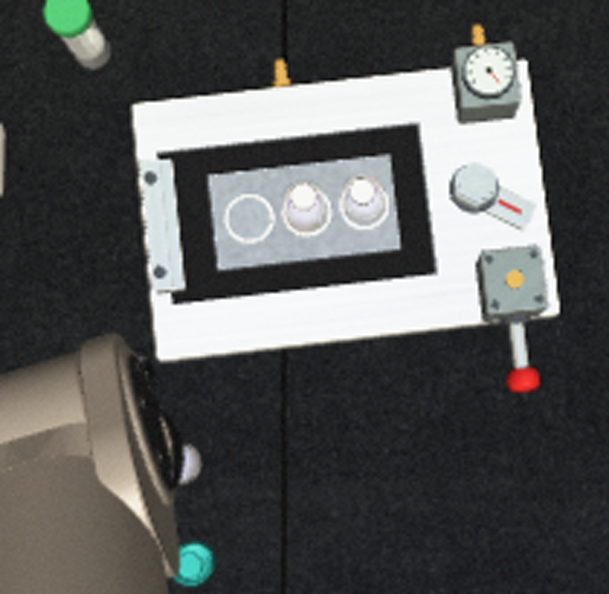

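Two bottles stand in the right and middle rings (crop 363,200 and 305,207) and the knob is out at (522,380). Now the third.

Emit:
{"method": "carry_out", "body": {
  "offset": [
    [0, 0, 0.08],
    [0, 0, 0.16],
    [0, 0, 0.212],
    [0, 0, 0.212],
    [0, 0, 0.212],
    [0, 0, 0.212]
  ],
  "turn": [
    [0, 0, 0],
    [0, 0, 0],
    [0, 0, 0],
    [0, 0, 0],
    [0, 0, 0],
    [0, 0, 0]
  ]
}}

```text
clock: 20.3
tcp_pos: [0.4262, 0.1503, 0.0346]
orientation: [2.166, 2.274, 0.003]
contact_force: [0.2, -0.3, -0.3]
grip_width: 0.051
```

Emit:
{"method": "carry_out", "body": {
  "offset": [
    [0, 0, 0],
    [0, 0, 0],
    [0, 0, 0],
    [0, 0, 0],
    [0, 0, 0],
    [0, 0, 0],
    [0, 0, 0]
  ],
  "turn": [
    [0, 0, 0],
    [0, 0, 0],
    [0, 0, 0],
    [0, 0, 0],
    [0, 0, 0],
    [0, 0, 0],
    [0, 0, 0]
  ],
  "hand": 1
}}

```text
clock: 21.0
tcp_pos: [0.4255, 0.1508, 0.0346]
orientation: [2.165, 2.276, 0.004]
contact_force: [-0.1, 0.3, 6.9]
grip_width: 0.0273
```

Emit:
{"method": "carry_out", "body": {
  "offset": [
    [0, 0, -0.05],
    [0, 0, -0.12],
    [0, 0, -0.192],
    [0, 0, -0.192]
  ],
  "turn": [
    [0, 0, 0],
    [0, 0, 0],
    [0, 0, 0],
    [0, 0, 0]
  ]
}}

```text
clock: 21.4
tcp_pos: [0.4274, 0.1516, 0.1337]
orientation: [2.164, 2.275, 0.013]
contact_force: [0.3, 0.6, -0.3]
grip_width: 0.0274
```

Emit:
{"method": "carry_out", "body": {
  "offset": [
    [-0.02, 0.06, -0.02],
    [-0.041, 0.12, -0.02],
    [-0.065, 0.19, -0.02],
    [-0.088, 0.26, -0.02],
    [-0.11, 0.32, -0.02],
    [-0.124, 0.364, -0.02],
    [-0.124, 0.364, -0.02],
    [-0.124, 0.364, -0.02]
  ],
  "turn": [
    [0, 0, -0.01],
    [0, 0, -0.015],
    [0, 0, -0.02],
    [0, 0, -0.03],
    [0, 0, -0.039],
    [0, 0, -0.039],
    [0, 0, -0.039],
    [0, 0, -0.039]
  ]
}}

```text
clock: 22.2
tcp_pos: [0.6089, 0.0973, 0.1388]
orientation: [-2.098, -2.338, 0.001]
contact_force: [-0.7, 0.5, -0.8]
grip_width: 0.0276
```

Emit:
{"method": "carry_out", "body": {
  "offset": [
    [0, 0, 0.05],
    [0, 0, 0.1],
    [0, 0, 0.14],
    [0, 0, 0.155],
    [0, 0, 0.163],
    [0, 0, 0.163],
    [0, 0, 0.163]
  ],
  "turn": [
    [0, 0, 0],
    [0, 0, 0],
    [0, 0, 0],
    [0, 0, 0],
    [0, 0, 0],
    [0, 0, 0],
    [0, 0, 0]
  ]
}}

```text
clock: 22.9
tcp_pos: [0.6097, 0.0979, 0.0589]
orientation: [2.097, 2.339, 0.002]
contact_force: [0.3, 0.2, 2.5]
grip_width: 0.0278
```

Emit:
{"method": "carry_out", "body": {
  "offset": [
    [0, 0, 0],
    [0, 0, 0],
    [0, 0, 0],
    [0, 0, 0],
    [0, 0, 0],
    [0, 0, 0]
  ],
  "turn": [
    [0, 0, 0],
    [0, 0, 0],
    [0, 0, 0],
    [0, 0, 0],
    [0, 0, 0],
    [0, 0, 0]
  ],
  "hand": 0
}}

```text
clock: 23.5
tcp_pos: [0.6095, 0.0975, 0.0578]
orientation: [-2.098, -2.339, 0.0]
contact_force: [-0.1, -0.5, -0.8]
grip_width: 0.0853
```

Emit:
{"method": "carry_out", "body": {
  "offset": [
    [0, 0, -0.06],
    [0, 0, -0.12],
    [0, 0, -0.2],
    [0, 0, -0.243],
    [0, 0, -0.243],
    [0, 0, -0.243]
  ],
  "turn": [
    [0, 0, 0],
    [0, 0, 0],
    [0, 0, 0],
    [0, 0, 0],
    [0, 0, 0],
    [0, 0, 0]
  ]
}}

```text
clock: 24.1
tcp_pos: [0.6094, 0.0976, 0.1794]
orientation: [-2.097, -2.339, -0.001]
contact_force: [0.5, -0.9, -0.1]
grip_width: 0.0856
```

```bash
python3 - <<'E'
from h import *
np.set_printoptions(precision=4,suppress=True)
state()
C=[(-.055,.055,-.097,.097,0,.006),(-.044,.044,-.085,.085,0,.085)]
for c in ("top","side"):
    f=grab(c); d=outline_of("cover",c)[0]["region"]; x,s=fit(f,d,C,[.483,.37,1.76]); print(c,x,s)
    for h in look_for("cover_handle",c)[:1]: print(w(f,h["xyz"]),h["score"])
    m=outline_of("cover_handle",c)[0]["region"]&(f["pixels"].max(2)<70)
    ys,xs=np.nonzero(m); print("dark handle",len(xs), ray(f,xs.mean(),ys.mean(),.115), xs.mean(),ys.mean(),"pred",px(f,[x[0],x[1],.115]))
    if c=="top":
        P=np.array([ray(f,a,b,.117)[:2] for a,b in zip(xs,ys)]); u,sv,vt=np.linalg.svd(P-P.mean(0)); print("bar dir",vt[0],math.atan2(vt[0][1],vt[0][0]))
E
```

```text
t 24.1 tcp [0.6094 0.0976 0.1794] a 0.1087 tilt [ 0.  0. -1.] cmd [0.6098 0.0964 0.18   0.1085] F [ 0.5 -0.9 -0.1] w 0.0856 q [-0.66  0.47  0.54  1.77 -0.29  0.98  0.11]
top [0.483 0.37  1.76 ] 0.0
[0.4794 0.3532 0.083 ] 0.94
dark handle 318 [0.4852 0.3629 0.115 ] 138.9496855345912 269.3679245283019 pred [135.3753 270.4901]
bar dir [-0.9244  0.3813] 2.7503798669128883
side [0.4829 0.3712 1.7766] 0.9155832265152902
dark handle 4 [ 0.4374 -0.4122  0.115 ] 384.25 351.5 pred [234.0818 180.0838]
```

```bash
python3 - <<'E'
from h import *
f=grab("top"); g=dict(f); S=5
im=cv2.resize(cv2.cvtColor(f["pixels"],cv2.COLOR_RGB2BGR)[215:335,100:200],None,fx=S,fy=S,interpolation=cv2.INTER_CUBIC)
X,Y,a=.483,.3708,1.768
def dr(b,z,col):
    P=[px(f,[X+math.cos(a)*x-math.sin(a)*y,Y+math.sin(a)*x+math.cos(a)*y,z]) for x,y in [(-b[0],-b[1]),(b[0],-b[1]),(b[0],b[1]),(-b[0],b[1])]]
    cv2.polylines(im,[np.int32((np.array(P)+.5-[100,215])*S)],True,col,1)
dr((.008,.036),.117,(0,255,0)); dr((.055,.097),.006,(0,0,255)); dr((.044,.085),.085,(255,0,0))
cv2.imwrite("pics/cov.png",im)
E
```

```text
(no output)
```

View pics/cov.png

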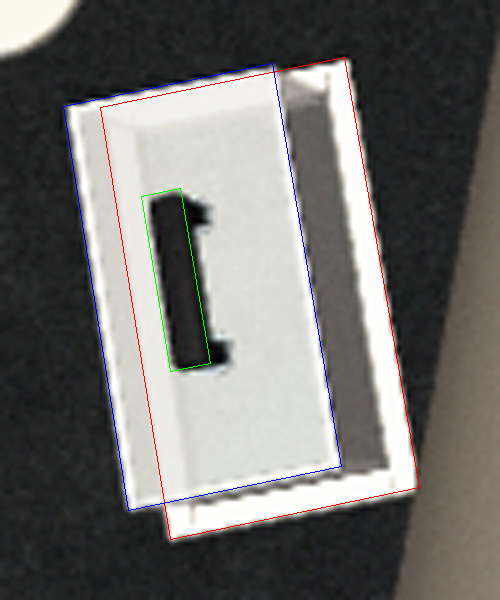

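Outline matches the cover and handle bar well (bar at crop ~(178,280)). Next: grip the handle.

```bash
python3 - <<'E'
from h import *
hx,hy,ha=.483,.3695,1.768
plan([(.55,.23,.2,.95)]*8,[(hx,hy,.19,ha)]*8,[(hx,hy,.106,ha)]*5)
plan([(hx,hy,.235,ha)]*5)
p=b2w(0,.016); A=BASE[2]
plan([(.53,.27,.235,1.2),(.53,.27,.235,1.1)],)
E
```

```text
rows 8 need>5.6 [(8, '[0.279, -0.09, -0.04]', -0.561)]
rows 8 need>5.5 [(8, '[0.271, 0.149, 0.02]', -0.545)]
rows 5 need>1.7 [(5, '[0.0, 0.0, 0.168]', 0.0)]
rows 5 need>2.6 [(5, '[0.0, 0.0, -0.258]', 0.0)]
rows 2 need>4.5 [(1, '[-0.053, -0.214, 0.0]', 0.378), (1, '[-0.053, -0.214, 0.0]', 0.445)]
```

Emit:
{"method": "carry_out", "body": {
  "offset": [
    [0.279, -0.09, -0.04],
    [0.279, -0.09, -0.04],
    [0.279, -0.09, -0.04],
    [0.279, -0.09, -0.04],
    [0.279, -0.09, -0.04],
    [0.279, -0.09, -0.04],
    [0.279, -0.09, -0.04],
    [0.279, -0.09, -0.04]
  ],
  "turn": [
    [0, 0, -0.561],
    [0, 0, -0.561],
    [0, 0, -0.561],
    [0, 0, -0.561],
    [0, 0, -0.561],
    [0, 0, -0.561],
    [0, 0, -0.561],
    [0, 0, -0.561]
  ]
}}

```text
clock: 25.35
tcp_pos: [0.5497, 0.2311, 0.1993]
orientation: [-0.964, -2.99, 0.0]
contact_force: [0.7, -0.3, 0.5]
grip_width: 0.0855
```

Emit:
{"method": "carry_out", "body": {
  "offset": [
    [0.271, 0.149, 0.02],
    [0.271, 0.149, 0.02],
    [0.271, 0.149, 0.02],
    [0.271, 0.149, 0.02],
    [0.271, 0.149, 0.02],
    [0.271, 0.149, 0.02],
    [0.271, 0.149, 0.02],
    [0.271, 0.149, 0.02]
  ],
  "turn": [
    [0, 0, -0.545],
    [0, 0, -0.545],
    [0, 0, -0.545],
    [0, 0, -0.545],
    [0, 0, -0.545],
    [0, 0, -0.545],
    [0, 0, -0.545],
    [0, 0, -0.545]
  ]
}}

```text
clock: 26.15
tcp_pos: [0.4829, 0.3704, 0.1893]
orientation: [0.303, -3.127, 0.0]
contact_force: [-1.0, -0.1, -0.3]
grip_width: 0.086
```

Emit:
{"method": "carry_out", "body": {
  "offset": [
    [0, 0, 0.08],
    [0, 0, 0.14],
    [0, 0, 0.168],
    [0, 0, 0.168],
    [0, 0, 0.168],
    [0, 0, 0.168]
  ],
  "turn": [
    [0, 0, 0],
    [0, 0, 0],
    [0, 0, 0],
    [0, 0, 0],
    [0, 0, 0],
    [0, 0, 0]
  ]
}}

```text
clock: 26.75
tcp_pos: [0.4839, 0.3715, 0.1071]
orientation: [-0.307, 3.124, 0.003]
contact_force: [0.1, 0.7, 1.1]
grip_width: 0.0851
```

Emit:
{"method": "carry_out", "body": {
  "offset": [
    [0, 0, 0],
    [0, 0, 0],
    [0, 0, 0],
    [0, 0, 0],
    [0, 0, 0],
    [0, 0, 0],
    [0, 0, 0],
    [0, 0, 0]
  ],
  "turn": [
    [0, 0, 0],
    [0, 0, 0],
    [0, 0, 0],
    [0, 0, 0],
    [0, 0, 0],
    [0, 0, 0],
    [0, 0, 0],
    [0, 0, 0]
  ],
  "hand": 1,
  "force": 60
}}

```text
clock: 27.55
tcp_pos: [0.483, 0.3702, 0.1055]
orientation: [-0.308, 3.126, -0.001]
contact_force: [-1.4, -2.3, 3.4]
grip_width: 0.0135
```

Emit:
{"method": "carry_out", "body": {
  "offset": [
    [0, 0, -0.02],
    [0, 0, -0.06],
    [0, 0, -0.1],
    [0, 0, -0.16],
    [0, 0, -0.22],
    [0, 0, -0.258],
    [0, 0, -0.258]
  ],
  "turn": [
    [0, 0, 0],
    [0, 0, 0],
    [0, 0, 0],
    [0, 0, 0],
    [0, 0, 0],
    [0, 0, 0],
    [0, 0, 0]
  ]
}}

```text
clock: 28.25
tcp_pos: [0.4837, 0.3723, 0.2376]
orientation: [-0.309, 3.122, 0.006]
contact_force: [-0.1, 0.4, -3.3]
grip_width: 0.0136
```

```bash
python3 - <<'E'
from h import *
json.dump([.483,.3695,.235,1.768],open("cmd.json","w")); state()
hx,hy,ha=.483,.3695,1.768
p=b2w(0,.016); A=BASE[2]; q0=np.array([hx,hy,.235,ha]); q1=np.array([p[0],p[1],.235,A])
L=[q0+(q1-q0)*s for s in np.arange(1,17)/16]; 
plan([tuple(x) for x in L[:8]]); plan([tuple(x) for x in L[8:]])
plan([(p[0],p[1],z,A) for z in (.22,.20,.18,.165,.15,.14,.135,.135)])
E
```

```text
t 28.25 tcp [0.4837 0.3723 0.2376] a 1.7681 tilt [ 0.004  0.004 -1.   ] cmd [0.483  0.3695 0.235  1.768 ] F [-0.1  0.4 -3.3] w 0.0136 q [-0.85  0.36  0.12  1.71 -0.05  1.07  1.05]
rows 8 need>5.5 [(1, '[np.float64(-0.008), np.float64(-0.043), np.float64(0.0)]', np.float64(0.069)), (1, '[np.float64(-0.017), np.float64(-0.086), np.float64(0.0)]', np.float64(0.138)), (1, '[np.float64(-0.025), np.float64(-0.128), np.float64(0.0)]', np.float64(0.207)), (1, '[np.float64(-0.033), np.float64(-0.171), np.float64(0.0)]', np.float64(0.277)), (1, '[np.float64(-0.042), np.float64(-0.214), np.float64(0.0)]', np.float64(0.346)), (1, '[np.float64(-0.05), np.float64(-0.257), np.float64(0.0)]', np.float64(0.415)), (1, '[np.float64(-0.058), np.float64(-0.299), np.float64(0.0)]', np.float64(0.484)), (1, '[np.float64(-0.067), np.float64(-0.342), np.float64(0.0)]', np.float64(0.553))]
rows 8 need>5.5 [(1, '[np.float64(-0.037), np.float64(-0.023), np.float64(0.0)]', np.float64(0.069)), (1, '[np.float64(-0.074), np.float64(-0.046), np.float64(0.0)]', np.float64(0.139)), (1, '[np.float64(-0.111), np.float64(-0.069), np.float64(0.0)]', np.float64(0.208)), (1, '[np.float64(-0.149), np.float64(-0.092), np.float64(0.0)]', np.float64(0.277)), (1, '[np.float64(-0.186), np.float64(-0.114), np.float64(0.0)]', np.float64(0.346)), (1, '[np.float64(-0.223), np.float64(-0.137), np.float64(0.0)]', np.float64(0.415)), (1, '[np.float64(-0.26), np.float64(-0.16), np.float64(0.0)]', np.float64(0.484)), (1, '[np.float64(-0.297), np.float64(-0.183), np.float64(0.0)]', np.float64(0.554))]
rows 8 need>2.0 [(1, '[0.0, 0.0, 0.03]', 0.0), (1, '[0.0, 0.0, 0.07]', 0.0), (1, '[0.0, 0.0, 0.11]', 0.0), (1, '[0.0, 0.0, 0.14]', 0.0), (1, '[0.0, 0.0, 0.17]', 0.0), (1, '[0.0, 0.0, 0.19]', 0.0), (2, '[0.0, 0.0, 0.2]', 0.0)]
```

Emit:
{"method": "carry_out", "body": {
  "offset": [
    [-0.008, -0.043, 0],
    [-0.017, -0.086, 0],
    [-0.025, -0.128, 0],
    [-0.033, -0.171, 0],
    [-0.042, -0.214, 0],
    [-0.05, -0.257, 0],
    [-0.058, -0.299, 0],
    [-0.067, -0.342, 0]
  ],
  "turn": [
    [0, 0, 0.069],
    [0, 0, 0.138],
    [0, 0, 0.207],
    [0, 0, 0.277],
    [0, 0, 0.346],
    [0, 0, 0.415],
    [0, 0, 0.484],
    [0, 0, 0.553]
  ]
}}

```text
clock: 29.05
tcp_pos: [0.5481, 0.2088, 0.2326]
orientation: [-0.982, -2.982, 0.003]
contact_force: [0.9, 0.5, -5.0]
grip_width: 0.0134
```

Emit:
{"method": "carry_out", "body": {
  "offset": [
    [-0.037, -0.023, 0],
    [-0.074, -0.046, 0],
    [-0.111, -0.069, 0],
    [-0.149, -0.092, 0],
    [-0.186, -0.114, 0],
    [-0.223, -0.137, 0],
    [-0.26, -0.16, 0],
    [-0.297, -0.183, 0]
  ],
  "turn": [
    [0, 0, 0.069],
    [0, 0, 0.139],
    [0, 0, 0.208],
    [0, 0, 0.277],
    [0, 0, 0.346],
    [0, 0, 0.415],
    [0, 0, 0.484],
    [0, 0, 0.554]
  ]
}}

```text
clock: 29.85
tcp_pos: [0.6139, 0.0476, 0.2326]
orientation: [-2.103, -2.332, 0.003]
contact_force: [-0.3, -0.8, -3.7]
grip_width: 0.0138
```

Emit:
{"method": "carry_out", "body": {
  "offset": [
    [0, 0, 0],
    [0, 0, 0],
    [0, 0, 0],
    [0, 0, 0.02],
    [0, 0, 0.04]
  ],
  "turn": [
    [0, 0, 0],
    [0, 0, 0],
    [0, 0, 0],
    [0, 0, 0],
    [0, 0, 0]
  ]
}}

```text
clock: 30.35
tcp_pos: [0.6144, 0.049, 0.2135]
orientation: [-2.097, -2.339, -0.001]
contact_force: [0.6, -0.5, -4.2]
grip_width: 0.0137
```

```bash
python3 - <<'E'
from h import *
p=b2w(0,.016); json.dump([p[0],p[1],.215,BASE[2]],open("cmd.json","w")); state()
f=grab("side"); save(f,"side4.png",(200,120,440,320),3.3)
print(look_for("bottle_1","side")[:4] and [w(f,d["xyz"]).round(3) for d in look_for("bottle_1","side")])
E
```

```text
t 30.35 tcp [0.6144 0.049  0.2135] a 0.1088 tilt [-0.     0.001 -1.   ] cmd [0.6153 0.0469 0.215  0.1081] F [ 0.6 -0.5 -4.2] w 0.0137 q [-0.59  0.43  0.56  1.74 -0.26  1.04  0.16]
[array([0.346, 0.123, 0.03 ]), array([0.458, 0.224, 0.036]), array([ 0.614, -0.004,  0.055]), array([0.38 , 0.196, 0.04 ]), array([0.603, 0.041, 0.045]), array([0.599, 0.08 , 0.051]), array([ 0.488, -0.328,  0.023])]
```

View pics/side4.png

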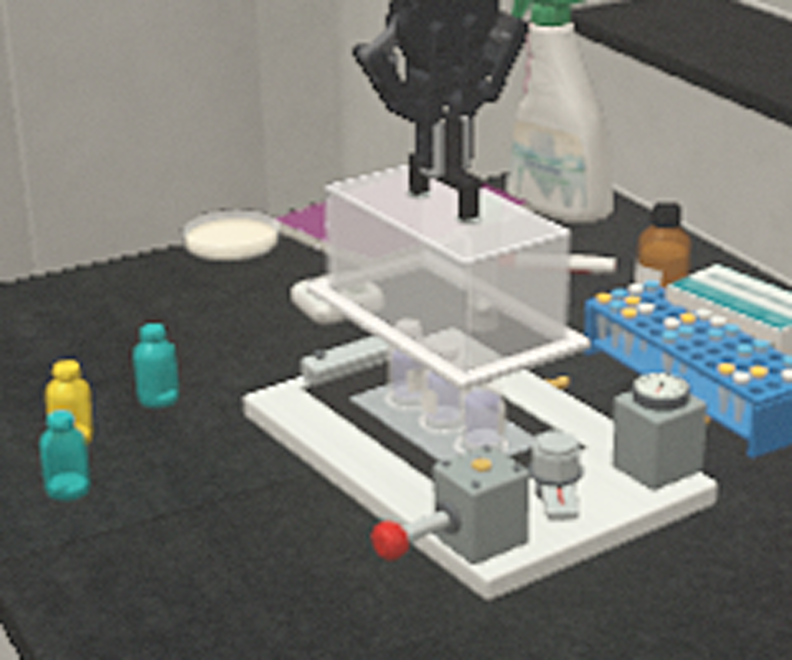

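Emit:
{"method": "carry_out", "body": {
  "offset": [
    [-0.006, 0, 0.03],
    [-0.006, 0, 0.06],
    [-0.006, 0, 0.09],
    [-0.006, 0, 0.11],
    [-0.006, 0, 0.13],
    [-0.006, 0, 0.145],
    [-0.006, 0, 0.155],
    [-0.006, 0, 0.155]
  ],
  "turn": [
    [0, 0, 0],
    [0, 0, 0],
    [0, 0, 0],
    [0, 0, 0],
    [0, 0, 0],
    [0, 0, 0],
    [0, 0, 0],
    [0, 0, 0]
  ]
}}

```text
clock: 31.3
tcp_pos: [0.6147, 0.045, 0.1362]
orientation: [-2.099, -2.337, 0.001]
contact_force: [-0.4, 0.2, -3.9]
grip_width: 0.0131
```

Emit:
{"method": "carry_out", "body": {
  "offset": [
    [0, 0, 0.004],
    [0, 0, 0.008],
    [0, 0, 0.012],
    [0, 0, 0.015],
    [0, 0, 0.015],
    [0, 0, 0.015]
  ],
  "turn": [
    [0, 0, 0],
    [0, 0, 0],
    [0, 0, 0],
    [0, 0, 0],
    [0, 0, 0],
    [0, 0, 0]
  ]
}}

```text
clock: 31.9
tcp_pos: [0.615, 0.045, 0.1298]
orientation: [-2.099, -2.337, -0.0]
contact_force: [-2.1, 0.3, 0.5]
grip_width: 0.0136
```

Emit:
{"method": "carry_out", "body": {
  "offset": [
    [0.004, 0, 0.001],
    [0.008, 0, 0.001],
    [0.012, 0, 0.001],
    [0.016, 0, 0.001],
    [0.02, 0, 0.001],
    [0.024, 0, 0.001],
    [0.028, 0, 0.001],
    [0.028, 0, 0.001]
  ],
  "turn": [
    [0, 0, 0],
    [0, 0, 0],
    [0, 0, 0],
    [0, 0, 0],
    [0, 0, 0],
    [0, 0, 0],
    [0, 0, 0],
    [0, 0, 0]
  ]
}}

```text
clock: 32.7
tcp_pos: [0.6142, 0.0584, 0.1293]
orientation: [2.099, 2.336, 0.001]
contact_force: [2.2, -5.6, 1.9]
grip_width: 0.0134
```

Emit:
{"method": "carry_out", "body": {
  "offset": [
    [0.003, 0, 0],
    [0.006, 0, 0],
    [0.008, 0, 0],
    [0.01, 0, 0],
    [0.01, 0, 0]
  ],
  "turn": [
    [0, 0, 0],
    [0, 0, 0],
    [0, 0, 0],
    [0, 0, 0],
    [0, 0, 0]
  ]
}}

```text
clock: 33.2
tcp_pos: [0.6146, 0.0601, 0.1303]
orientation: [2.099, 2.331, -0.001]
contact_force: [1.5, -10.7, 7.9]
grip_width: 0.0136
```

Emit:
{"method": "carry_out", "body": {
  "offset": [
    [0.003, 0, 0.0],
    [0.006, 0, 0.0],
    [0.006, 0, 0.0]
  ],
  "turn": [
    [0, 0, 0],
    [0, 0, 0],
    [0, 0, 0]
  ]
}}

```text
clock: 33.5
tcp_pos: [0.6147, 0.0611, 0.1311]
orientation: [2.099, 2.328, -0.002]
contact_force: [1.4, -14.6, 12.0]
grip_width: 0.0136
```

Emit:
{"method": "carry_out", "body": {
  "offset": [
    [-0.006, 0, 0],
    [-0.009, 0, 0],
    [-0.009, 0, 0],
    [-0.009, 0, 0]
  ],
  "turn": [
    [0, 0, 0],
    [0, 0, 0],
    [0, 0, 0],
    [0, 0, 0]
  ]
}}

```text
clock: 33.9
tcp_pos: [0.6147, 0.0597, 0.13]
orientation: [2.098, 2.332, 0.001]
contact_force: [2.2, -9.0, 6.9]
grip_width: 0.0137
```

Emit:
{"method": "carry_out", "body": {
  "offset": [
    [0, 0, 0],
    [0, 0, 0],
    [0, 0, 0],
    [0, 0, 0],
    [0, 0, 0],
    [0, 0, 0]
  ],
  "turn": [
    [0, 0, 0],
    [0, 0, 0],
    [0, 0, 0],
    [0, 0, 0],
    [0, 0, 0],
    [0, 0, 0]
  ],
  "hand": 0
}}

```text
clock: 34.5
tcp_pos: [0.613, 0.0626, 0.1288]
orientation: [-2.099, -2.337, 0.0]
contact_force: [0.3, 0.8, 0.1]
grip_width: 0.0856
```

Emit:
{"method": "carry_out", "body": {
  "offset": [
    [0, 0, -0.06],
    [0, 0, -0.14],
    [0, 0, -0.2],
    [0, 0, -0.2],
    [0, 0, -0.2]
  ],
  "turn": [
    [0, 0, 0],
    [0, 0, 0],
    [0, 0, 0],
    [0, 0, 0],
    [0, 0, 0]
  ]
}}

```text
clock: 35.0
tcp_pos: [0.6134, 0.0625, 0.2294]
orientation: [2.099, 2.337, 0.002]
contact_force: [0.0, -0.5, -0.4]
grip_width: 0.0854
```

```bash
python3 - <<'E'
from h import *
p=b2w(0,.013+.014+.005+.003-.0045); json.dump([p[0],p[1],.230,BASE[2]],open("cmd.json","w")); state()
s=[(.5,-.1,.25,-.6)]
plan([(.56,-.14,.25,-.9)]*8)
E
```

```text
t 35.0 tcp [0.6134 0.0625 0.2294] a 0.1071 tilt [ 0.001  0.001 -1.   ] cmd [0.6137 0.0613 0.23   0.1081] F [ 0.  -0.5 -0.4] w 0.0854 q [-0.62  0.42  0.57  1.73 -0.25  1.07  0.13]
rows 8 need>6.7 [(8, '[-0.389, -0.15, -0.04]', 0.672)]
```

Emit:
{"method": "carry_out", "body": {
  "offset": [
    [-0.389, -0.15, -0.04],
    [-0.389, -0.15, -0.04],
    [-0.389, -0.15, -0.04],
    [-0.389, -0.15, -0.04],
    [-0.389, -0.15, -0.04],
    [-0.389, -0.15, -0.04],
    [-0.389, -0.15, -0.04],
    [-0.389, -0.15, -0.04]
  ],
  "turn": [
    [0, 0, 0.672],
    [0, 0, 0.672],
    [0, 0, 0.672],
    [0, 0, 0.672],
    [0, 0, 0.672],
    [0, 0, 0.672],
    [0, 0, 0.672],
    [0, 0, 0.672]
  ]
}}

```text
clock: 35.8
tcp_pos: [0.5585, -0.1388, 0.2474]
orientation: [-2.967, -1.031, 0.004]
contact_force: [-0.6, 0.4, -0.8]
grip_width: 0.0855
```

Emit:
{"method": "carry_out", "body": {
  "offset": [
    [-0.2, -0.2, 0],
    [-0.2, -0.2, 0],
    [-0.2, -0.2, 0],
    [-0.2, -0.2, 0],
    [-0.2, -0.2, 0]
  ],
  "turn": [
    [0, 0, 0],
    [0, 0, 0],
    [0, 0, 0],
    [0, 0, 0],
    [0, 0, 0]
  ]
}}

```text
clock: 36.3
tcp_pos: [0.4185, -0.1218, 0.2489]
orientation: [-2.963, -1.038, -0.003]
contact_force: [0.6, 0.1, 0.7]
grip_width: 0.0854
```

```bash
python3 - <<'E'
from h import *
np.set_printoptions(precision=4,suppress=True)
c=cmd(); a=c[3]; c=[c[0]+.1*math.sin(a)-.1*math.cos(a),c[1]-.1*math.cos(a)-.1*math.sin(a),c[2],a]; json.dump(c,open("cmd.json","w")); state()
f=grab("top"); S=3; u0,v0=230,130
im=cv2.resize(cv2.cvtColor(f["pixels"],cv2.COLOR_RGB2BGR)[v0:v0+195,u0:u0+265],None,fx=S,fy=S,interpolation=cv2.INTER_CUBIC)
def dr(pts,col): cv2.polylines(im,[np.int32((np.array([px(f,p) for p in pts])+.5-[u0,v0])*S)],True,col,1)
q=lambda x0,x1,y0,y1,z:[b2w(x0,y0,z),b2w(x1,y0,z),b2w(x1,y1,z),b2w(x0,y1,z)]
dr(q(-.1,.1,-.16,.147,.024),(0,0,255)); dr(q(-.055,.055,-.067,.127,.03),(0,255,0)); dr(q(-.044,.044,-.055,.115,.109),(255,0,0))
dr([b2w(.0173*math.cos(k),-.105+.0173*math.sin(k),.065) for k in np.arange(6)*math.pi/3],(255,0,255))
P=f["pixels"].astype(int); g=(P[...,1]>P[...,0]+40)&(P[...,1]>P[...,2]+40); g[:, :420]=0; g[:,520:]=0; g[:200]=0; ys,xs=np.nonzero(g)
W=np.array([ray(f,x,y,.022+.002)[:2] for x,y in zip(xs,ys)]); ce=W.mean(0); _,_,vt=np.linalg.svd(W-ce); print("grip",len(xs),xs.mean(),ys.mean(),ce,vt[0])
for n in ("spanner","mat"):
    for d in outline_of(n,"top")[:2]:
        m=d["region"]; ys,xs=np.nonzero(m); print(n,d["score"],len(xs),xs.min(),xs.max(),ys.min(),ys.max())
        if n=="mat": print(fit(f,m,[(-.125,.125,-.04,.04,0,.004)],[.49,-.31,-.05]))
for d in look_for("spanner_grip","top")[:1]: print(w(f,d["xyz"]))
for d in look_for("spanner_mid","top")[:1]: print(w(f,d["xyz"]))
cv2.imwrite("pics/top5.png",im)
E
```

```text
t 36.3 tcp [ 0.4185 -0.1218  0.2489] a -0.8971 tilt [ 0.001  0.003 -1.   ] cmd [ 0.4196 -0.124   0.25   -0.8999] F [0.6 0.1 0.7] w 0.0854 q [-0.79  0.02  0.97  2.11 -0.02  1.02 -0.7 ]
grip 19 468.5263157894737 265.1578947368421 [ 0.496  -0.3253] [-0.4003 -0.9164]
spanner 0.94 435 457 479 218 266
mat 0.7 1565 444 482 212 314
(array([ 0.5184, -0.3166, -0.1026]), np.float64(0.3789020452099031))
[ 0.5595 -0.3282  0.0162]
[ 0.5633 -0.3275  0.018 ]
```

View pics/top5.png

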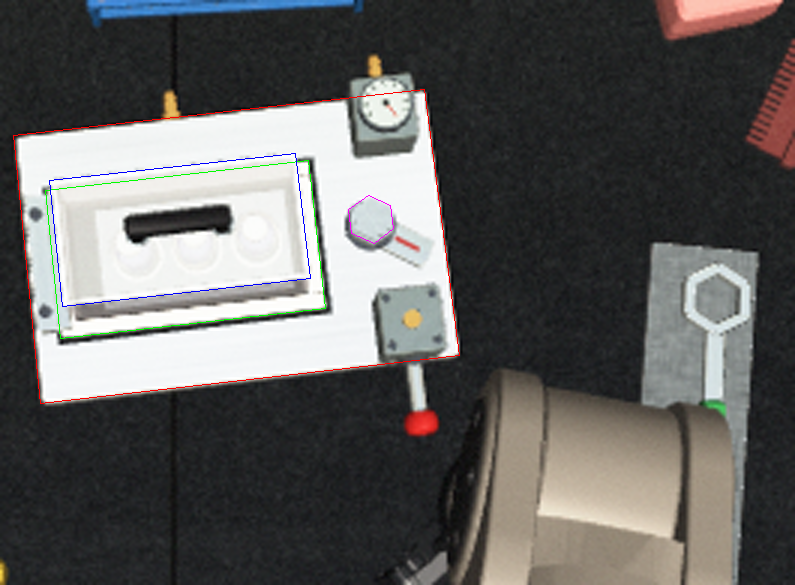

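```bash
python3 - <<'E'
from h import *
np.set_printoptions(precision=4,suppress=True)
f=grab("top"); im0=cv2.cvtColor(cv2.imread("pics/top0.png"),cv2.COLOR_BGR2RGB).astype(int)
def ax(P,zt):
    g=(P[...,1]>P[...,0]+40)&(P[...,1]>P[...,2]+30); g[:, :430]=0; g[:,510:]=0; g[:200]=0; ys,xs=np.nonzero(g)
    W=np.array([ray(f,x,y,zt)[:2] for x,y in zip(xs,ys)]); r=cv2.minAreaRect(W.astype(np.float32)); _,_,vt=np.linalg.svd(W-W.mean(0)); return len(xs),W.mean(0),vt[0],r
print("grip0",ax(im0,.020))
m=np.zeros((480,640),bool); g=im0[200:340,430:500]; gray=(g.max(2)-g.min(2)<20)&(g.min(2)>75); m[200:340,430:500]=gray
gg=(im0[...,1]>im0[...,0]+40); gg[:, :440]=0; gg[:,490:]=0; gg[:210]=0; gg[330:]=0; m|=gg
m=cv2.morphologyEx(m.astype(np.uint8),cv2.MORPH_OPEN,np.ones((3,3)))>0
print("mat",m.sum(),fit(f,m,[(-.125,.125,-.04,.04,0,.004)],[.49,-.32,-.1]))
# ring inner hole / outer, current image
def ring(P):
    s=(P.min(2)>165); s[:, :455]=0; s[:,485:]=0; s[:214]=0; s[246:]=0; s=s.astype(np.uint8)
    c,_=cv2.findContours(s,cv2.RETR_EXTERNAL,cv2.CHAIN_APPROX_NONE); c=max(c,key=cv2.contourArea); ys=c[:,0,1]; 
    (x,y),rad=cv2.minEnclosingCircle(c[c[:,0,1]<240]); return x,y,rad,ray(f,x,y,.02)
print("ring0",ring(im0)); print("ringnow",ring(f["pixels"].astype(int)))
s=grab("side"); P=s["pixels"].astype(int); g=(P[...,1]>P[...,0]+40)&(P[...,1]>P[...,2]+30); g[:, :320]=0; g[:330]=0; g[400:]=0;g[:,420:]=0; ys,xs=np.nonzero(g); print("side grip",len(xs),xs.mean(),ys.mean(),ray(s,xs.mean(),ys.mean(),.015))
E
```

```text
grip0 (340, array([ 0.4529, -0.3204]), array([-0.9967,  0.081 ]), ((0.4540966749191284, -0.32011091709136963), (0.019033413380384445, 0.09383474290370941), 85.3883285522461))
mat 3948 (array([ 0.4936, -0.3139, -0.1062]), np.float64(0.9512051911293116))
ring0 (469.0, 228.5, 11.926960945129395, array([ 0.5773, -0.3307,  0.02  ]))
ringnow (469.0, 228.5, 11.926960945129395, array([ 0.5773, -0.3307,  0.02  ]))
side grip 643 359.9144634525661 363.47433903576984 [ 0.4529 -0.3221  0.015 ]
```

```bash
python3 - <<'E'
from h import *
np.set_printoptions(precision=4,suppress=True)
f=grab("top"); P=f["pixels"].astype(int)
g=(P[...,0]>P[...,1]+40)&(P[...,0]>P[...,2]+40); m=np.zeros_like(g); m[200:220,355:375]=g[200:220,355:375]; ys,xs=np.nonzero(m)
W=np.array([ray(f,x,y,.036)[:2] for x,y in zip(xs,ys)]); d=W.mean(0)-np.array(b2w(0,-.105)[:2]); print(len(xs),W.mean(0),"dog base deg",math.degrees(math.atan2(d[1],d[0])-BASE[2]),np.hypot(*d))
_,_,vt=np.linalg.svd(W-W.mean(0)); print(vt[0],math.degrees(math.atan2(vt[0][1],vt[0][0])-BASE[2]))
gx,gy,a=.454,-.3205,3.0596-1.5*math.pi
plan([(gx,gy,.2,a)]*7,[(gx,gy,.10,a)]*4,[(gx,gy,.0205,a)]*4)
E
```

```text
15 [ 0.615  -0.1019] dog base deg -121.17283909586659 0.03147243480250806
[-0.4685 -0.8835] -124.13210122246284
rows 7 need>5.0 [(7, '[-0.191, 0.351, 0.1]', 0.502)]
rows 4 need>2.0 [(4, '[0.0, -0.001, 0.2]', 0.0)]
rows 4 need>1.6 [(4, '[0.0, 0.0, 0.159]', 0.0)]
```

Emit:
{"method": "carry_out", "body": {
  "offset": [
    [-0.191, 0.351, 0.1],
    [-0.191, 0.351, 0.1],
    [-0.191, 0.351, 0.1],
    [-0.191, 0.351, 0.1],
    [-0.191, 0.351, 0.1],
    [-0.191, 0.351, 0.1],
    [-0.191, 0.351, 0.1]
  ],
  "turn": [
    [0, 0, 0.502],
    [0, 0, 0.502],
    [0, 0, 0.502],
    [0, 0, 0.502],
    [0, 0, 0.502],
    [0, 0, 0.502],
    [0, 0, 0.502]
  ]
}}

```text
clock: 37.4
tcp_pos: [0.453, -0.319, 0.1983]
orientation: [-3.139, 0.124, 0.002]
contact_force: [0.6, 0.7, -0.1]
grip_width: 0.0854
```

Emit:
{"method": "carry_out", "body": {
  "offset": [
    [0, -0.001, 0.1],
    [0, -0.001, 0.2],
    [0, -0.001, 0.2],
    [0, -0.001, 0.2],
    [0, -0.001, 0.2]
  ],
  "turn": [
    [0, 0, 0],
    [0, 0, 0],
    [0, 0, 0],
    [0, 0, 0],
    [0, 0, 0]
  ]
}}

```text
clock: 37.9
tcp_pos: [0.4546, -0.3196, 0.1015]
orientation: [3.138, -0.127, 0.006]
contact_force: [-0.3, 0.6, 0.5]
grip_width: 0.0857
```

```bash
python3 - <<'E'
from h import *
json.dump([.454,-.3205,.1,3.0596-1.5*math.pi],open("cmd.json","w")); state()
s=grab("side"); P=s["pixels"].astype(int); g=(P[...,1]>P[...,0]+40)&(P[...,1]>P[...,2]+30); g[:, :320]=0; g[:330]=0; g[400:]=0;g[:,420:]=0; ys,xs=np.nonzero(g); print("side grip",len(xs),xs.mean(),ys.mean(),ray(s,xs.mean(),ys.mean(),.015))
save(s,"side6.png",(280,230,480,400),3.8)
E
```

```text
t 37.9 tcp [ 0.4546 -0.3196  0.1015] a -1.652 tilt [ 0.003 -0.002 -1.   ] cmd [ 0.454  -0.3205  0.1    -1.6528] F [-0.3  0.6  0.5] w 0.0857 q [-0.18  0.62  0.92  2.   -0.66  0.86 -0.53]
side grip 645 359.92248062015506 363.49147286821704 [ 0.45293698 -0.32213704  0.015     ]
```

View pics/side6.png

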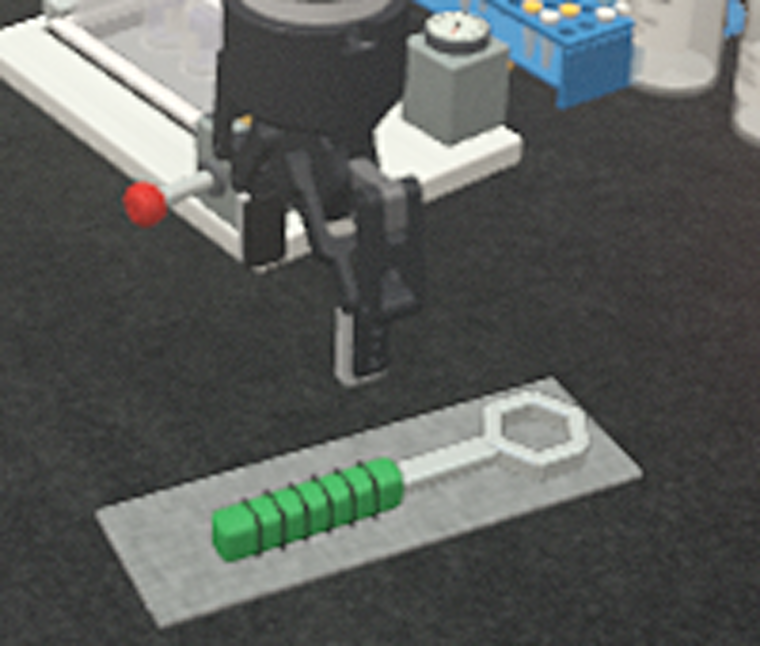

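The spanner lies undisturbed on its mat (grip at crop ~305,505; ring ~535,430). Grasping.

Emit:
{"method": "carry_out", "body": {
  "offset": [
    [0, 0, 0.06],
    [0, 0, 0.12],
    [0, 0, 0.15],
    [0, 0, 0.159],
    [0, 0, 0.159],
    [0, 0, 0.159]
  ],
  "turn": [
    [0, 0, 0],
    [0, 0, 0],
    [0, 0, 0],
    [0, 0, 0],
    [0, 0, 0],
    [0, 0, 0]
  ]
}}

```text
clock: 38.55
tcp_pos: [0.4537, -0.3199, 0.0207]
orientation: [3.138, -0.131, 0.003]
contact_force: [0.4, 0.8, 1.0]
grip_width: 0.0854
```

Emit:
{"method": "carry_out", "body": {
  "offset": [
    [0, 0, 0],
    [0, 0, 0],
    [0, 0, 0],
    [0, 0, 0],
    [0, 0, 0],
    [0, 0, 0],
    [0, 0, 0],
    [0, 0, 0]
  ],
  "turn": [
    [0, 0, 0],
    [0, 0, 0],
    [0, 0, 0],
    [0, 0, 0],
    [0, 0, 0],
    [0, 0, 0],
    [0, 0, 0],
    [0, 0, 0]
  ],
  "hand": 1,
  "force": 80
}}

```text
clock: 39.35
tcp_pos: [0.4531, -0.3192, 0.0195]
orientation: [3.139, -0.131, 0.0]
contact_force: [0.1, 0.7, 2.5]
grip_width: -0.0002
```

Emit:
{"method": "carry_out", "body": {
  "offset": [
    [0, 0, -0.05],
    [0, 0, -0.1],
    [0, 0, -0.16],
    [0, 0, -0.22],
    [0, 0, -0.28],
    [0, 0, -0.28]
  ],
  "turn": [
    [0, 0, 0],
    [0, 0, 0],
    [0, 0, 0],
    [0, 0, 0],
    [0, 0, 0],
    [0, 0, 0]
  ]
}}

```text
clock: 39.95
tcp_pos: [0.4545, -0.3205, 0.1626]
orientation: [3.137, -0.131, 0.008]
contact_force: [0.4, -0.3, 0.1]
grip_width: -0.0005
```

```bash
cat >> h.py <<'E'
HEX=[*b2w(0,-.105)[:2]]; LR=.1225
def sp(Hb,z,dx=0,dy=0):
    """TCP pose for spanner heading Hb (deg, base axes) with the ring on the hex axis"""
    H=math.radians(Hb)+BASE[2]; a=(H-1.5*math.pi+math.pi)%(2*math.pi)-math.pi
    return (HEX[0]+dx+LR*math.cos(H),HEX[1]+dy+LR*math.sin(H),z,a)
E
python3 - <<'E'
from h import *
c=[.454,-.3205,.1605,3.0596-1.5*math.pi]; json.dump(c,open("cmd.json","w")); state()
q0=np.array(c); q1=np.array(sp(-62,.16)); print(q1)
L=[tuple(map(float,q0+(q1-q0)*s)) for s in np.arange(1,25)/24]
for i in (0,8,16): plan(L[i:i+8])
E
```

```text
t 39.95 tcp [ 0.4545 -0.3205  0.1626] a -1.6542 tilt [ 0.005 -0.002 -1.   ] cmd [ 0.454  -0.3205  0.1605 -1.6528] F [ 0.4 -0.3  0.1] w -0.0005 q [-0.25  0.54  1.02  1.95 -0.57  0.96 -0.6 ]
[ 0.69717243 -0.17471207  0.16        0.59679219]
rows 8 need>5.0 [(1, '[0.019, -0.014, 0.0]', -0.062), (1, '[0.038, -0.028, 0.0]', -0.125), (1, '[0.058, -0.041, 0.0]', -0.187), (1, '[0.077, -0.055, 0.0]', -0.25), (1, '[0.096, -0.069, 0.0]', -0.312), (1, '[0.115, -0.083, 0.0]', -0.375), (1, '[0.134, -0.096, 0.0]', -0.437), (1, '[0.154, -0.11, 0.0]', -0.5)]
rows 8 need>5.0 [(1, '[0.023, 0.003, 0.0]', -0.062), (1, '[0.047, 0.006, 0.0]', -0.125), (1, '[0.07, 0.009, 0.0]', -0.187), (1, '[0.094, 0.012, 0.001]', -0.25), (1, '[0.117, 0.015, 0.001]', -0.312), (1, '[0.14, 0.018, 0.001]', -0.375), (1, '[0.164, 0.021, 0.001]', -0.437), (1, '[0.187, 0.024, 0.001]', -0.5)]
rows 8 need>5.0 [(1, '[0.015, 0.018, 0.0]', -0.062), (1, '[0.031, 0.036, 0.0]', -0.125), (1, '[0.046, 0.055, 0.0]', -0.187), (1, '[0.061, 0.073, 0.0]', -0.25), (1, '[0.076, 0.091, 0.0]', -0.312), (1, '[0.091, 0.109, 0.0]', -0.375), (1, '[0.106, 0.127, 0.0]', -0.437), (1, '[0.121, 0.145, 0.0]', -0.5)]
```

```bash
python3 - <<'E'
from h import *
json.dump([.454,-.3205,.1605,3.0596-1.5*math.pi],open("cmd.json","w"))
s=grab("side"); P=s["pixels"].astype(int); g=(P[...,1]>P[...,0]+40)&(P[...,1]>P[...,2]+30); g[:, :320]=0; g[:300]=0; g[430:]=0;g[:,450:]=0; ys,xs=np.nonzero(g); print("side grip",len(xs),xs.mean(),ys.mean(),ray(s,xs.mean(),ys.mean(),.015))
save(s,"side7.png",(280,230,480,400),3.8)
E
```

```text
side grip 641 359.8673946957878 362.9641185647426 [ 0.45357204 -0.3209481   0.015     ]
```

View pics/side7.png

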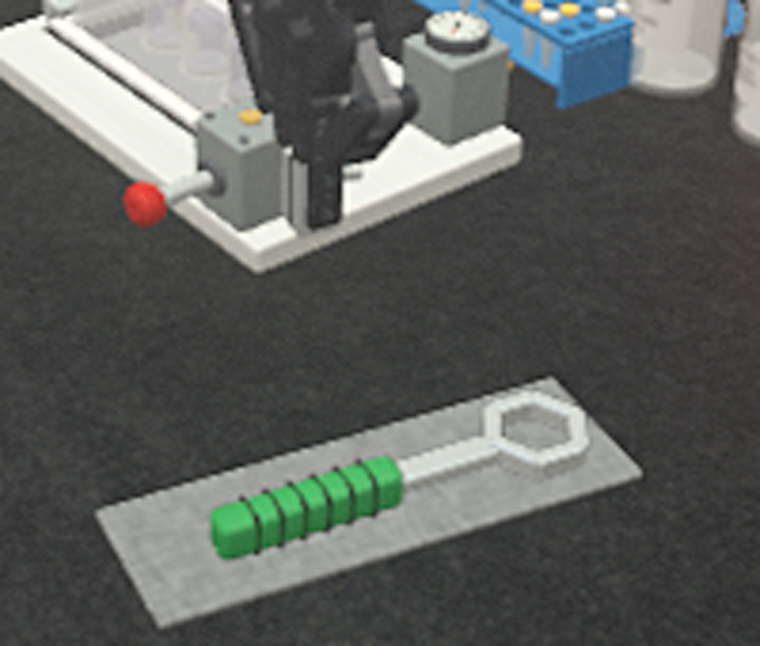

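```bash
python3 - <<'E'
from h import *
s=grab("side")
for z in (.13,.14,.1486,.16): print("closed tip z",z,(px(s,[.4545,-.3205,z])-[280,230])*3.8)
for z in (.0875,.1005,.11): print("open near tip z",z,(px(s,[.454,-.3205-.05,z])-[280,230])*3.8,(px(s,[.454,-.3205+.05,z])-[280,230])*3.8)
print("grip c",(px(s,[.454,-.3205,.026])-[280,230])*3.8)
P=s["pixels"].astype(int)
E
```

```text
closed tip z 0.13 [309.38067191 299.43635807]
closed tip z 0.14 [309.81665442 280.4337122 ]
closed tip z 0.1486 [310.19542399 263.92473758]
closed tip z 0.16 [310.70305559 241.79920848]
open near tip z 0.0875 [369.88047923 442.64740726] [248.80106161 319.47495064]
open near tip z 0.1005 [370.90194339 418.35648908] [248.92931516 296.46665193]
open near tip z 0.11 [371.65784936 400.3806748 ] [249.02412244 279.45851113]
grip c [304.18505038 485.84833655]
```

The picture shows the fingertips stand ~18 mm higher than the stated geometry gives (closed tip at crop row ~228, predicted 264), so the jaws slid over the grip's top. I'll regrasp lower, watching the force.

Emit:
{"method": "carry_out", "body": {
  "offset": [
    [0, 0, 0],
    [0, 0, 0.1],
    [0, 0, 0.18],
    [0, 0, 0.24],
    [0, 0, 0.28],
    [0, 0, 0.28]
  ],
  "turn": [
    [0, 0, 0],
    [0, 0, 0],
    [0, 0, 0],
    [0, 0, 0],
    [0, 0, 0],
    [0, 0, 0]
  ],
  "hand": 0
}}

```text
clock: 40.65
tcp_pos: [0.4503, -0.3174, 0.0159]
orientation: [-3.136, 0.131, 0.01]
contact_force: [-0.4, 0.7, 1.0]
grip_width: 0.0845
```

Emit:
{"method": "carry_out", "body": {
  "offset": [
    [0, 0, 0.008],
    [0, 0, 0.016],
    [0, 0, 0.025],
    [0, 0, 0.025],
    [0, 0, 0.025]
  ],
  "turn": [
    [0, 0, 0],
    [0, 0, 0],
    [0, 0, 0],
    [0, 0, 0],
    [0, 0, 0]
  ]
}}

```text
clock: 41.15
tcp_pos: [0.4532, -0.3191, 0.0072]
orientation: [3.139, -0.13, 0.001]
contact_force: [0.4, -0.1, 1.1]
grip_width: 0.0852
```

Emit:
{"method": "carry_out", "body": {
  "offset": [
    [0, 0, 0],
    [0, 0, 0],
    [0, 0, 0],
    [0, 0, 0],
    [0, 0, 0],
    [0, 0, 0],
    [0, 0, 0],
    [0, 0, 0]
  ],
  "turn": [
    [0, 0, 0],
    [0, 0, 0],
    [0, 0, 0],
    [0, 0, 0],
    [0, 0, 0],
    [0, 0, 0],
    [0, 0, 0],
    [0, 0, 0]
  ],
  "hand": 1,
  "force": 80
}}

```text
clock: 41.95
tcp_pos: [0.4531, -0.3195, 0.0073]
orientation: [3.139, -0.131, 0.001]
contact_force: [-0.7, 0.5, 5.0]
grip_width: 0.0156
```

Emit:
{"method": "carry_out", "body": {
  "offset": [
    [0, 0, -0.05],
    [0, 0, -0.11],
    [0, 0, -0.17],
    [0, 0, -0.23],
    [0, 0, -0.28],
    [0, 0, -0.305],
    [0, 0, -0.305]
  ],
  "turn": [
    [0, 0, 0],
    [0, 0, 0],
    [0, 0, 0],
    [0, 0, 0],
    [0, 0, 0],
    [0, 0, 0],
    [0, 0, 0]
  ]
}}

```text
clock: 42.65
tcp_pos: [0.4536, -0.3193, 0.1602]
orientation: [3.138, -0.13, 0.003]
contact_force: [-0.4, 0.7, -2.8]
grip_width: 0.0154
```

Emit:
{"method": "carry_out", "body": {
  "offset": [
    [0.019, -0.014, 0],
    [0.038, -0.028, 0],
    [0.058, -0.041, 0],
    [0.077, -0.055, 0],
    [0.096, -0.069, 0],
    [0.115, -0.083, 0],
    [0.134, -0.096, 0],
    [0.154, -0.11, 0]
  ],
  "turn": [
    [0, 0, -0.062],
    [0, 0, -0.125],
    [0, 0, -0.187],
    [0, 0, -0.25],
    [0, 0, -0.312],
    [0, 0, -0.375],
    [0, 0, -0.437],
    [0, 0, -0.5]
  ]
}}

```text
clock: 43.45
tcp_pos: [0.5337, -0.2697, 0.1573]
orientation: [-2.965, -1.033, 0.004]
contact_force: [-0.2, -0.8, -1.5]
grip_width: 0.0158
```

Emit:
{"method": "carry_out", "body": {
  "offset": [
    [0.023, 0.003, 0],
    [0.047, 0.006, 0],
    [0.07, 0.009, 0],
    [0.094, 0.012, 0],
    [0.117, 0.015, 0],
    [0.14, 0.018, 0],
    [0.164, 0.021, 0],
    [0.187, 0.024, 0]
  ],
  "turn": [
    [0, 0, -0.062],
    [0, 0, -0.125],
    [0, 0, -0.187],
    [0, 0, -0.25],
    [0, 0, -0.312],
    [0, 0, -0.375],
    [0, 0, -0.437],
    [0, 0, -0.5]
  ]
}}

```text
clock: 44.25
tcp_pos: [0.6146, -0.2212, 0.1569]
orientation: [-2.379, -2.047, 0.002]
contact_force: [-0.0, 0.4, -2.0]
grip_width: 0.0159
```

Emit:
{"method": "carry_out", "body": {
  "offset": [
    [0.015, 0.018, 0],
    [0.031, 0.036, 0],
    [0.046, 0.055, 0],
    [0.061, 0.073, 0],
    [0.076, 0.091, 0],
    [0.091, 0.109, 0],
    [0.106, 0.127, 0],
    [0.121, 0.145, 0]
  ],
  "turn": [
    [0, 0, -0.062],
    [0, 0, -0.125],
    [0, 0, -0.187],
    [0, 0, -0.25],
    [0, 0, -0.312],
    [0, 0, -0.375],
    [0, 0, -0.437],
    [0, 0, -0.5]
  ]
}}

```text
clock: 45.05
tcp_pos: [0.6954, -0.1727, 0.1566]
orientation: [-1.464, -2.775, -0.0]
contact_force: [-0.2, 0.3, -2.4]
grip_width: 0.0156
```

Emit:
{"method": "carry_out", "body": {
  "offset": [
    [0, 0, 0.04],
    [0, 0, 0.08],
    [0, 0, 0.13],
    [0, 0, 0.13],
    [0, 0, 0.13]
  ],
  "turn": [
    [0, 0, 0],
    [0, 0, 0],
    [0, 0, 0],
    [0, 0, 0],
    [0, 0, 0]
  ]
}}

```text
clock: 45.55
tcp_pos: [0.6951, -0.1733, 0.0927]
orientation: [-1.47, -2.773, 0.001]
contact_force: [0.3, -0.5, -0.4]
grip_width: 0.0158
```

```bash
python3 - <<'E'
from h import *
q=list(sp(-62,.1605-.065)); json.dump(q,open("cmd.json","w")); state()
for c,(u0,v0) in (("top",(310,150)),("side",(320,200))):
    f=grab(c); S=6; im=cv2.resize(cv2.cvtColor(f["pixels"],cv2.COLOR_RGB2BGR)[v0:v0+95,u0:u0+110],None,fx=S,fy=S,interpolation=cv2.INTER_CUBIC)
    def dr(pts,col): cv2.polylines(im,[np.int32((np.array([px(f,p) for p in pts])+.5-[u0,v0])*S)],True,col,1)
    dr([b2w(.0173*math.cos(k),-.105+.0173*math.sin(k),.065) for k in np.arange(6)*math.pi/3-.03],(255,0,255))
    z=q[2]-.0035+.017
    H=math.radians(-62)+BASE[2]
    for rr in (.0188,.0283): dr([[HEX[0]+rr*math.cos(k),HEX[1]+rr*math.sin(k),z] for k in np.arange(6)*math.pi/3+H],(0,255,0))
    cv2.imwrite("pics/ring_%s.png"%c,im)
a=cv2.imread("pics/ring_top.png");b=cv2.imread("pics/ring_side.png"); cv2.imwrite("pics/ring.png",cv2.resize(np.hstack([a,b]),(792,342)))
E
```

```text
t 45.55 tcp [ 0.6951 -0.1733  0.0927] a 0.5959 tilt [-0.003  0.001 -1.   ] cmd [ 0.6972 -0.1747  0.0955  0.5968] F [ 0.3 -0.5 -0.4] w 0.0158 q [-0.07  0.7   0.34  1.56 -0.27  0.93  0.96]
```

View pics/ring.png

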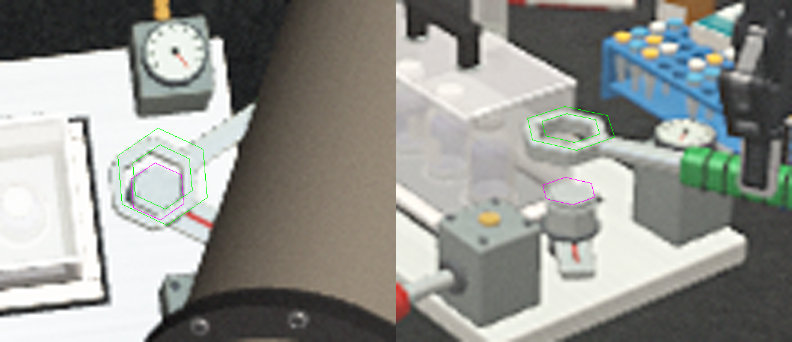

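```bash
cat > ringfit.py <<'E'
from h import *
from scipy.optimize import minimize
def ringfit(x0,H,fs,tilt=0.):
    D={}
    for c,f in fs.items():
        g=cv2.cvtColor(f["pixels"],cv2.COLOR_RGB2GRAY); g=cv2.resize(g,None,fx=3,fy=3,interpolation=cv2.INTER_CUBIC)
        gx=cv2.Sobel(cv2.GaussianBlur(g,(0,0),2),cv2.CV_32F,1,0);gy=cv2.Sobel(cv2.GaussianBlur(g,(0,0),2),cv2.CV_32F,0,1)
        D[c]=np.minimum(np.hypot(gx,gy),120)
    def pts(p):
        out=[]
        for rr,zz in ((.0188,.012),(.0283,.012),(.0283,0)):
            K=[np.array([rr*math.cos(k),rr*math.sin(k),zz]) for k in np.arange(7)*math.pi/3+H]
            for i in range(6):
                for s in np.linspace(0,1,12): out.append(K[i]*(1-s)+K[i+1]*s+p)
        return np.array(out)
    def cost(p):
        t=0
        for c,f in fs.items():
            X=pts(p)@np.array(f["R"]).T+np.array(f["t"]); u=(f["fx"]*X[:,0]/X[:,2]+f["cx"]+.5)*3-.5; v=(f["fy"]*X[:,1]/X[:,2]+f["cy"]+.5)*3-.5
            t-=cv2.remap(D[c],u.astype(np.float32)[None],v.astype(np.float32)[None],cv2.INTER_LINEAR).mean()
        return t
    best=None
    for dx in (-.003,0,.003):
        for dy in (-.003,0,.003):
            for dz in (-.006,0):
                q=minimize(cost,np.array(x0)+[dx,dy,dz],method="Nelder-Mead",options=dict(initial_simplex=np.array(x0)+[dx,dy,dz]+np.array([[0,0,0],[.002,0,0],[0,.002,0],[0,0,.002]])))
                if best is None or q.fun<best.fun: best=q
    return best.x,best.fun,cost(np.array(x0))
E
python3 - <<'E'
from ringfit import *
np.set_printoptions(precision=4,suppress=True)
H=math.radians(-62)+BASE[2]; fs={c:grab(c) for c in ("top","side")}; z=.0955-.0035+.005
print("target",[*HEX,z]); print(ringfit([*HEX,z],H,fs)); print(ringfit([*HEX,z],H,{"side":fs["side"]})); 
E
```

```text
target [0.6283284066599418, -0.07338710266382042, 0.097]
(array([ 0.6287, -0.0689,  0.0941]), np.float64(-123.1877212524414), np.float32(-96.89329))
(array([ 0.654 , -0.0307,  0.0698]), np.float64(-74.52075958251953), np.float32(-62.287518))
```

```bash
python3 - <<'E'
from h import *
f=grab("top"); u0,v0,S=330,175,12
im=cv2.resize(cv2.cvtColor(f["pixels"],cv2.COLOR_RGB2BGR)[v0:v0+50,u0:u0+60],None,fx=S,fy=S,interpolation=cv2.INTER_CUBIC)
H=math.radians(-62)+BASE[2]
def dr(pts,col): cv2.polylines(im,[np.int32((np.array([px(f,p) for p in pts])+.5-[u0,v0])*S)],True,col,1)
for X,col in (((.6287,-.0689,.1061),(0,255,0)),((.6262,-.072,.1061),(0,0,255))):
    for rr in (.0188,.0283): dr([[X[0]+rr*math.cos(k),X[1]+rr*math.sin(k),X[2]] for k in np.arange(6)*math.pi/3+H],col)
dr([b2w(.0173*math.cos(k),-.105+.0173*math.sin(k),.060) for k in np.arange(6)*math.pi/3-.03],(255,0,255))
cv2.imwrite("pics/ring2.png",im)
E
```

```text
(no output)
```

View pics/ring2.png

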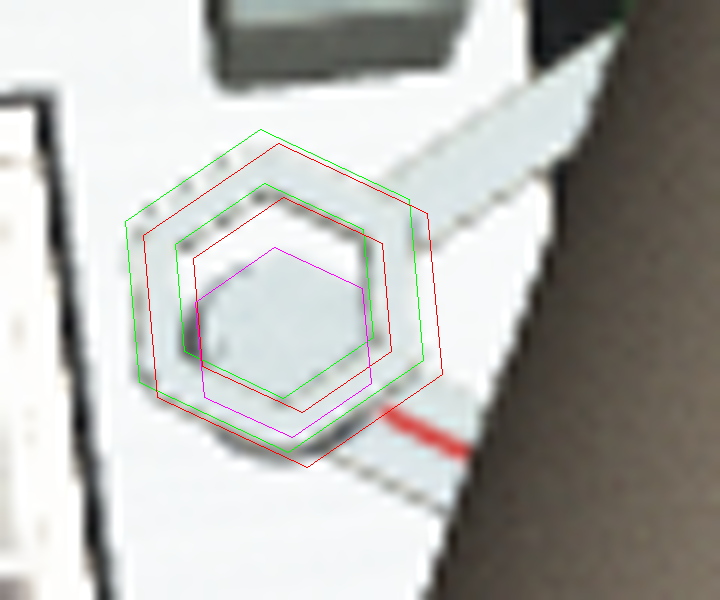

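```bash
sed -i 's/^HEX=.*/HEX=[.6279,-.0779]; LR=.1225/' h.py; python3 - <<'E'
from h import *
plan([sp(-62,.0955)]*3+[sp(-62,.072)]*4)
plan([sp(-62,z) for z in (.068,.064,.060,.057,.057)])
plan([sp(-62,z) for z in (.054,.051,.048,.046,.046)])
E
```

```text
rows 7 need>0.5 [(3, '[-0.007, -0.006, 0.0]', 0.0), (4, '[-0.007, -0.006, 0.047]', 0.0)]
rows 5 need>0.3 [(1, '[0.0, 0.0, 0.008]', 0.0), (1, '[0.0, 0.0, 0.016]', 0.0), (1, '[0.0, 0.0, 0.024]', 0.0), (2, '[0.0, 0.0, 0.03]', 0.0)]
rows 5 need>0.2 [(1, '[0.0, 0.0, 0.006]', 0.0), (1, '[0.0, 0.0, 0.012]', 0.0), (1, '[0.0, 0.0, 0.018]', 0.0), (2, '[0.0, 0.0, 0.022]', 0.0)]
```

Emit:
{"method": "carry_out", "body": {
  "offset": [
    [-0.007, -0.006, 0],
    [-0.007, -0.006, 0],
    [-0.007, -0.006, 0],
    [-0.007, -0.006, 0.047],
    [-0.007, -0.006, 0.047],
    [-0.007, -0.006, 0.047],
    [-0.007, -0.006, 0.047]
  ],
  "turn": [
    [0, 0, 0],
    [0, 0, 0],
    [0, 0, 0],
    [0, 0, 0],
    [0, 0, 0],
    [0, 0, 0],
    [0, 0, 0]
  ]
}}

```text
clock: 46.5
tcp_pos: [0.6961, -0.1784, 0.0718]
orientation: [1.471, 2.775, 0.0]
contact_force: [0.3, 0.1, -2.1]
grip_width: 0.0159
```

Emit:
{"method": "carry_out", "body": {
  "offset": [
    [0, 0, 0.008],
    [0, 0, 0.016],
    [0, 0, 0.024],
    [0, 0, 0.03],
    [0, 0, 0.03]
  ],
  "turn": [
    [0, 0, 0],
    [0, 0, 0],
    [0, 0, 0],
    [0, 0, 0],
    [0, 0, 0]
  ]
}}

```text
clock: 47.0
tcp_pos: [0.6957, -0.1783, 0.056]
orientation: [1.472, 2.776, 0.0]
contact_force: [-0.6, -0.6, 2.7]
grip_width: 0.0156
```

Emit:
{"method": "carry_out", "body": {
  "offset": [
    [0, 0, 0.006],
    [0, 0, 0.006],
    [0, 0, 0.006]
  ],
  "turn": [
    [0, 0, 0],
    [0, 0, 0],
    [0, 0, 0]
  ]
}}

```text
clock: 47.3
tcp_pos: [0.6959, -0.1783, 0.0532]
orientation: [1.471, 2.775, 0.0]
contact_force: [0.3, 0.1, 4.0]
grip_width: 0.0156
```

Emit:
{"method": "carry_out", "body": {
  "offset": [
    [0, 0, 0.006],
    [0, 0, 0.012],
    [0, 0, 0.016],
    [0, 0, 0.016]
  ],
  "turn": [
    [0, 0, 0],
    [0, 0, 0],
    [0, 0, 0],
    [0, 0, 0]
  ]
}}

```text
clock: 47.7
tcp_pos: [0.6962, -0.1797, 0.045]
orientation: [1.471, 2.773, -0.001]
contact_force: [1.7, -5.1, 4.5]
grip_width: 0.0155
```

```bash
python3 - <<'E'
from ringfit import *
np.set_printoptions(precision=4,suppress=True)
state(); fs={c:grab(c) for c in ("top","side")}
H=math.radians(-62)+BASE[2]; print(ringfit([.6283,-.0734,.045],H,fs)); 
save(fs["side"],"seat.png",(340,215,440,290),7.5)
E
```

```text
t 47.7 tcp [ 0.6962 -0.1797  0.045 ] a 0.5953 tilt [ 0.002 -0.002 -1.   ] cmd [ 0.6967 -0.1793  0.046   0.5968] F [ 1.7 -5.1  4.5] w 0.0155 q [-0.05  0.75  0.33  1.58 -0.29  0.85  0.98]
(array([ 0.6293, -0.073 ,  0.0504]), np.float64(-106.76461791992188), np.float32(-101.12047))
```

View pics/seat.png

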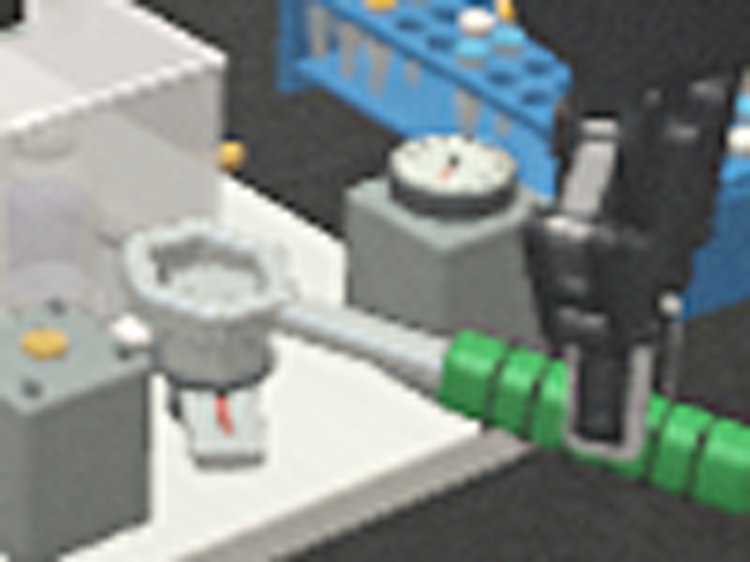

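Emit:
{"method": "carry_out", "body": {
  "offset": [
    [0, 0, -0.03],
    [0, 0, -0.058],
    [0, 0, -0.058],
    [0, 0, -0.058]
  ],
  "turn": [
    [0, 0, 0],
    [0, 0, 0],
    [0, 0, 0],
    [0, 0, 0]
  ]
}}

```text
clock: 48.2
tcp_pos: [0.6949, -0.1773, 0.0732]
orientation: [-1.469, -2.775, -0.0]
contact_force: [0.6, 0.5, -2.8]
grip_width: 0.0159
```

```bash
python3 - <<'E'
s=open("ringfit.py").read()
s=s.replace("out.append(K[i]*(1-s)+K[i+1]*s+p)","out.append(Rt@(K[i]*(1-s)+K[i+1]*s)+p)").replace("        out=[]\n","        out=[]; Rt=Ro.from_rotvec(tilt*np.array([-math.sin(H),math.cos(H),0])).as_matrix()\n")
open("ringfit.py","w").write(s)
E
python3 - <<'E'
from ringfit import *
np.set_printoptions(precision=4,suppress=True)
c=list(sp(-62,.075)); json.dump(c,open("cmd.json","w")); state(); fs={c:grab(c) for c in ("top","side")}
H=math.radians(-62)+BASE[2]
z=r.get_obs()["tcp_pos"][2]+.0015; print("level bottom z",z)
for t in (0,.05,.1,.15): print(t,"exp z",z+.1225*math.sin(t),ringfit([.629,-.073,z+.1225*math.sin(t)],H,fs,t))
save(fs["side"],"seat2.png",(340,205,440,280),7.5)
E
```

```text
t 48.2 tcp [ 0.6949 -0.1773  0.0732] a 0.5968 tilt [-0.001  0.001 -1.   ] cmd [ 0.6967 -0.1792  0.075   0.5968] F [ 0.6  0.5 -2.8] w 0.0159 q [-0.06  0.72  0.34  1.57 -0.28  0.9   0.98]
level bottom z 0.07415418194206672
0 exp z 0.07415418194206672 (array([ 0.626 , -0.0703,  0.0829]), np.float64(-117.41559600830078), np.float32(-93.400024))
0.05 exp z 0.08027663017772481 (array([ 0.6258, -0.0699,  0.0829]), np.float64(-117.5828857421875), np.float32(-88.90277))
0.1 exp z 0.08638377548130316 (array([ 0.6254, -0.0692,  0.0829]), np.float64(-115.54386901855469), np.float32(-92.65712))
0.15 exp z 0.09246035317008262 (array([ 0.6235, -0.0715,  0.0848]), np.float64(-113.55945587158203), np.float32(-74.563385))
```

View pics/seat2.png

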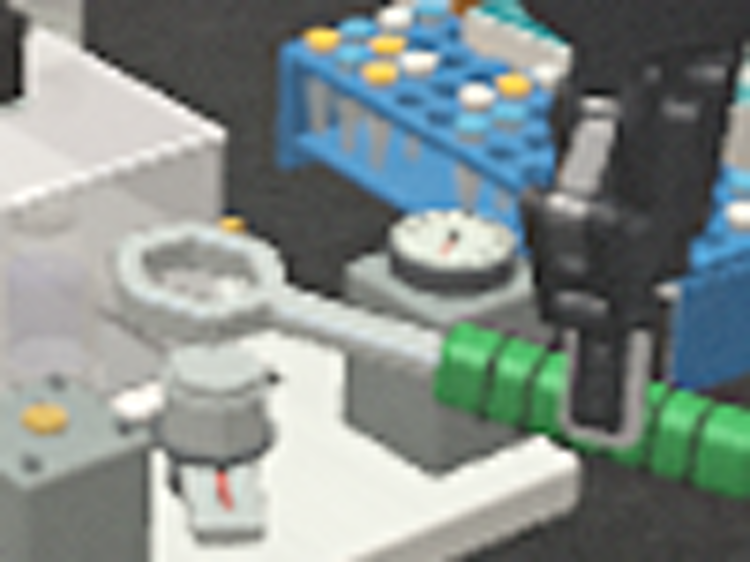

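```bash
cat > edgefit.py <<'E'
from h import *
from scipy.optimize import minimize
def emap(rgb):
    g=cv2.GaussianBlur(cv2.resize(cv2.cvtColor(rgb,cv2.COLOR_RGB2GRAY),None,fx=4,fy=4,interpolation=cv2.INTER_CUBIC),(0,0),2.5)
    return np.minimum(np.hypot(cv2.Sobel(g,cv2.CV_32F,1,0),cv2.Sobel(g,cv2.CV_32F,0,1)),100)
def poly(rr,zz,n,ph=0):
    K=np.array([[rr*math.cos(k),rr*math.sin(k),zz] for k in np.arange(n+1)*2*math.pi/n+ph]); return np.vstack([K[i]*(1-s)+K[i+1]*s for i in range(n) for s in np.linspace(0,1,max(2,72//n),endpoint=False)])
def score(X,f,E):
    X=X@np.array(f["R"]).T+np.array(f["t"]); u=(f["fx"]*X[:,0]/X[:,2]+f["cx"]+.5)*4-.5; v=(f["fy"]*X[:,1]/X[:,2]+f["cy"]+.5)*4-.5
    return cv2.remap(E,u.astype(np.float32)[None],v.astype(np.float32)[None],cv2.INTER_LINEAR).mean()
def opt(cost,x0,steps,starts):
    best=None
    for s in starts:
        p=np.array(x0,float)+s; q=minimize(cost,p,method="Nelder-Mead",options=dict(initial_simplex=np.vstack([p,p+np.diag(steps)]),xatol=1e-5,fatol=1e-3,maxiter=600))
        if best is None or q.fun<best.fun: best=q
    return best.x,best.fun
def ringpts(p,H0):
    H=H0+p[4]; R=(Ro.from_rotvec(p[3]*np.array([-math.sin(H),math.cos(H),0]))*Ro.from_rotvec([0,0,H])).as_matrix()
    return np.vstack([poly(.01876,.017,6),poly(.0283,.017,6),poly(.0283,.005,6)])@R.T+p[:3]
def ring(x0,H0,fs,E):
    """fits the ring's origin x,y,z, pitch (+ = ring end up seen from grip), yaw"""
    c=lambda p:-sum(score(ringpts(p,H0),fs[k],E[k]) for k in fs)+2000*p[4]**2
    st=[np.array([a,b,0,0,0]) for a in (-.003,0,.003) for b in (-.003,0,.003)]
    return opt(c,[*x0,.05,0],[.002,.002,.003,.03,.03],st)
E
python3 - <<'E'
from edgefit import *
np.set_printoptions(precision=4,suppress=True)
fs={c:grab(c) for c in ("top","side")}
E0={c:emap(cv2.cvtColor(cv2.imread(f"pics/{c}0.png"),cv2.COLOR_BGR2RGB)) for c in fs}
hp=lambda p:np.vstack([poly(.015,.065,6,p[2]),poly(.0173,.060,6,p[2]),poly(.019,.044,36)])+[p[0],p[1],0]
st=[np.array([a,b,c]) for a in (-.003,0,.003) for b in (-.003,0,.003) for c in (-.1,.1)]
for ks in (("top",),("side",),("top","side")):
    x,v=opt(lambda p:-sum(score(hp(p),fs[k],E0[k]) for k in ks),[.6283,-.0734,BASE[2]-.03],[.002,.002,.05],st); print(ks,x,math.degrees(x[2]-BASE[2]),v)
E={c:emap(f["pixels"]) for c,f in fs.items()}; H=math.radians(-62)+BASE[2]
print("ring",ring([.626,-.070,.078],H,fs,E))
print("ring top",ring([.626,-.070,.078],H,{"top":fs["top"]},E))
E
```

```text
('top',) [ 0.6282 -0.0738 -0.1667] -15.744744320331396 -57.89078903198242
('side',) [ 0.6294 -0.0735  0.0178] -5.172581482694201 -50.289405822753906
('top', 'side') [ 0.6285 -0.0736  0.0809] -1.5586102765442964 -106.84512329101562
ring (array([ 0.6256, -0.07  ,  0.0779,  0.0284, -0.0019]), np.float64(-97.31586428514721))
ring top (array([ 0.6251, -0.0716,  0.0836, -0.1525, -0.0014]), np.float64(-47.02191632309659))
```

```bash
cat >> h.py <<'E'
def Rm(a,th=0):
    y=np.array([math.cos(a),math.sin(a),0]); x=np.array([-math.sin(a),math.cos(a),0]); return np.column_stack([x,y,[0,0,-1.]])@Ro.from_rotvec([0,-th,0]).as_matrix()
def plan2(*ws):
    """rows (x,y,z,a,th): th = nose-down pitch of the spanner end; prints rows [offset] [turn]"""
    for rows in ws:
        c=cmd(); c=c+[0.]*(5-len(c)); R0=Rm(c[3],c[4]); O=[];T=[]
        for q in rows:
            O.append([float(v)+0. for v in np.round(R0.T@(np.array(q[:3])-c[:3])/.5,3)]); T.append([float(v)+0. for v in np.round(Ro.from_matrix(R0.T@Rm(q[3],q[4])).as_rotvec()/1.5,3)])
        print(len(rows),json.dumps(O)); print("  ",json.dumps(T))
        json.dump([float(v) for v in rows[-1]],open("cmd.json","w"))
E
python3 - <<'E'
from h import *
c=cmd(); print(c); q=(c[0]+.0026,c[1]-.0034,.075,c[3])
plan2([(*q,.03),(*q,.065),(*q,.065),(*q,.065)])
E
```

```text
[0.6967440265491973, -0.17922497228469111, 0.075, 0.5967921905584124]
4 [[-0.009, 0.0, 0.0], [-0.009, 0.0, 0.0], [-0.009, 0.0, 0.0], [-0.009, 0.0, 0.0]]
   [[0.0, -0.02, 0.0], [0.0, -0.043, 0.0], [0.0, -0.043, 0.0], [0.0, -0.043, 0.0]]
```

Emit:
{"method": "carry_out", "body": {
  "offset": [
    [-0.009, 0, 0],
    [-0.009, 0, 0],
    [-0.009, 0, 0],
    [-0.009, 0, 0],
    [-0.009, 0, 0]
  ],
  "turn": [
    [0, -0.02, 0],
    [0, -0.043, 0],
    [0, -0.043, 0],
    [0, -0.043, 0],
    [0, -0.043, 0]
  ]
}}

```text
clock: 48.9
tcp_pos: [0.6982, -0.1821, 0.0739]
orientation: [1.445, 2.725, -0.047]
contact_force: [1.1, -0.2, -1.3]
grip_width: 0.0155
```

```bash
python3 - <<'E'
from edgefit import *
np.set_printoptions(precision=4,suppress=True)
state(); fs={c:grab(c) for c in ("top","side")}
E={c:emap(f["pixels"]) for c,f in fs.items()}; H=math.radians(-62)+BASE[2]
x,v=ring([.6285,-.0736,.072],H,fs,E); print("ring",x,v,"move",np.array([.6285,-.0736])-x[:2])
f=fs["side"]; tiles=[]
for c,(u0,v0,w_,h_) in (("top",(330,175,60,55)),("side",(340,205,60,55))):
    f=fs[c]; S=6; im=cv2.resize(cv2.cvtColor(f["pixels"],cv2.COLOR_RGB2BGR)[v0:v0+h_,u0:u0+w_],None,fx=S,fy=S,interpolation=cv2.INTER_CUBIC)
    for p in ringpts(x,H): u=(px(f,p)+.5-[u0,v0])*S; cv2.circle(im,(int(u[0]),int(u[1])),0,(0,200,0),-1)
    tiles.append(im)
cv2.imwrite("pics/seat3.png",np.hstack(tiles))
E
```

```text
t 48.9 tcp [ 0.6982 -0.1821  0.0739] a 0.5959 tilt [ 0.036 -0.053 -0.998] cmd [ 0.6993 -0.1826  0.075   0.5968  0.065 ] F [ 1.1 -0.2 -1.3] w 0.0155 q [-0.09  0.71  0.36  1.61 -0.25  0.83  0.95]
ring [ 0.6288 -0.0745  0.0709 -0.0194 -0.0011] -97.25912550879411 move [-0.0003  0.0009]
```

View pics/seat3.png

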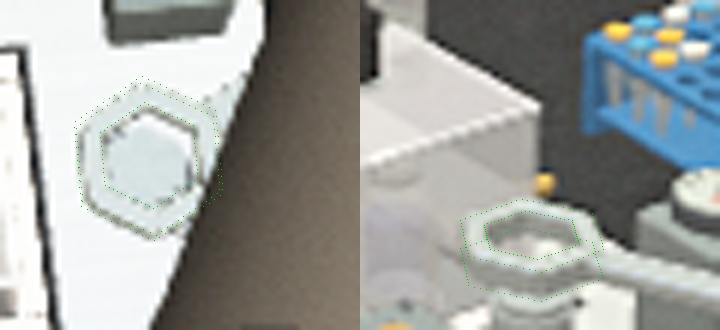

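```bash
python3 - <<'E'
from h import *
c=cmd(); x,y,a,t=c[0]-.0003,c[1]+.0009,c[3],c[4]
plan2([(x,y,z,a,t) for z in (.075,.07,.066,.062,.059,.059)],[(x,y,z,a,t) for z in (.057,.055,.053,.053)],[(x,y,z,a,t) for z in (.051,.049,.047,.045,.043,.043)])
E
```

```text
6 [[0.002, 0.001, 0.0], [0.002, 0.001, 0.01], [0.003, 0.001, 0.018], [0.004, 0.001, 0.026], [0.004, 0.001, 0.032], [0.004, 0.001, 0.032]]
   [[0.0, 0.0, 0.0], [0.0, 0.0, 0.0], [0.0, 0.0, 0.0], [0.0, 0.0, 0.0], [0.0, 0.0, 0.0], [0.0, 0.0, 0.0]]
4 [[0.0, 0.0, 0.004], [0.001, 0.0, 0.008], [0.001, 0.0, 0.012], [0.001, 0.0, 0.012]]
   [[0.0, 0.0, 0.0], [0.0, 0.0, 0.0], [0.0, 0.0, 0.0], [0.0, 0.0, 0.0]]
6 [[0.0, 0.0, 0.004], [0.001, 0.0, 0.008], [0.001, 0.0, 0.012], [0.001, 0.0, 0.016], [0.001, 0.0, 0.02], [0.001, 0.0, 0.02]]
   [[0.0, 0.0, 0.0], [0.0, 0.0, 0.0], [0.0, 0.0, 0.0], [0.0, 0.0, 0.0], [0.0, 0.0, 0.0], [0.0, 0.0, 0.0]]
```

Emit:
{"method": "carry_out", "body": {
  "offset": [
    [0.002, 0.001, 0],
    [0.002, 0.001, 0.01],
    [0.003, 0.001, 0.018],
    [0.004, 0.001, 0.026],
    [0.004, 0.001, 0.032],
    [0.004, 0.001, 0.032]
  ],
  "turn": [
    [0, 0, 0],
    [0, 0, 0],
    [0, 0, 0],
    [0, 0, 0],
    [0, 0, 0],
    [0, 0, 0]
  ]
}}

```text
clock: 49.6
tcp_pos: [0.6975, -0.1808, 0.057]
orientation: [1.445, 2.726, -0.047]
contact_force: [-0.8, 0.1, -2.7]
grip_width: 0.0159
```

Emit:
{"method": "carry_out", "body": {
  "offset": [
    [0, 0, 0.004],
    [0.001, 0, 0.008],
    [0.001, 0, 0.012],
    [0.001, 0, 0.012]
  ],
  "turn": [
    [0, 0, 0],
    [0, 0, 0],
    [0, 0, 0],
    [0, 0, 0]
  ]
}}

```text
clock: 50.0
tcp_pos: [0.6983, -0.1812, 0.0518]
orientation: [1.444, 2.724, -0.047]
contact_force: [2.9, -1.0, -2.2]
grip_width: 0.0156
```

Emit:
{"method": "carry_out", "body": {
  "offset": [
    [0, 0, 0.004],
    [0.001, 0, 0.008],
    [0.001, 0, 0.012],
    [0.001, 0, 0.016],
    [0.001, 0, 0.02],
    [0.001, 0, 0.02]
  ],
  "turn": [
    [0, 0, 0],
    [0, 0, 0],
    [0, 0, 0],
    [0, 0, 0],
    [0, 0, 0],
    [0, 0, 0]
  ]
}}

```text
clock: 50.6
tcp_pos: [0.6982, -0.181, 0.0416]
orientation: [1.445, 2.725, -0.046]
contact_force: [3.1, -1.7, -1.8]
grip_width: 0.0158
```

```bash
python3 - <<'E'
from h import *
state(); print(r.get_obs()["moment"])
E
```

```text
t 50.6 tcp [ 0.6982 -0.181   0.0416] a 0.5957 tilt [ 0.037 -0.053 -0.998] cmd [ 0.699  -0.1817  0.043   0.5968  0.065 ] F [ 3.1 -1.7 -1.8] w 0.0158 q [-0.09  0.74  0.35  1.62 -0.27  0.78  0.95]
[-0.25774682 -0.47622821 -0.19997724]
```

```bash
cat >> h.py <<'E'
C0=[.6276,-.0767]; L0=.127; TH=.065
def s2(Hb,z=.043,dx=0,dy=0):
    H=math.radians(Hb)+BASE[2]; a=(H-1.5*math.pi+math.pi)%(2*math.pi)-math.pi
    return (C0[0]+dx+L0*math.cos(H),C0[1]+dy+L0*math.sin(H),z,a,TH)
E
python3 - <<'E'
from h import *
print(cmd(),s2(-62)); plan2([s2(-62-5*k) for k in range(1,7)]); plan2([s2(-92-5*k) for k in range(1,9)])
E
```

```text
[0.6990440265491974, -0.1817249722846911, 0.043, 0.5967921905584124, 0.065] (0.69897299078978, -0.18174711412372058, 0.043, 0.5967921905584124, 0.065)
6 [[0.001, -0.022, 0.0], [0.004, -0.044, 0.0], [0.009, -0.066, -0.001], [0.015, -0.087, -0.001], [0.024, -0.107, -0.002], [0.034, -0.127, -0.002]]
   [[0.004, 0.0, 0.058], [0.008, 0.0, 0.116], [0.011, 0.0, 0.174], [0.015, 0.0, 0.232], [0.019, 0.0, 0.29], [0.023, 0.0, 0.348]]
8 [[0.001, -0.022, 0.0], [0.004, -0.044, 0.0], [0.009, -0.066, -0.001], [0.015, -0.087, -0.001], [0.024, -0.107, -0.002], [0.034, -0.127, -0.002], [0.046, -0.146, -0.003], [0.059, -0.163, -0.004]]
   [[0.004, 0.0, 0.058], [0.008, 0.0, 0.116], [0.011, 0.0, 0.174], [0.015, 0.0, 0.232], [0.019, 0.0, 0.29], [0.023, 0.0, 0.348], [0.026, 0.0, 0.406], [0.03, 0.0, 0.464]]
```

Emit:
{"method": "carry_out", "body": {
  "offset": [
    [0.001, -0.022, 0],
    [0.004, -0.044, 0],
    [0.009, -0.066, -0.001],
    [0.015, -0.087, -0.001],
    [0.024, -0.107, -0.002],
    [0.034, -0.127, -0.002]
  ],
  "turn": [
    [0.004, 0, 0.058],
    [0.008, 0, 0.116],
    [0.011, 0, 0.174],
    [0.015, 0, 0.232],
    [0.019, 0, 0.29],
    [0.023, 0, 0.348]
  ]
}}

```text
clock: 51.2
tcp_pos: [0.6363, -0.2025, 0.0419]
orientation: [2.11, 2.261, -0.068]
contact_force: [3.5, 0.4, -2.1]
grip_width: 0.0157
```

```bash
cat >> h.py <<'E'
def dogang():
    """base-frame angle of the dog from its red line in each view, red pixels put on z=.036"""
    for c in ("side","top"):
        f=grab(c); P=f["pixels"].astype(int); g=(P[...,0]>P[...,1]+35)&(P[...,0]>P[...,2]+35); m=np.zeros_like(g)
        h=px(f,[.6285,-.0736,.036]).astype(int); W=32; m[h[1]-W:h[1]+W,h[0]-W:h[0]+W]=g[h[1]-W:h[1]+W,h[0]-W:h[0]+W]
        ys,xs=np.nonzero(m); X=np.array([ray(f,x,y,.036)[:2] for x,y in zip(xs,ys)]).reshape(-1,2)-[.6285,-.0736]
        X=X[(np.hypot(*X.T)<.055)]
        if len(X)>2: d=X.mean(0); print(c,len(X),"dog deg",round(math.degrees(math.atan2(d[1],d[0])-BASE[2]),1),"r",round(float(np.hypot(*d)),4))
        else: print(c,"red not seen",len(X))
E
python3 - <<'E'
from h import *
json.dump([float(v) for v in s2(-92)],open("cmd.json","w")); state(); print(r.get_obs()["moment"]); dogang()
E
```

```text
t 51.2 tcp [ 0.6363 -0.2025  0.0419] a 0.0693 tilt [ 0.005 -0.065 -0.998] cmd [ 0.6369 -0.2034  0.043   0.0732  0.065 ] F [ 3.5  0.4 -2.1] w 0.0157 q [-0.16  0.71  0.5   1.75 -0.38  0.76  0.57]
[-0.00913537 -0.83725927 -0.20615749]
side 9 dog deg -171.1 r 0.0215
top 9 dog deg -139.7 r 0.0317
```

Emit:
{"method": "carry_out", "body": {
  "offset": [
    [0.001, -0.022, 0],
    [0.004, -0.044, 0],
    [0.009, -0.066, -0.001],
    [0.015, -0.087, -0.001],
    [0.024, -0.107, -0.002],
    [0.034, -0.127, -0.002],
    [0.046, -0.146, -0.003],
    [0.059, -0.163, -0.004]
  ],
  "turn": [
    [0.004, 0, 0.058],
    [0.008, 0, 0.116],
    [0.011, 0, 0.174],
    [0.015, 0, 0.232],
    [0.019, 0, 0.29],
    [0.023, 0, 0.348],
    [0.026, 0, 0.406],
    [0.03, 0, 0.464]
  ]
}}

```text
clock: 52.1
tcp_pos: [0.5535, -0.1778, 0.0419]
orientation: [2.769, 1.418, -0.088]
contact_force: [4.4, 0.9, -2.2]
grip_width: 0.0156
```

```bash
python3 - <<'E'
from h import *
json.dump([float(v) for v in s2(-132)],open("cmd.json","w")); state(); print(r.get_obs()["moment"]); dogang()
u=lambda z,H:s2(H,z)
plan2([s2(-125,.043)]*2+[s2(-125,z) for z in (.05,.06,.07,.08,.08,.08)])
plan2([s2(-125+8*k,.08) for k in range(1,8)]+[s2(-62,.08)])
E
```

```text
t 52.1 tcp [ 0.5535 -0.1778  0.0419] a -0.6244 tilt [-0.037 -0.052 -0.998] cmd [ 0.5533 -0.1797  0.043  -0.6249  0.065 ] F [ 4.4  0.9 -2.2] w 0.0156 q [-0.33  0.68  0.69  1.94 -0.53  0.75  0.03]
[ 0.1639182  -1.03228455 -0.16552091]
side red not seen 0
top 13 dog deg -179.4 r 0.0317
8 [[0.002, 0.031, 0.0], [0.002, 0.031, 0.0], [0.001, 0.031, -0.014], [0.0, 0.031, -0.034], [-0.002, 0.031, -0.054], [-0.003, 0.031, -0.074], [-0.003, 0.031, -0.074], [-0.003, 0.031, -0.074]]
   [[-0.005, 0.0, -0.081], [-0.005, 0.0, -0.081], [-0.005, 0.0, -0.081], [-0.005, 0.0, -0.081], [-0.005, 0.0, -0.081], [-0.005, 0.0, -0.081], [-0.005, 0.0, -0.081], [-0.005, 0.0, -0.081]]
8 [[0.002, 0.035, 0.0], [0.01, 0.07, -0.001], [0.022, 0.103, -0.001], [0.039, 0.135, -0.003], [0.059, 0.163, -0.004], [0.084, 0.189, -0.005], [0.112, 0.211, -0.007], [0.138, 0.226, -0.009]]
   [[-0.006, 0.0, -0.093], [-0.012, 0.0, -0.186], [-0.018, 0.0, -0.279], [-0.024, 0.0, -0.372], [-0.03, 0.0, -0.464], [-0.036, 0.0, -0.557], [-0.042, 0.0, -0.65], [-0.048, 0.0, -0.731]]
```

Emit:
{"method": "carry_out", "body": {
  "offset": [
    [0.002, 0.031, 0],
    [0.002, 0.031, 0],
    [0.001, 0.031, -0.014],
    [0, 0.031, -0.034],
    [-0.002, 0.031, -0.054],
    [-0.003, 0.031, -0.074],
    [-0.003, 0.031, -0.074],
    [-0.003, 0.031, -0.074]
  ],
  "turn": [
    [-0.005, 0, -0.081],
    [-0.005, 0, -0.081],
    [-0.005, 0, -0.081],
    [-0.005, 0, -0.081],
    [-0.005, 0, -0.081],
    [-0.005, 0, -0.081],
    [-0.005, 0, -0.081],
    [-0.005, 0, -0.081]
  ]
}}

```text
clock: 53.0
tcp_pos: [0.5654, -0.1871, 0.0791]
orientation: [2.675, 1.582, -0.087]
contact_force: [0.5, 0.3, -2.5]
grip_width: 0.0154
```

Emit:
{"method": "carry_out", "body": {
  "offset": [
    [0.002, 0.035, 0],
    [0.01, 0.07, -0.001],
    [0.022, 0.103, -0.001],
    [0.039, 0.135, -0.003],
    [0.059, 0.163, -0.004],
    [0.084, 0.189, -0.005],
    [0.112, 0.211, -0.007],
    [0.138, 0.226, -0.009]
  ],
  "turn": [
    [-0.006, 0, -0.093],
    [-0.012, 0, -0.186],
    [-0.018, 0, -0.279],
    [-0.024, 0, -0.372],
    [-0.03, 0, -0.464],
    [-0.036, 0, -0.557],
    [-0.042, 0, -0.65],
    [-0.048, 0, -0.731]
  ]
}}

```text
clock: 53.8
tcp_pos: [0.6981, -0.1809, 0.0779]
orientation: [1.438, 2.73, -0.047]
contact_force: [0.3, -0.2, -1.0]
grip_width: 0.0158
```

Emit:
{"method": "carry_out", "body": {
  "offset": [
    [0, 0, 0],
    [0, 0, 0],
    [0, 0, 0]
  ],
  "turn": [
    [0, 0, 0],
    [0, 0, 0],
    [0, 0, 0]
  ]
}}

```text
clock: 54.1
tcp_pos: [0.6967, -0.182, 0.0783]
orientation: [1.45, 2.724, -0.048]
contact_force: [0.5, -0.6, -1.7]
grip_width: 0.016
```

```bash
python3 - <<'E'
from edgefit import *
np.set_printoptions(precision=4,suppress=True)
json.dump([float(v) for v in s2(-62,.08)],open("cmd.json","w")); state(); fs={c:grab(c) for c in ("top","side")}
E={c:emap(f["pixels"]) for c,f in fs.items()}; H=math.radians(-62)+BASE[2]
x,v=ring([.6285,-.0736,.076],H,fs,E); m=np.array([.6285,-.0736])-x[:2]; print("ring",x,v,"move",m)
E
```

```text
t 54.1 tcp [ 0.6967 -0.182   0.0783] a 0.5926 tilt [ 0.035 -0.054 -0.998] cmd [ 0.699  -0.1817  0.08    0.5968  0.065 ] F [ 0.5 -0.6 -1.7] w 0.016 q [-0.1   0.7   0.38  1.61 -0.26  0.84  0.95]
ring [ 0.6276 -0.0742  0.0755 -0.0096  0.0017] -97.41741402810625 move [0.0009 0.0006]
```

```bash
python3 - <<'E'
from h import *
d=(.001,.0008)
plan2([s2(-62,z,*d) for z in (.08,.075,.07,.065,.06,.056,.053,.053)],[s2(-62,z,*d) for z in (.051,.049,.047,.045,.043,.043)])
E
```

```text
8 [[0.0, 0.003, 0.0], [0.001, 0.003, 0.01], [0.001, 0.003, 0.02], [0.002, 0.003, 0.03], [0.003, 0.003, 0.04], [0.003, 0.003, 0.048], [0.004, 0.003, 0.054], [0.004, 0.003, 0.054]]
   [[0.0, 0.0, 0.0], [0.0, 0.0, 0.0], [0.0, 0.0, 0.0], [0.0, 0.0, 0.0], [0.0, 0.0, 0.0], [0.0, 0.0, 0.0], [0.0, 0.0, 0.0], [0.0, 0.0, 0.0]]
6 [[0.0, 0.0, 0.004], [0.001, 0.0, 0.008], [0.001, 0.0, 0.012], [0.001, 0.0, 0.016], [0.001, 0.0, 0.02], [0.001, 0.0, 0.02]]
   [[0.0, 0.0, 0.0], [0.0, 0.0, 0.0], [0.0, 0.0, 0.0], [0.0, 0.0, 0.0], [0.0, 0.0, 0.0], [0.0, 0.0, 0.0]]
```

Emit:
{"method": "carry_out", "body": {
  "offset": [
    [0, 0.003, 0],
    [0.001, 0.003, 0.01],
    [0.001, 0.003, 0.02],
    [0.002, 0.003, 0.03],
    [0.003, 0.003, 0.04],
    [0.003, 0.003, 0.048],
    [0.004, 0.003, 0.054],
    [0.004, 0.003, 0.054]
  ],
  "turn": [
    [0, 0, 0],
    [0, 0, 0],
    [0, 0, 0],
    [0, 0, 0],
    [0, 0, 0],
    [0, 0, 0],
    [0, 0, 0],
    [0, 0, 0]
  ]
}}

```text
clock: 55.0
tcp_pos: [0.699, -0.1803, 0.0513]
orientation: [1.445, 2.725, -0.047]
contact_force: [0.5, -0.0, -3.4]
grip_width: 0.0154
```

Emit:
{"method": "carry_out", "body": {
  "offset": [
    [0, 0, 0.004],
    [0.001, 0, 0.008],
    [0.001, 0, 0.012],
    [0.001, 0, 0.016],
    [0.001, 0, 0.02],
    [0.001, 0, 0.02]
  ],
  "turn": [
    [0, 0, 0],
    [0, 0, 0],
    [0, 0, 0],
    [0, 0, 0],
    [0, 0, 0],
    [0, 0, 0]
  ]
}}

```text
clock: 55.6
tcp_pos: [0.6991, -0.1802, 0.0413]
orientation: [1.445, 2.725, -0.047]
contact_force: [1.0, -0.4, -2.2]
grip_width: 0.0158
```

Emit:
{"method": "carry_out", "body": {
  "offset": [
    [0.001, -0.022, 0],
    [0.004, -0.044, 0],
    [0.009, -0.066, -0.001],
    [0.015, -0.087, -0.001],
    [0.024, -0.107, -0.002],
    [0.034, -0.127, -0.002]
  ],
  "turn": [
    [0.004, 0, 0.058],
    [0.008, 0, 0.116],
    [0.011, 0, 0.174],
    [0.015, 0, 0.232],
    [0.019, 0, 0.29],
    [0.023, 0, 0.348]
  ]
}}

```text
clock: 56.2
tcp_pos: [0.6372, -0.2024, 0.0419]
orientation: [2.11, 2.261, -0.069]
contact_force: [1.1, -0.1, -2.4]
grip_width: 0.0157
```

Emit:
{"method": "carry_out", "body": {
  "offset": [
    [0.001, -0.022, 0],
    [0.004, -0.044, 0],
    [0.009, -0.066, -0.001],
    [0.015, -0.087, -0.001],
    [0.024, -0.107, -0.002],
    [0.034, -0.127, -0.002],
    [0.046, -0.146, -0.003],
    [0.059, -0.163, -0.004]
  ],
  "turn": [
    [0.004, 0, 0.058],
    [0.008, 0, 0.116],
    [0.011, 0, 0.174],
    [0.015, 0, 0.232],
    [0.019, 0, 0.29],
    [0.023, 0, 0.348],
    [0.026, 0, 0.406],
    [0.03, 0, 0.464]
  ]
}}

```text
clock: 57.0
tcp_pos: [0.5537, -0.1779, 0.0419]
orientation: [2.771, 1.413, -0.089]
contact_force: [1.2, -0.3, -2.5]
grip_width: 0.0156
```

```bash
python3 - <<'E'
from h import *
d=(.001,.0008); json.dump([float(v) for v in s2(-132,.043,*d)],open("cmd.json","w")); state(); dogang()
E
```

```text
t 57.0 tcp [ 0.5537 -0.1779  0.0419] a -0.628 tilt [-0.038 -0.052 -0.998] cmd [ 0.5543 -0.1789  0.043  -0.6249  0.065 ] F [ 1.2 -0.3 -2.5] w 0.0156 q [-0.34  0.69  0.7   1.94 -0.54  0.75  0.04]
side red not seen 0
top 14 dog deg 118.1 r 0.0314
```

Emit:
{"method": "carry_out", "body": {
  "offset": [
    [0.002, 0.031, 0],
    [0.002, 0.031, 0],
    [0.001, 0.031, -0.014],
    [0, 0.031, -0.034],
    [-0.002, 0.031, -0.054],
    [-0.003, 0.031, -0.074],
    [-0.003, 0.031, -0.074],
    [-0.003, 0.031, -0.074]
  ],
  "turn": [
    [-0.005, 0, -0.081],
    [-0.005, 0, -0.081],
    [-0.005, 0, -0.081],
    [-0.005, 0, -0.081],
    [-0.005, 0, -0.081],
    [-0.005, 0, -0.081],
    [-0.005, 0, -0.081],
    [-0.005, 0, -0.081]
  ]
}}

```text
clock: 57.9
tcp_pos: [0.5668, -0.1862, 0.0791]
orientation: [2.675, 1.582, -0.087]
contact_force: [-0.1, 1.0, -2.6]
grip_width: 0.0158
```

Emit:
{"method": "carry_out", "body": {
  "offset": [
    [0.002, 0.035, 0],
    [0.01, 0.07, -0.001],
    [0.022, 0.103, -0.001],
    [0.039, 0.135, -0.003],
    [0.059, 0.163, -0.004],
    [0.084, 0.189, -0.005],
    [0.112, 0.211, -0.007],
    [0.138, 0.226, -0.009]
  ],
  "turn": [
    [-0.006, 0, -0.093],
    [-0.012, 0, -0.186],
    [-0.018, 0, -0.279],
    [-0.024, 0, -0.372],
    [-0.03, 0, -0.464],
    [-0.036, 0, -0.557],
    [-0.042, 0, -0.65],
    [-0.048, 0, -0.731]
  ]
}}

```text
clock: 58.7
tcp_pos: [0.6993, -0.1801, 0.0777]
orientation: [1.438, 2.73, -0.047]
contact_force: [-0.1, 0.5, -2.6]
grip_width: 0.0156
```

Emit:
{"method": "carry_out", "body": {
  "offset": [
    [0, 0, 0],
    [0, 0, 0],
    [0, 0, 0]
  ],
  "turn": [
    [0, 0, 0],
    [0, 0, 0],
    [0, 0, 0]
  ]
}}

```text
clock: 59.0
tcp_pos: [0.6978, -0.1812, 0.0782]
orientation: [1.45, 2.724, -0.048]
contact_force: [-0.3, 0.2, -2.9]
grip_width: 0.0156
```

```bash
python3 - <<'E'
from edgefit import *
np.set_printoptions(precision=4,suppress=True)
d=(.001,.0008); json.dump([float(v) for v in s2(-62,.08,*d)],open("cmd.json","w")); state(); fs={c:grab(c) for c in ("top","side")}
E={c:emap(f["pixels"]) for c,f in fs.items()}; H=math.radians(-62)+BASE[2]
x,v=ring([.6285,-.0736,.076],H,fs,E); m=np.array([.6285,-.0736])-x[:2]; print("ring",x,v,"move",m)
E
```

```text
t 59.0 tcp [ 0.6978 -0.1812  0.0782] a 0.5926 tilt [ 0.035 -0.054 -0.998] cmd [ 0.7    -0.1809  0.08    0.5968  0.065 ] F [-0.3  0.2 -2.9] w 0.0156 q [-0.11  0.7   0.39  1.61 -0.27  0.84  0.96]
ring [ 0.6291 -0.0733  0.0751 -0.021  -0.0052] -100.7042473031525 move [-0.0006 -0.0003]
```

Emit:
{"method": "carry_out", "body": {
  "offset": [
    [0.001, 0, 0.01],
    [0.001, 0, 0.02],
    [0.002, 0, 0.03],
    [0.003, 0, 0.04],
    [0.003, 0, 0.048],
    [0.004, 0, 0.054],
    [0.004, 0, 0.054]
  ],
  "turn": [
    [0, 0, 0],
    [0, 0, 0],
    [0, 0, 0],
    [0, 0, 0],
    [0, 0, 0],
    [0, 0, 0],
    [0, 0, 0]
  ]
}}

```text
clock: 59.8
tcp_pos: [0.699, -0.1804, 0.0511]
orientation: [1.445, 2.725, -0.047]
contact_force: [0.2, -0.5, -0.9]
grip_width: 0.016
```

Emit:
{"method": "carry_out", "body": {
  "offset": [
    [0, 0, 0.004],
    [0.001, 0, 0.008],
    [0.001, 0, 0.012],
    [0.001, 0, 0.016],
    [0.001, 0, 0.02],
    [0.001, 0, 0.02]
  ],
  "turn": [
    [0, 0, 0],
    [0, 0, 0],
    [0, 0, 0],
    [0, 0, 0],
    [0, 0, 0],
    [0, 0, 0]
  ]
}}

```text
clock: 60.4
tcp_pos: [0.699, -0.1803, 0.0413]
orientation: [1.445, 2.725, -0.047]
contact_force: [1.2, -0.7, -1.5]
grip_width: 0.0154
```

Emit:
{"method": "carry_out", "body": {
  "offset": [
    [0.001, -0.022, 0],
    [0.004, -0.044, 0],
    [0.009, -0.066, -0.001],
    [0.015, -0.087, -0.001],
    [0.024, -0.107, -0.002],
    [0.034, -0.127, -0.002]
  ],
  "turn": [
    [0.004, 0, 0.058],
    [0.008, 0, 0.116],
    [0.011, 0, 0.174],
    [0.015, 0, 0.232],
    [0.019, 0, 0.29],
    [0.023, 0, 0.348]
  ]
}}

```text
clock: 61.0
tcp_pos: [0.637, -0.2025, 0.0418]
orientation: [2.11, 2.261, -0.068]
contact_force: [2.0, -0.7, -1.7]
grip_width: 0.0156
```

```bash
python3 - <<'E'
from h import *
d=(.001,.0008); json.dump([float(v) for v in s2(-92,.043,*d)],open("cmd.json","w")); state(); print(r.get_obs()["moment"]); dogang()
plan2([s2(h,.043,*d) for h in (-94,-96,-98,-100,-102,-103,-104,-104)])
E
```

```text
t 61.0 tcp [ 0.637  -0.2025  0.0418] a 0.0692 tilt [ 0.005 -0.065 -0.998] cmd [ 0.6379 -0.2026  0.043   0.0732  0.065 ] F [ 2.  -0.7 -1.7] w 0.0156 q [-0.17  0.72  0.52  1.75 -0.4   0.76  0.59]
[-0.14694278 -0.39031077  0.06803108]
side 4 dog deg 121.3 r 0.0476
top 12 dog deg 97.4 r 0.0313
8 [[0.0, -0.009, 0.0], [0.001, -0.018, 0.0], [0.001, -0.027, 0.0], [0.002, -0.035, 0.0], [0.004, -0.044, 0.0], [0.005, -0.048, 0.0], [0.006, -0.053, 0.0], [0.006, -0.053, 0.0]]
   [[0.002, 0.0, 0.023], [0.003, 0.0, 0.046], [0.005, 0.0, 0.07], [0.006, 0.0, 0.093], [0.008, 0.0, 0.116], [0.008, 0.0, 0.128], [0.009, 0.0, 0.139], [0.009, 0.0, 0.139]]
```

Emit:
{"method": "carry_out", "body": {
  "offset": [
    [0, -0.009, 0],
    [0.001, -0.018, 0],
    [0.001, -0.027, 0],
    [0.002, -0.035, 0],
    [0.003, -0.039, 0],
    [0.003, -0.039, 0]
  ],
  "turn": [
    [0.002, 0, 0.023],
    [0.003, 0, 0.046],
    [0.005, 0, 0.07],
    [0.006, 0, 0.093],
    [0.007, 0, 0.104],
    [0.007, 0, 0.104]
  ]
}}

```text
clock: 61.7
tcp_pos: [0.6171, -0.2021, 0.0414]
orientation: [2.28, 2.096, -0.075]
contact_force: [1.5, -3.7, -1.5]
grip_width: 0.0162
```

```bash
python3 - <<'E'
from h import *
d=(.001,.0008); json.dump([float(v) for v in s2(-101,.043,*d)],open("cmd.json","w")); state(); print(r.get_obs()["moment"]); dogang()
E
```

```text
t 61.7 tcp [ 0.6171 -0.2021  0.0414] a -0.0844 tilt [-0.006 -0.065 -0.998] cmd [ 0.618  -0.2025  0.043  -0.0839  0.065 ] F [ 1.5 -3.7 -1.5] w 0.0162 q [-0.2   0.71  0.56  1.79 -0.43  0.76  0.47]
[-0.80411136 -0.38569556 -0.09272534]
side red not seen 2
top 13 dog deg 88.9 r 0.0321
```

```bash
python3 - <<'E'
from h import *
d=(.001,.0008); A1=3.06-1.5*math.pi
plan2([s2(-98,.043,*d),s2(-94,.043,*d),s2(-93,.043,*d)]+[s2(-93,z,*d) for z in (.055,.075,.105,.14,.16)])
q0=np.array(cmd()); q1=np.array([.455,-.212,.13,A1,TH])
M=[tuple(q0+(q1-q0)*s) for s in np.arange(1,17)/16]; plan2(M[:8],M[8:])
plan2([(.455,-.212,z,A1,TH) for z in (.1,.07,.045,.025,.015,.009,.006,.006)])
E
```

```text
8 [[0.0, 0.013, 0.0], [0.002, 0.031, 0.0], [0.002, 0.035, 0.0], [0.001, 0.035, -0.024], [-0.002, 0.035, -0.064], [-0.006, 0.035, -0.124], [-0.01, 0.035, -0.194], [-0.013, 0.035, -0.234]]
   [[-0.002, 0.0, -0.035], [-0.005, 0.0, -0.081], [-0.006, 0.0, -0.093], [-0.006, 0.0, -0.093], [-0.006, 0.0, -0.093], [-0.006, 0.0, -0.093], [-0.006, 0.0, -0.093], [-0.006, 0.0, -0.093]]
8 [[0.0, -0.023, 0.004], [0.001, -0.045, 0.007], [0.001, -0.068, 0.011], [0.001, -0.09, 0.015], [0.002, -0.113, 0.019], [0.002, -0.136, 0.022], [0.002, -0.158, 0.026], [0.003, -0.181, 0.03]]
   [[0.005, 0.0, 0.071], [0.009, 0.0, 0.142], [0.014, 0.0, 0.213], [0.018, 0.0, 0.284], [0.023, 0.0, 0.355], [0.028, 0.0, 0.426], [0.032, 0.0, 0.497], [0.037, 0.0, 0.568]]
8 [[-0.017, -0.015, 0.005], [-0.033, -0.03, 0.01], [-0.05, -0.045, 0.015], [-0.067, -0.06, 0.019], [-0.084, -0.075, 0.024], [-0.1, -0.09, 0.029], [-0.117, -0.105, 0.034], [-0.134, -0.119, 0.039]]
   [[0.005, 0.0, 0.071], [0.009, 0.0, 0.142], [0.014, 0.0, 0.213], [0.018, 0.0, 0.284], [0.023, 0.0, 0.355], [0.028, 0.0, 0.426], [0.032, 0.0, 0.497], [0.037, 0.0, 0.568]]
8 [[0.004, 0.0, 0.06], [0.008, 0.0, 0.12], [0.011, 0.0, 0.17], [0.014, 0.0, 0.21], [0.015, 0.0, 0.23], [0.016, 0.0, 0.241], [0.016, 0.0, 0.247], [0.016, 0.0, 0.247]]
   [[0.0, 0.0, 0.0], [0.0, 0.0, 0.0], [0.0, 0.0, 0.0], [0.0, 0.0, 0.0], [0.0, 0.0, 0.0], [0.0, 0.0, 0.0], [0.0, 0.0, 0.0], [0.0, 0.0, 0.0]]
```

Emit:
{"method": "carry_out", "body": {
  "offset": [
    [0, 0.013, 0],
    [0.002, 0.031, 0],
    [0.002, 0.035, 0],
    [0.001, 0.035, -0.024],
    [-0.002, 0.035, -0.064],
    [-0.006, 0.035, -0.124],
    [-0.01, 0.035, -0.194],
    [-0.013, 0.035, -0.234]
  ],
  "turn": [
    [-0.002, 0, -0.035],
    [-0.005, 0, -0.081],
    [-0.006, 0, -0.093],
    [-0.006, 0, -0.093],
    [-0.006, 0, -0.093],
    [-0.006, 0, -0.093],
    [-0.006, 0, -0.093],
    [-0.006, 0, -0.093]
  ]
}}

```text
clock: 62.6
tcp_pos: [0.6348, -0.2012, 0.1611]
orientation: [2.127, 2.249, -0.068]
contact_force: [0.7, 0.4, -1.2]
grip_width: 0.0158
```

Emit:
{"method": "carry_out", "body": {
  "offset": [
    [0, -0.023, 0.004],
    [0.001, -0.045, 0.007],
    [0.001, -0.068, 0.011],
    [0.001, -0.09, 0.015],
    [0.002, -0.113, 0.019],
    [0.002, -0.136, 0.022],
    [0.002, -0.158, 0.026],
    [0.003, -0.181, 0.03]
  ],
  "turn": [
    [0.005, 0, 0.071],
    [0.009, 0, 0.142],
    [0.014, 0, 0.213],
    [0.018, 0, 0.284],
    [0.023, 0, 0.355],
    [0.028, 0, 0.426],
    [0.032, 0, 0.497],
    [0.037, 0, 0.568]
  ]
}}

```text
clock: 63.4
tcp_pos: [0.5431, -0.205, 0.1433]
orientation: [2.892, 1.17, -0.096]
contact_force: [0.5, -1.0, -2.1]
grip_width: 0.0158
```

Emit:
{"method": "carry_out", "body": {
  "offset": [
    [-0.017, -0.015, 0.005],
    [-0.033, -0.03, 0.01],
    [-0.05, -0.045, 0.015],
    [-0.067, -0.06, 0.019],
    [-0.084, -0.075, 0.024],
    [-0.1, -0.09, 0.029],
    [-0.117, -0.105, 0.034],
    [-0.134, -0.119, 0.039]
  ],
  "turn": [
    [0.005, 0, 0.071],
    [0.009, 0, 0.142],
    [0.014, 0, 0.213],
    [0.018, 0, 0.284],
    [0.023, 0, 0.355],
    [0.028, 0, 0.426],
    [0.032, 0, 0.497],
    [0.037, 0, 0.568]
  ]
}}

```text
clock: 64.2
tcp_pos: [0.4531, -0.2098, 0.1283]
orientation: [-3.13, 0.133, 0.106]
contact_force: [-0.8, -0.4, -3.3]
grip_width: 0.0157
```

Emit:
{"method": "carry_out", "body": {
  "offset": [
    [0.004, 0, 0.06],
    [0.008, 0, 0.12],
    [0.011, 0, 0.17],
    [0.014, 0, 0.21],
    [0.015, 0, 0.23],
    [0.016, 0, 0.241],
    [0.016, 0, 0.247],
    [0.016, 0, 0.247]
  ],
  "turn": [
    [0, 0, 0],
    [0, 0, 0],
    [0, 0, 0],
    [0, 0, 0],
    [0, 0, 0],
    [0, 0, 0],
    [0, 0, 0],
    [0, 0, 0]
  ]
}}

```text
clock: 65.0
tcp_pos: [0.4543, -0.2115, 0.0051]
orientation: [-3.134, 0.126, 0.103]
contact_force: [-0.2, 0.3, -2.1]
grip_width: 0.0157
```

```bash
python3 - <<'E'
from h import *
state(); dogang()
E
```

```text
t 65.0 tcp [ 0.4543 -0.2115  0.0051] a -1.6514 tilt [-0.065  0.006 -0.998] cmd [ 0.455  -0.212   0.006  -1.6524  0.065 ] F [-0.2  0.3 -2.1] w 0.0157 q [-0.33  0.75  0.85  2.11 -0.83  0.74 -0.57]
side 5 dog deg 84.7 r 0.0367
top 14 dog deg 88.9 r 0.0313
```

```bash
python3 - <<'E'
from h import *
A1=3.06-1.5*math.pi; A2=BASE[2]-math.pi/2
json.dump([.455,-.212,.005,A1,TH],open("cmd.json","w"))
plan2([(.455,-.212,z,A1,t) for z,t in ((.03,.065),(.06,.03),(.1,0),(.14,0),(.14,0))])
plan2([(.483,-.111,.13,A2,0)]*5,[(.483,-.111,z,A2,0) for z in (.1,.07,.05,.041,.041,.041)])
E
```

```text
5 [[-0.003, 0.0, -0.05], [-0.007, 0.0, -0.11], [-0.012, 0.0, -0.19], [-0.018, 0.0, -0.269], [-0.018, 0.0, -0.269]]
   [[0.0, 0.0, 0.0], [0.0, 0.023, 0.0], [0.0, 0.043, 0.0], [0.0, 0.043, 0.0], [0.0, 0.043, 0.0]]
5 [[0.039, -0.206, 0.02], [0.039, -0.206, 0.02], [0.039, -0.206, 0.02], [0.039, -0.206, 0.02], [0.039, -0.206, 0.02]]
   [[0.0, 0.0, -0.126], [0.0, 0.0, -0.126], [0.0, 0.0, -0.126], [0.0, 0.0, -0.126], [0.0, 0.0, -0.126]]
6 [[0.0, 0.0, 0.06], [0.0, 0.0, 0.12], [0.0, 0.0, 0.16], [0.0, 0.0, 0.178], [0.0, 0.0, 0.178], [0.0, 0.0, 0.178]]
   [[0.0, 0.0, 0.0], [0.0, 0.0, 0.0], [0.0, 0.0, 0.0], [0.0, 0.0, 0.0], [0.0, 0.0, 0.0], [0.0, 0.0, 0.0]]
```

Emit:
{"method": "carry_out", "body": {
  "offset": [
    [0, 0, 0.002],
    [0, 0, 0.002],
    [0, 0, 0.002]
  ],
  "turn": [
    [0, 0, 0],
    [0, 0, 0],
    [0, 0, 0]
  ]
}}

```text
clock: 65.4
tcp_pos: [0.4545, -0.2118, 0.0041]
orientation: [-3.135, 0.126, 0.102]
contact_force: [0.9, 0.5, 1.3]
grip_width: 0.0159
```

Emit:
{"method": "carry_out", "body": {
  "offset": [
    [0, 0, 0],
    [0, 0, 0],
    [0, 0, 0],
    [0, 0, 0],
    [0, 0, 0],
    [0, 0, 0]
  ],
  "turn": [
    [0, 0, 0],
    [0, 0, 0],
    [0, 0, 0],
    [0, 0, 0],
    [0, 0, 0],
    [0, 0, 0]
  ],
  "hand": 0
}}

```text
clock: 66.0
tcp_pos: [0.4539, -0.2117, 0.0037]
orientation: [-3.134, 0.126, 0.104]
contact_force: [-1.1, 0.4, -0.4]
grip_width: 0.0854
```

Emit:
{"method": "carry_out", "body": {
  "offset": [
    [-0.003, 0, -0.05],
    [-0.007, 0, -0.11],
    [-0.012, 0, -0.19],
    [-0.018, 0, -0.269],
    [-0.018, 0, -0.269]
  ],
  "turn": [
    [0, 0, 0],
    [0, 0.023, 0],
    [0, 0.043, 0],
    [0, 0.043, 0],
    [0, 0.043, 0]
  ]
}}

```text
clock: 66.5
tcp_pos: [0.4559, -0.2132, 0.1425]
orientation: [3.138, -0.128, 0.008]
contact_force: [0.3, -0.1, 0.2]
grip_width: 0.0858
```

Emit:
{"method": "carry_out", "body": {
  "offset": [
    [0.039, -0.206, 0.02],
    [0.039, -0.206, 0.02],
    [0.039, -0.206, 0.02],
    [0.039, -0.206, 0.02],
    [0.039, -0.206, 0.02]
  ],
  "turn": [
    [0, 0, -0.126],
    [0, 0, -0.126],
    [0, 0, -0.126],
    [0, 0, -0.126],
    [0, 0, -0.126]
  ]
}}

```text
clock: 67.0
tcp_pos: [0.4811, -0.1116, 0.1284]
orientation: [3.137, 0.168, -0.003]
contact_force: [0.9, -0.1, -0.4]
grip_width: 0.0858
```

Emit:
{"method": "carry_out", "body": {
  "offset": [
    [0, 0, 0.06],
    [0, 0, 0.12],
    [0, 0, 0.16],
    [0, 0, 0.178],
    [0, 0, 0.178],
    [0, 0, 0.178]
  ],
  "turn": [
    [0, 0, 0],
    [0, 0, 0],
    [0, 0, 0],
    [0, 0, 0],
    [0, 0, 0],
    [0, 0, 0]
  ]
}}

```text
clock: 67.6
tcp_pos: [0.4817, -0.1117, 0.0402]
orientation: [3.137, 0.168, -0.001]
contact_force: [0.0, -0.2, 0.2]
grip_width: 0.0853
```

Emit:
{"method": "carry_out", "body": {
  "offset": [
    [0, 0, 0],
    [0, 0, 0],
    [0, 0, 0],
    [0, 0, 0],
    [0, 0, 0],
    [0, 0, 0],
    [0, 0, 0],
    [0, 0, 0]
  ],
  "turn": [
    [0, 0, 0],
    [0, 0, 0],
    [0, 0, 0],
    [0, 0, 0],
    [0, 0, 0],
    [0, 0, 0],
    [0, 0, 0],
    [0, 0, 0]
  ],
  "hand": 1,
  "force": 50
}}

```text
clock: 68.4
tcp_pos: [0.4817, -0.1096, 0.04]
orientation: [-3.134, -0.171, 0.002]
contact_force: [-1.3, 4.2, 8.7]
grip_width: 0.0212
```

Emit:
{"method": "carry_out", "body": {
  "offset": [
    [0.01, 0, 0],
    [0.02, 0, 0],
    [0.03, 0, 0],
    [0.04, 0, 0],
    [0.05, 0, 0],
    [0.054, 0, 0],
    [0.056, 0, 0],
    [0.056, 0, 0]
  ],
  "turn": [
    [0, 0, 0],
    [0, 0, 0],
    [0, 0, 0],
    [0, 0, 0],
    [0, 0, 0],
    [0, 0, 0],
    [0, 0, 0],
    [0, 0, 0]
  ]
}}

```text
clock: 69.2
tcp_pos: [0.5064, -0.1068, 0.0398]
orientation: [-3.133, -0.169, 0.01]
contact_force: [-10.7, 3.3, 18.8]
grip_width: 0.0215
```

Emit:
{"method": "carry_out", "body": {
  "offset": [
    [0.004, 0, 0],
    [0.004, 0, 0],
    [0.004, 0, 0]
  ],
  "turn": [
    [0, 0, 0],
    [0, 0, 0],
    [0, 0, 0]
  ]
}}

```text
clock: 69.5
tcp_pos: [0.5065, -0.1068, 0.0397]
orientation: [-3.132, -0.168, 0.014]
contact_force: [-14.9, 4.5, 24.2]
grip_width: 0.0214
```

Emit:
{"method": "carry_out", "body": {
  "offset": [
    [0.004, 0, 0],
    [0.004, 0, 0],
    [0.004, 0, 0],
    [0.004, 0, 0],
    [0.004, 0, 0],
    [0.004, 0, 0]
  ],
  "turn": [
    [0, 0, 0],
    [0, 0, 0],
    [0, 0, 0],
    [0, 0, 0],
    [0, 0, 0],
    [0, 0, 0]
  ],
  "hand": 0
}}

```text
clock: 70.1
tcp_pos: [0.5132, -0.1071, 0.0394]
orientation: [-3.137, -0.17, 0.003]
contact_force: [0.8, 0.1, 0.7]
grip_width: 0.0855
```

Emit:
{"method": "carry_out", "body": {
  "offset": [
    [0, 0, -0.1],
    [0, 0, -0.2],
    [0, 0, -0.2],
    [0, 0, -0.2]
  ],
  "turn": [
    [0, 0, 0],
    [0, 0, 0],
    [0, 0, 0],
    [0, 0, 0]
  ]
}}

```text
clock: 70.5
tcp_pos: [0.5141, -0.1069, 0.1403]
orientation: [-3.136, -0.171, -0.001]
contact_force: [0.0, -0.4, 0.4]
grip_width: 0.0852
```

Emit:
{"method": "carry_out", "body": {
  "offset": [
    [-0.2, 0.1, -0.1],
    [-0.2, 0.1, -0.1],
    [-0.2, 0.1, -0.1],
    [-0.2, 0.1, -0.1]
  ],
  "turn": [
    [0, 0, 0],
    [0, 0, 0],
    [0, 0, 0],
    [0, 0, 0]
  ]
}}

```text
clock: 70.9
tcp_pos: [0.4166, -0.1688, 0.1893]
orientation: [-3.135, -0.163, 0.003]
contact_force: [1.4, 0.7, -1.1]
grip_width: 0.0854
```

```bash
python3 - <<'E'
from h import *
np.set_printoptions(precision=4,suppress=True)
A2=BASE[2]-math.pi/2; c=np.array([.483,-.111,.041])+(.028+.002+.002)*Rm(A2)[:,0]+Rm(A2)@[-.1,.05,-.15]
json.dump([*map(float,c),A2,0.],open("cmd.json","w")); state()
for k in ("top","side"):
    f=grab(k); P=f["pixels"].astype(int); rd=(P[...,0]>150)&(P[...,1]<60)&(P[...,2]<60); h=px(f,b2w(-.135,-.1225,.052)).astype(int); m=np.zeros_like(rd); s=(slice(h[1]-22,h[1]+22),slice(h[0]-22,h[0]+22)); m[s]=rd[s]; ys,xs=np.nonzero(m)
    print(k,len(xs),xs.mean() if len(xs) else 0,ys.mean() if len(ys) else 0,"home",px(f,b2w(-.1225,-.1225,.052)),"out",px(f,b2w(-.1475,-.1225,.052)))
    g=(P[...,1]>P[...,0]+40)&(P[...,1]>P[...,2]+30); h=px(f,[.455,-.25,.02]).astype(int); m=np.zeros_like(g); s=(slice(h[1]-60,h[1]+60),slice(h[0]-60,h[0]+60)); m[s]=g[s]; ys,xs=np.nonzero(m)
    X=np.array([ray(f,a,b,.016)[:2] for a,b in zip(xs,ys)]); 
    if len(X)>10: _,_,vt=np.linalg.svd(X-X.mean(0)); print(" grip",len(X),X.mean(0),vt[0],math.atan2(vt[0][1],vt[0][0]),cv2.minAreaRect(X.astype(np.float32)))
E
```

```text
t 70.9 tcp [ 0.4166 -0.1688  0.1893] a -1.4668 tilt [-0.002  0.003 -1.   ] cmd [ 0.4208 -0.168   0.191  -1.4627  0.    ] F [ 1.4  0.7 -1.1] w 0.0854 q [-0.79  0.34  1.27  2.16 -0.41  0.93 -0.74]
top 63 368.7142857142857 258.9047619047619 home [368.0644 259.0407] out [369.5376 270.6898]
side 28 327.35714285714283 279.64285714285717 home [326.9322 278.5701] out [317.025 282.422]
 grip 583 [ 0.3985 -0.2196] [-0.9976  0.0697] 3.0718636735279903 ((0.4001584053039551, -0.22029733657836914), (0.03662969544529915, 0.09847305715084076), 83.69021606445312)
```

```bash
python3 - <<'E'
from h import *
plan2([(.5,.02,.25,-.9,0)]*6)
E
```

```text
6 [[0.198, -0.357, -0.118], [0.198, -0.357, -0.118], [0.198, -0.357, -0.118], [0.198, -0.357, -0.118], [0.198, -0.357, -0.118], [0.198, -0.357, -0.118]]
   [[0.0, 0.0, -0.375], [0.0, 0.0, -0.375], [0.0, 0.0, -0.375], [0.0, 0.0, -0.375], [0.0, 0.0, -0.375], [0.0, 0.0, -0.375]]
```

Emit:
{"method": "carry_out", "body": {
  "offset": [
    [0.198, -0.357, -0.118],
    [0.198, -0.357, -0.118],
    [0.198, -0.357, -0.118],
    [0.198, -0.357, -0.118],
    [0.198, -0.357, -0.118],
    [0.198, -0.357, -0.118],
    [0.198, -0.357, -0.118]
  ],
  "turn": [
    [0, 0, -0.375],
    [0, 0, -0.375],
    [0, 0, -0.375],
    [0, 0, -0.375],
    [0, 0, -0.375],
    [0, 0, -0.375],
    [0, 0, -0.375]
  ]
}}

```text
clock: 71.7
tcp_pos: [0.498, 0.0199, 0.2476]
orientation: [2.967, 1.033, -0.006]
contact_force: [0.4, -0.9, -0.4]
grip_width: 0.0853
```

```bash
python3 - <<'E'
from edgefit import *
np.set_printoptions(precision=4,suppress=True)
state(); fs={c:grab(c) for c in ("top","side")}; E={c:emap(f["pixels"]) for c,f in fs.items()}
for k,f in fs.items():
    P=f["pixels"].astype(int); g=(P[...,1]>P[...,0]+40)&(P[...,1]>P[...,2]+30); h=px(f,[.43,-.24,.02]).astype(int); m=np.zeros_like(g); s=(slice(h[1]-65,h[1]+65),slice(h[0]-65,h[0]+65)); m[s]=g[s]; ys,xs=np.nonzero(m)
    X=np.array([ray(f,a,b,.018 if k=="top" else .013)[:2] for a,b in zip(xs,ys)]); 
    if len(X)>10: _,_,vt=np.linalg.svd(X-X.mean(0)); hd=math.atan2(vt[0][1],vt[0][0]); print(k," grip",len(X),X.mean(0),hd,cv2.minAreaRect(X.astype(np.float32))); c=X.mean(0)
    for d in look_for("spanner_mid",k)[:1]: print(w(f,d["xyz"]))
E
```

```text
t 71.7 tcp [0.498  0.0199 0.2476] a -0.9006 tilt [-0.003 -0.001 -1.   ] cmd [ 0.5   0.02  0.25 -0.9   0.  ] F [ 0.4 -0.9 -0.4] w 0.0853 q [-1.12  0.3   1.17  1.99 -0.31  1.06 -0.71]
top  grip 349 [ 0.4016 -0.2124] 3.0239339884354255 ((0.4015166461467743, -0.21203067898750305), (0.01887388527393341, 0.09357727319002151), 83.37999725341797)
[ 0.4514 -0.2191  0.0161]
side  grip 584 [ 0.4002 -0.2163] 3.068762259857625 ((0.40175116062164307, -0.21691255271434784), (0.03665608912706375, 0.09885825961828232), 83.47630310058594)
[ 0.4381 -0.2258  0.0184]
```

```bash
python3 - <<'E'
from h import *
x,y,a=.4025,-.2135,3.03-1.5*math.pi
plan2([(.46,-.14,.2,-1.3,0)]*6,[(x,y,.13,a,0)]*5,[(x,y,z,a,0) for z in (.1,.06,.03,.015,.0055,.0055,.0055)],[(x,y,z,a,0) for z in (.03,.06,.09,.12,.12)])
# final: spanner middle to the mat centre: mid is LR-.072 from the grip towards the ring
mx,my,H=.4936,-.3160,3.03
g=.0505; X,Y=mx+g*math.cos(H),my+g*math.sin(H); print(X,Y)
plan2([(X,Y,.12,a,0)]*6,[(X,Y,z,a,0) for z in (.08,.05,.03,.018,.012,.0095,.0095)])
E
```

```text
6 [[-0.262, 0.201, 0.1], [-0.262, 0.201, 0.1], [-0.262, 0.201, 0.1], [-0.262, 0.201, 0.1], [-0.262, 0.201, 0.1], [-0.262, 0.201, 0.1]]
   [[0.0, 0.0, 0.267], [0.0, 0.0, 0.267], [0.0, 0.0, 0.267], [0.0, 0.0, 0.267], [0.0, 0.0, 0.267], [0.0, 0.0, 0.267]]
5 [[-0.15, 0.111, 0.14], [-0.15, 0.111, 0.14], [-0.15, 0.111, 0.14], [-0.15, 0.111, 0.14], [-0.15, 0.111, 0.14]]
   [[0.0, 0.0, 0.255], [0.0, 0.0, 0.255], [0.0, 0.0, 0.255], [0.0, 0.0, 0.255], [0.0, 0.0, 0.255]]
7 [[0.0, 0.0, 0.06], [0.0, 0.0, 0.14], [0.0, 0.0, 0.2], [0.0, 0.0, 0.23], [0.0, 0.0, 0.249], [0.0, 0.0, 0.249], [0.0, 0.0, 0.249]]
   [[0.0, 0.0, 0.0], [0.0, 0.0, 0.0], [0.0, 0.0, 0.0], [0.0, 0.0, 0.0], [0.0, 0.0, 0.0], [0.0, 0.0, 0.0], [0.0, 0.0, 0.0]]
5 [[0.0, 0.0, -0.049], [0.0, 0.0, -0.109], [0.0, 0.0, -0.169], [0.0, 0.0, -0.229], [0.0, 0.0, -0.229]]
   [[0.0, 0.0, 0.0], [0.0, 0.0, 0.0], [0.0, 0.0, 0.0], [0.0, 0.0, 0.0], [0.0, 0.0, 0.0]]
0.44341411006976295 -0.3103762599713242
6 [[0.103, 0.183, 0.0], [0.103, 0.183, 0.0], [0.103, 0.183, 0.0], [0.103, 0.183, 0.0], [0.103, 0.183, 0.0], [0.103, 0.183, 0.0]]
   [[0.0, 0.0, 0.0], [0.0, 0.0, 0.0], [0.0, 0.0, 0.0], [0.0, 0.0, 0.0], [0.0, 0.0, 0.0], [0.0, 0.0, 0.0]]
7 [[0.0, 0.0, 0.08], [0.0, 0.0, 0.14], [0.0, 0.0, 0.18], [0.0, 0.0, 0.204], [0.0, 0.0, 0.216], [0.0, 0.0, 0.221], [0.0, 0.0, 0.221]]
   [[0.0, 0.0, 0.0], [0.0, 0.0, 0.0], [0.0, 0.0, 0.0], [0.0, 0.0, 0.0], [0.0, 0.0, 0.0], [0.0, 0.0, 0.0], [0.0, 0.0, 0.0]]
```

Emit:
{"method": "carry_out", "body": {
  "offset": [
    [-0.262, 0.201, 0.1],
    [-0.262, 0.201, 0.1],
    [-0.262, 0.201, 0.1],
    [-0.262, 0.201, 0.1],
    [-0.262, 0.201, 0.1],
    [-0.262, 0.201, 0.1]
  ],
  "turn": [
    [0, 0, 0.267],
    [0, 0, 0.267],
    [0, 0, 0.267],
    [0, 0, 0.267],
    [0, 0, 0.267],
    [0, 0, 0.267]
  ]
}}

```text
clock: 72.5
tcp_pos: [0.4581, -0.1402, 0.1985]
orientation: [-3.112, -0.42, 0.003]
contact_force: [0.3, -0.2, 0.0]
grip_width: 0.0853
```

Emit:
{"method": "carry_out", "body": {
  "offset": [
    [-0.15, 0.111, 0.14],
    [-0.15, 0.111, 0.14],
    [-0.15, 0.111, 0.14],
    [-0.15, 0.111, 0.14],
    [-0.15, 0.111, 0.14],
    [-0.15, 0.111, 0.14]
  ],
  "turn": [
    [0, 0, 0.255],
    [0, 0, 0.255],
    [0, 0, 0.255],
    [0, 0, 0.255],
    [0, 0, 0.255],
    [0, 0, 0.255]
  ]
}}

```text
clock: 73.1
tcp_pos: [0.4029, -0.2121, 0.1293]
orientation: [-3.137, 0.168, -0.0]
contact_force: [0.6, -0.2, -0.3]
grip_width: 0.0855
```

Emit:
{"method": "carry_out", "body": {
  "offset": [
    [0, 0, 0.06],
    [0, 0, 0.14],
    [0, 0, 0.2],
    [0, 0, 0.23],
    [0, 0, 0.249],
    [0, 0, 0.249],
    [0, 0, 0.249]
  ],
  "turn": [
    [0, 0, 0],
    [0, 0, 0],
    [0, 0, 0],
    [0, 0, 0],
    [0, 0, 0],
    [0, 0, 0],
    [0, 0, 0]
  ]
}}

```text
clock: 73.8
tcp_pos: [0.4018, -0.213, 0.0049]
orientation: [-3.137, 0.174, 0.0]
contact_force: [-0.1, -0.1, -0.0]
grip_width: 0.0852
```

Emit:
{"method": "carry_out", "body": {
  "offset": [
    [0, 0, 0],
    [0, 0, 0],
    [0, 0, 0],
    [0, 0, 0],
    [0, 0, 0],
    [0, 0, 0],
    [0, 0, 0],
    [0, 0, 0]
  ],
  "turn": [
    [0, 0, 0],
    [0, 0, 0],
    [0, 0, 0],
    [0, 0, 0],
    [0, 0, 0],
    [0, 0, 0],
    [0, 0, 0],
    [0, 0, 0]
  ],
  "hand": 1,
  "force": 80
}}

```text
clock: 74.6
tcp_pos: [0.4009, -0.2133, 0.0046]
orientation: [-3.136, 0.177, 0.001]
contact_force: [-0.6, 1.8, 8.6]
grip_width: 0.0156
```

Gripped (15.6 mm). Lift, carry to the mat, lower.

Emit:
{"method": "carry_out", "body": {
  "offset": [
    [0, 0, -0.049],
    [0, 0, -0.109],
    [0, 0, -0.169],
    [0, 0, -0.229],
    [0, 0, -0.229]
  ],
  "turn": [
    [0, 0, 0],
    [0, 0, 0],
    [0, 0, 0],
    [0, 0, 0],
    [0, 0, 0]
  ]
}}

```text
clock: 75.1
tcp_pos: [0.4025, -0.214, 0.121]
orientation: [3.136, -0.176, 0.005]
contact_force: [0.3, 1.0, -2.0]
grip_width: 0.0156
```

Emit:
{"method": "carry_out", "body": {
  "offset": [
    [0.03, 0.05, 0],
    [0.06, 0.1, 0],
    [0.09, 0.16, 0],
    [0.103, 0.183, 0],
    [0.103, 0.183, 0],
    [0.103, 0.183, 0]
  ],
  "turn": [
    [0, 0, 0],
    [0, 0, 0],
    [0, 0, 0],
    [0, 0, 0],
    [0, 0, 0],
    [0, 0, 0]
  ]
}}

```text
clock: 75.7
tcp_pos: [0.4408, -0.3092, 0.1174]
orientation: [-3.135, 0.177, 0.006]
contact_force: [-0.4, 1.6, -2.5]
grip_width: 0.0154
```

Emit:
{"method": "carry_out", "body": {
  "offset": [
    [0, 0, 0.08],
    [0, 0, 0.14],
    [0, 0, 0.18],
    [0, 0, 0.204],
    [0, 0, 0.216],
    [0, 0, 0.221],
    [0, 0, 0.221]
  ],
  "turn": [
    [0, 0, 0],
    [0, 0, 0],
    [0, 0, 0],
    [0, 0, 0],
    [0, 0, 0],
    [0, 0, 0],
    [0, 0, 0]
  ]
}}

```text
clock: 76.4
tcp_pos: [0.4418, -0.3097, 0.0089]
orientation: [-3.136, 0.176, 0.001]
contact_force: [-0.2, -0.4, -1.7]
grip_width: 0.0156
```

Emit:
{"method": "carry_out", "body": {
  "offset": [
    [0, 0, 0],
    [0, 0, 0],
    [0, 0, 0],
    [0, 0, 0],
    [0, 0, 0],
    [0, 0, 0]
  ],
  "turn": [
    [0, 0, 0],
    [0, 0, 0],
    [0, 0, 0],
    [0, 0, 0],
    [0, 0, 0],
    [0, 0, 0]
  ],
  "hand": 0
}}

```text
clock: 77.0
tcp_pos: [0.4417, -0.3098, 0.0081]
orientation: [-3.136, 0.176, 0.002]
contact_force: [-0.5, -0.0, 0.5]
grip_width: 0.0856
```

Emit:
{"method": "carry_out", "body": {
  "offset": [
    [0, 0, -0.1],
    [0, 0, -0.2],
    [0, 0, -0.3],
    [0, 0, -0.4],
    [0, 0, -0.4]
  ],
  "turn": [
    [0, 0, 0],
    [0, 0, 0],
    [0, 0, 0],
    [0, 0, 0],
    [0, 0, 0]
  ]
}}

```text
clock: 77.5
tcp_pos: [0.4443, -0.3128, 0.2138]
orientation: [3.133, -0.177, 0.011]
contact_force: [-0.1, -0.1, -0.8]
grip_width: 0.0852
```

```bash
python3 - <<'E'
from h import *
c=cmd(); c[2]+=.2; json.dump(c,open("cmd.json","w")); state()
plan2([(.45,-.1,.25,-1.2,0)]*7,[(.43,.17,.28,-.3,0)]*7)
E
```

```text
t 77.5 tcp [ 0.4443 -0.3128  0.2138] a -1.6835 tilt [ 0.007 -0.004 -1.   ] cmd [ 0.4434 -0.3104  0.2095 -1.6824  0.    ] F [-0.1 -0.1 -0.8] w 0.0852 q [-0.36  0.49  1.16  1.94 -0.52  1.05 -0.66]
7 [[-0.034, -0.42, -0.081], [-0.034, -0.42, -0.081], [-0.034, -0.42, -0.081], [-0.034, -0.42, -0.081], [-0.034, -0.42, -0.081], [-0.034, -0.42, -0.081], [-0.034, -0.42, -0.081]]
   [[0.0, 0.0, -0.322], [0.0, 0.0, -0.322], [0.0, 0.0, -0.322], [0.0, 0.0, -0.322], [0.0, 0.0, -0.322], [0.0, 0.0, -0.322], [0.0, 0.0, -0.322]]
7 [[0.158, -0.518, -0.06], [0.158, -0.518, -0.06], [0.158, -0.518, -0.06], [0.158, -0.518, -0.06], [0.158, -0.518, -0.06], [0.158, -0.518, -0.06], [0.158, -0.518, -0.06]]
   [[0.0, 0.0, -0.6], [0.0, 0.0, -0.6], [0.0, 0.0, -0.6], [0.0, 0.0, -0.6], [0.0, 0.0, -0.6], [0.0, 0.0, -0.6], [0.0, 0.0, -0.6]]
```

Emit:
{"method": "carry_out", "body": {
  "offset": [
    [-0.034, -0.42, -0.081],
    [-0.034, -0.42, -0.081],
    [-0.034, -0.42, -0.081],
    [-0.034, -0.42, -0.081],
    [-0.034, -0.42, -0.081],
    [-0.034, -0.42, -0.081],
    [-0.034, -0.42, -0.081]
  ],
  "turn": [
    [0, 0, -0.322],
    [0, 0, -0.322],
    [0, 0, -0.322],
    [0, 0, -0.322],
    [0, 0, -0.322],
    [0, 0, -0.322],
    [0, 0, -0.322]
  ]
}}

```text
clock: 78.2
tcp_pos: [0.4484, -0.0991, 0.2483]
orientation: [-3.087, -0.581, 0.003]
contact_force: [0.3, -0.6, 0.1]
grip_width: 0.0854
```

Emit:
{"method": "carry_out", "body": {
  "offset": [
    [0.158, -0.518, -0.06],
    [0.158, -0.518, -0.06],
    [0.158, -0.518, -0.06],
    [0.158, -0.518, -0.06],
    [0.158, -0.518, -0.06],
    [0.158, -0.518, -0.06],
    [0.158, -0.518, -0.06],
    [0.158, -0.518, -0.06]
  ],
  "turn": [
    [0, 0, -0.6],
    [0, 0, -0.6],
    [0, 0, -0.6],
    [0, 0, -0.6],
    [0, 0, -0.6],
    [0, 0, -0.6],
    [0, 0, -0.6],
    [0, 0, -0.6]
  ]
}}

```text
clock: 79.0
tcp_pos: [0.429, 0.1697, 0.2785]
orientation: [2.528, 1.863, -0.003]
contact_force: [0.1, -0.6, -0.2]
grip_width: 0.0856
```

```bash
python3 - <<'E'
from h import *
np.set_printoptions(precision=4,suppress=True)
state(); dogang(); f=grab("top"); P=f["pixels"].astype(int)
g=(P[...,1]>P[...,0]+40)&(P[...,1]>P[...,2]+30); g[:, :430]=0; g[:,510:]=0; g[:200]=0; ys,xs=np.nonzero(g); X=np.array([ray(f,x,y,.020)[:2] for x,y in zip(xs,ys)]); c=X.mean(0); _,_,vt=np.linalg.svd(X-c); u=vt[0]*(1 if vt[0][0]>0 else -1); mid=c+.0505*u; print("grip",len(X),c,"mid",mid,"from mat centre",np.hypot(*(mid-[.4936,-.3139])))
rd=(P[...,0]>150)&(P[...,1]<60)&(P[...,2]<60); rd[:245]=0; rd[285:]=0; rd[:, :350]=0; rd[:,390:]=0; ys,xs=np.nonzero(rd); print("red",xs.mean(),ys.mean(),"home",px(f,b2w(-.1225,-.1225,.052)))
for q in ("timer","tube_green"): print(q,w(f,look_for(q,"top")[0]["xyz"]))
a=f["pixels"][130:340,140:500]; s=grab("side")["pixels"][180:400,180:480]
im=np.zeros((600,800,3),np.uint8); A=cv2.resize(a,(514,300)); B=cv2.resize(s,(409,300)); im[:300,:514]=A; im[300:,:409]=B; z=cv2.resize(f["pixels"][170:250,325:395],(280,320),interpolation=cv2.INTER_CUBIC); im[280:600,515:795]=z
cv2.imwrite("pics/final.png",cv2.cvtColor(im,cv2.COLOR_RGB2BGR))
E
```

```text
t 79.0 tcp [0.429  0.1697 0.2785] a -0.3008 tilt [-0.001 -0.002 -1.   ] cmd [ 0.43  0.17  0.28 -0.3   0.  ] F [ 0.1 -0.6 -0.2] w 0.0856 q [-1.68  0.08  1.27  2.03 -0.09  1.09 -0.67]
side 7 dog deg 100.2 r 0.0378
top 14 dog deg 88.9 r 0.0313
grip 344 [ 0.4426 -0.3085] mid [ 0.4927 -0.3147] from mat centre 0.0012282665373150891
red 368.7903225806452 258.9193548387097 home [368.0644 259.0407]
timer [0.6582 0.3156 0.0149]
tube_green [0.74   0.2151 0.1091]
```

View pics/final.png

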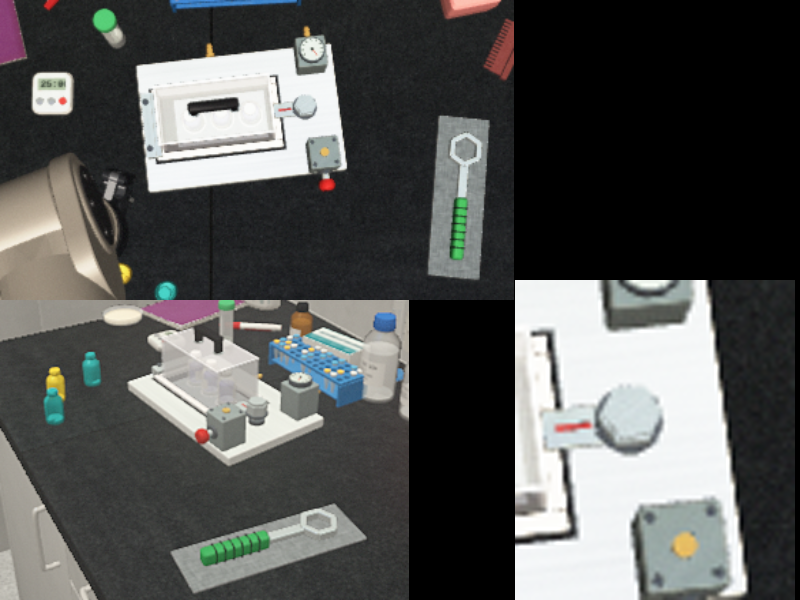

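The last picture shows the dog square across the flange (lower-right crop ~570,428), the knob home (327,184), the cover under the lip with three bottles upright inside, and the spanner centred on its mat. The timer and tube have not moved. Handing in.

```bash
python3 -c "
from h import *
print(r.hand_in()); state()"
```

```text
the job is handed in; nothing more can be done
None
the job is handed in; nothing more can be done
```

The chamber is charged and handed in at about 79 s of the 208 s allowed. I pulled the vent out and stood the three violet bottles on the rings. The cover went over them and slid to the stop. I closed the clamp in three spanner strokes, pushed the vent home and put the spanner back on its mat.

**Last checks:**
- **Clamp:** from the top camera the dog sits at 88.9° (90° is square), about 2.64 rad.
- **Vent:** the knob is within 1 pixel of its predicted home position.
- **Spanner:** its middle is about 1 mm from the mat's centre.
- **Bystanders:** the timer and green tube read within 4 mm of their first positions. The turquoise and yellow look-alikes were never gripped.
- **Bottles and cover:** the final picture shows all three bottles upright under the cover, with its flange end under the lip.

**What went wrong or disagreed:**
- **First spanner grasp:** it missed because the fingertips sit about 18 mm higher than the stated geometry. I regrasped lower.
- **First seating:** the ring caught on top of the hex and the spanner tilted slightly in the grip. I corrected the position and tilt, and it went on.
- **Spanner shifted:** I set it on the bench to free the hand for the vent. It then turned up about 5 cm from there, so I measured it again before returning it to the mat.
- **Side-camera dog angle:** it read 100° at the end, from 7 red pixels. I discounted it for the top camera's 88.9° and the picture.

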